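# Fill, close and pack a terrarium starter jar

### The arm

A 6-joint arm with a two-finger parallel gripper is mounted at the origin on the work surface. World frame = base frame: x ahead of the robot, y to its left, z up, the work surface at z = 0. Lengths are in m, angles in rad, forces in N, time in s.
With the tool pointing down it reaches from about 0.325 to 0.85 m from the base axis. Payload 4.4 kg.
Tool frame: the origin (TCP) lies midway between the tips of the shut fingers; the grasp point (between the pads) lies 19 mm behind it (ctrl.grasp_offset is the distance from the TCP to the grasp point, in m); y points along the fingers, z is the direction in which the jaws open and shut, and the axes are right-handed (so a half turn about y gives the same grasp; the last joint's range is limited). The gripper opens to 94 mm and grips with 3 to 60 N. Pads are 16 mm wide; open, the fingers measure 119 mm over their backs; the gripper's body (75 mm by 177 mm) begins 78 mm behind the grasp point.
Start: joints at [1.097, 0.207, 1.542, -0, 1.393, -0.15], TCP at [0.182, 0.545, 0.205] pointing down, gripper open.
Joint ranges: [-2.73, 2.73], [-0.86, 2.22], [0.23, 2.46], [-1.11, 4.25], [0.08, 2.63], [-2.82, 2.82]. Speed limits (rad/s): [2.79, 2.79, 3.14, 3.14, 3.14, 3.14].

### API

Orientations are given as a unit quaternion [x, y, z, w].
In Python, from cell import sensors, eyes, ctrl gives the robot as it stands.
- The arm moves only by the tool move_arm, never from a script. Its argument "commands" is one flat list of numbers, 7 for each row, row after row: the closure in counts, from 0 (fully open) to 255 (shut), then the shift along the tool's x, y, z in m, then the turn, a rotation vector about the tool's x, y, z in rad. A call has 1 to 12 rows; each row is the pose to reach, as a shift and turn from the pose commanded when the call began, along the tool's axes at that moment; what a row does not reach only later rows make up. A row lasts 1/10 s, in which the tool goes at most 50 mm and 8.59 degrees, less where a joint would pass 70% of its speed; a pose out of reach is approached as far as the arm can. A call with a gripper value outside its range is refused whole. The fingers move at their own pace and stop on an object; "grip_force" is the grip in N (left out, the last holds). Time passes only in rows, so rows that repeat a pose let the fingers close. It gives the time, the measured TCP pose, the force and the opening at its end, in the units of the state.
- sensors.get_state(): the state, without advancing time (a new reading comes with each control period).
- eyes.snapshot(name): name is "scene" or "top" or "wrist"; returns the picture (384x512x3 uint8, red, green, blue); there is no depth.
- eyes.calibration(name): a dict with "fx", "fy", "cx", "cy" (pixels), "pose" (4x4, takes a point from camera to world coordinates). Camera axes: x right, y down, z forward; pixel columns grow to the right and rows downward; lengths in m; the calibration is good to about 2 mm. A picture is of the moment at which its call begins: read the wrist's pose just before it. calibration takes no time and is no camera call; for the wrist camera it gives the pose at the moment of the call.
- ctrl.close_job(): hands the job in, once; it reports no verdict.
Trained networks look in the newest picture that a camera, given by its name, has taken for a name from the list of things; names that differ only in an ending like _2 or _b are one class to them, and where a whole thing is asked for, a point or a joint stands for the part that bears it (a point fixed in the world has none). Each returns a list of dicts, best first, with "score" (0 to 1); they miss things now and then, are a little off and sometimes report something else, mostly with a low value. They report only what shows in the picture. A call takes as long as a camera call.
- eyes.boxes_of(camera, name): "centre" ([column, row] as shares, 0 to 1, of the picture: columns of its width, rows of its height, amid what is visible of it).
- eyes.masks_of(camera, name): "region" (384x512 bool, what is visible of it) and "centre" ([column, row] as shares, 0 to 1, of the picture: columns of its width, rows of its height, amid what is visible of it).
- eyes.pinpoint(camera, name): "centre" ([column, row] as shares, 0 to 1, of the picture: columns of its width, rows of its height: a listed point, or the origin of a listed thing).
The state is a dict: "clock": time; "joint_positions": joint angles; "joint_vel": joint speeds; "joint_torque": joint torques, N m; "ee_pos": TCP position; "orientation": TCP orientation; "force": force on the tool from outside, world axes, zero at the start; "moment": the same for the moment, N m; "grip_width": finger opening in m.
Only numpy, scipy, OpenCV 4.12 (cv2) and the standard library are available. Lean on these libraries where they do the work, as an engineer would, in place of code of your own. Each camera call takes 0.05 s, during which the arm holds its last target.

### The job

Make up the terrarium jar that stands in the nest of the filling stand: swing the funnel over it, tip the clay balls from the scoop into the funnel, drop in every charcoal block lying on the bench, put the empty scoop down flat on the bench and swing the funnel well clear. Seat the strainer disk, post up, in the step of the jar's mouth and let go of it, then screw the ring on clockwise over it until it is fully home. Finally stand the closed jar upright in the open shipping carton, never tipping it over, and leave the pot, tape roll and saucer on the bench where they are.

Things in the scene. Friction and masses are not known exactly. Their poses are not given: they have to be found in the camera images.
- stand: Filling stand, fixed: grey base plate 110 x 225 x 6 mm with a square steel jar nest (inside 67.5 mm, walls 4 mm thick up to 20 mm above the bench, floor 6 mm above the bench) and, 130 mm to the nest's +y side, a steel post. Origin on the bench under the middle of the nest; z up.
- funnel (a joint): Swing of the steel funnel about the stand's post, rad: 0 (a stop) = centred over the jar; grows counter-clockwise seen from above as it swings away to the bench's far side, stop at 1.9. Friction 0.04 N m, stays where left; starts aside. Mouth 120 mm wide inside, rim 163 mm above the bench, 49 degree cone to a 44 mm outlet, its lower end 103 mm above the bench (5 mm over the jar).
- funnel_hinge (a point): Point on the upright hinge axis of the funnel's arm, 130 mm from the nest's centre and from the funnel's centre. The sleeve on the post reaches 144 mm above the bench.
- funnel_knob (a point): Centre of the top of the black upright handle on the funnel's arm, 42 mm from the hinge axis: cylinder 14 mm in diameter, 52 mm tall, its top 189 mm above the bench, standing on the 14 mm wide arm (arm top 137 mm above the bench); the funnel's rim begins 25 mm farther out than its centre, 26 mm below its top. It moves with the funnel; pinch it or push it.
- funnel_mouth (a point): Centre of the funnel's mouth in the plane of its rim (163 mm above the bench).
- jar: Clear square jar, 64 x 64 mm, body 68 mm high (inside 58 x 58), then a round neck 57 mm wide to its rim at 92 mm; 160 g. Loose; the nest keeps it from turning (1.7 mm play, underside 6 mm above the bench). Mouth: 53 mm wide for the top 4 mm, then a flat step, then a 45.6 mm bore. Right-handed three-start thread on the neck, 19.5 mm per turn. Origin at the underside's centre, z up.
- disk: Loose steel strainer disk, 50.8 mm in diameter, 5 mm thick, perforated, with a black lifting post 14 mm in diameter rising 20 mm from the middle of its upper face; 50 g. Lies post up on the bench. Origin at the centre of the underside, z up. Seated in the jar its underside is 88 mm above the jar's underside and its plate stands 1 mm proud of the rim.
- ring: Loose aluminium screw ring, 69 mm outside, 16 mm tall, 60 g; 41.6 mm hole in its 3 mm top flange, three lugs inside. Lies flange up; origin at the underside's centre, z up. Set on the neck at any yaw it rests with its underside 82 to 89 mm above the jar's; turned clockwise 1 to 3.2 rad it sinks 3.1 mm per rad until the flange clamps the disk at 80 mm (home), 12 mm above the jar's shoulder.
- scoop: Loose aluminium scoop holding the balls, 117 x 84 mm, walls 34 mm high, sheet 3 mm, 120 g. The floor rises at 20 degrees over the last 32 mm to an open spout at its -x end: balls roll out when the spout is tipped down more than 20 degrees (50 empties it). Origin at the centre of the underside (bench height when flat), x from spout to back, z up.
- scoop_grip (a point): Middle of the gripped part of the scoop's top handle, 68 mm above the scoop's underside, above its origin: a bar 14 mm wide (scoop y) and 16 mm tall, running along scoop x from 30 mm ahead of this point to the back wall.
- scoop_lip (a point): Middle of the scoop's spout edge: 61.5 mm ahead of the scoop's origin (its -x) and 14.5 mm above its underside.
- ball1: Terracotta clay ball, 20 mm in diameter, 10 g, in the scoop at the start; origin at its centre. 4 to 6 of the six are present.
- ball2: Terracotta clay ball, 20 mm in diameter, 10 g, in the scoop at the start; origin at its centre. 4 to 6 of the six are present.
- ball3: Terracotta clay ball, 20 mm in diameter, 10 g, in the scoop at the start; origin at its centre. 4 to 6 of the six are present.
- ball4: Terracotta clay ball, 20 mm in diameter, 10 g, in the scoop at the start; origin at its centre. 4 to 6 of the six are present.
- ball5: Terracotta clay ball, 20 mm in diameter, 10 g, in the scoop at the start; origin at its centre. 4 to 6 of the six are present.
- ball6: Terracotta clay ball, 20 mm in diameter, 10 g, in the scoop at the start; origin at its centre. 4 to 6 of the six are present.
- block1: Black charcoal block, 28 x 20 x 20 mm (x, y, z), 12 g, lying on the bench; origin at its centre. 1 to 3 of the three are present.
- block2: Black charcoal block, 28 x 20 x 20 mm (x, y, z), 12 g, lying on the bench; origin at its centre. 1 to 3 of the three are present.
- block3: Black charcoal block, 28 x 20 x 20 mm (x, y, z), 12 g, lying on the bench; origin at its centre. 1 to 3 of the three are present.
- carton: Open brown shipping carton, fixed, outside 160 x 160 x 62 mm, walls and floor 4 mm, flaps folded down outside (174 mm over the flaps). Origin at the centre of its underside, z up. The floor it holds is 4 mm above the bench.
- clay_pot: Bystander: terracotta pot, 72 mm wide at the rim, 55 mm high, loose. Origin at the centre of its underside. Leave it.
- tape_roll: Bystander: roll of packing tape lying flat, 90 mm wide, 40 mm high, loose. Origin at the centre of its underside. Leave it.
- saucer: Bystander: terracotta saucer, 92 mm wide, 14 mm high, loose. Origin at the centre of its underside. Leave it.

How it is judged:
On the way, in this order (a step that is already met when the one before it is completed fails the run):
1. the funnel is swung in over the jar (joint under 0.06 rad) (value of joint funnel below 0.06 rad), for 0.2 s.
2. the scoop is tipped (over 0.4 rad) with its spout over the funnel (angle between scoop's own z axis and vertical above 0.4 rad and horizontal distance between scoop_lip and funnel_mouth below 0.07 m and value of joint funnel below 0.1 rad), for 0.1 s.
3. every clay ball and every charcoal block is in the jar (horizontal distance between each of ball1, ball2, ball3, ball4, ball5, ball6, block1, block2, block3 and jar below 0.033 m and z of ball1 in the frame of jar between 0 and 0.078 m and z of ball2 in the frame of jar between 0 and 0.078 m and z of ball3 in the frame of jar between 0 and 0.078 m and z of ball4 in the frame of jar between 0 and 0.078 m and z of ball5 in the frame of jar between 0 and 0.078 m and z of ball6 in the frame of jar between 0 and 0.078 m and z of block1 in the frame of jar between 0 and 0.078 m and z of block2 in the frame of jar between 0 and 0.078 m and z of block3 in the frame of jar between 0 and 0.078 m), for 0.2 s.
4. the funnel is swung clear (over 0.7 rad) and the disk, let go, lies flat in the step of the mouth with the ring not yet on (horizontal distance between disk and jar below 0.004 m and z of disk in the frame of jar between 0.085 and 0.0895 m and angle between the z axis of disk and the z axis of jar, either way round below 0.05 rad and value of joint funnel above 0.7 rad and contact force between the fingers and disk below 0.3 N and horizontal distance between ring and jar above 0.03 m), for 0.3 s.
5. the ring is screwed fully home over the disk (horizontal distance between each of disk, ring and jar below 0.004 m and z of disk in the frame of jar between 0.085 and 0.0895 m and angle between the z axis of each of disk, ring and the z axis of jar, either way round below 0.05 rad and z of ring in the frame of jar between 0.076 and 0.0812 m), for 0.2 s.
At the end, for the whole second after the job is handed in: Jar upright (0.08 rad), still, on the carton floor, holding all balls and blocks; disk flat in the mouth's step and ring fully home (underside at most 81.2 mm above jar underside), both within 4 mm of centre, 0.05 rad; scoop flat on the bench (8 mm, 0.08 rad); funnel clear (over 0.7 rad) (all of step 3 and all of step 5 and x of jar in the frame of carton between -0.05 and 0.05 m and y of jar in the frame of carton between -0.05 and 0.05 m and z of jar in the frame of carton below 0.008 m and angle between each of jar, scoop's own z axis and vertical below 0.08 rad and linear speed of jar below 0.02 m/s and height (world z) of scoop below 0.008 m and value of joint funnel above 0.7 rad); the robot touches nothing.
It fails at once if the jar is tipped over (more than 0.7 rad) (angle between jar's own z axis and vertical above 0.7 rad).
It fails at once if the clay pot, the tape roll or the saucer is pushed more than 4 cm (distance of any of clay_pot, tape_roll, saucer from where it was at the start of the episode above 0.04 m).
Of ball1, ball2, ball3, ball4, ball5, ball6 only 4 to 6 are there at a start; the rules pass over those that are not, and their reading is None.
Of block1, block2, block3 only 1 to 3 are there at a start; the rules pass over those that are not, and their reading is None.
At some moment in a run one of disk, ring, block1, block2, block3 may be knocked a few centimetres aside while the robot is not near it.
It also fails if it takes over 210 s, if anything falls off the work surface, if the arm or the gripper's body presses on something with over 40 N, if the wrist force passes 120 N, or if a joint passes its speed limit or range.

## Working session

There is one attempt and no reset: what is moved stays moved. The work goes in short steps, Python scripts to look and compute and a tool call to move; the robot and the scene stay as the last step left them, time stands still between calls to the robot, and variables do not carry over. Pictures are saved under pics/ and viewed, and the job is handed in when it is done.

Besides the shell and the picture viewer there is one more tool, called after ">>>" as name(argument=value, ...) on one line, values as JSON. move_arm: Moves the arm, as the interface text tells. Its arguments: {"type":"object","properties":{"commands":{"type":"array","items":{"type":"number"}},"grip_force":{"type":"number"}},"required":["commands"]}

```bash
ls; mkdir -p pics
cat > h.py <<'E'
import numpy as np, cv2
from cell import sensors, eyes, ctrl
from scipy.spatial.transform import Rotation as R
def save(cam,fn,crop=None,scale=1):
    im=eyes.snapshot(cam); o=im
    if crop: o=im[crop[1]:crop[3],crop[0]:crop[2]]
    if scale!=1: o=cv2.resize(o,None,fx=scale,fy=scale,interpolation=cv2.INTER_CUBIC)
    cv2.imwrite('pics/'+fn+'.png',cv2.cvtColor(np.ascontiguousarray(o),cv2.COLOR_RGB2BGR)); return im
def ray(cam,uv,cal=None):
    c=cal or eyes.calibration(cam); P=np.array(c['pose'])
    d=np.array([(uv[0]-c['cx'])/c['fx'],(uv[1]-c['cy'])/c['fy'],1.])
    return P[:3,3],P[:3,:3]@d
def at_z(cam,uv,z,cal=None):
    o,d=ray(cam,uv,cal); return o+d*(z-o[2])/d[2]
def proj(cam,p,cal=None):
    c=cal or eyes.calibration(cam); P=np.array(c['pose'])
    q=P[:3,:3].T@(np.array(p)-P[:3,3]); return np.array([c['fx']*q[0]/q[2]+c['cx'],c['fy']*q[1]/q[2]+c['cy']])
def pin(cam,name,z,n=1,f='pinpoint'):
    r=getattr(eyes,f)(cam,name); out=[]
    for k in r[:n]:
        uv=np.array(k['centre'])*[512,384]; out.append((round(k['score'],2),uv.round(1).tolist(),at_z(cam,uv,z).round(4).tolist()))
    return out
def tool():
    s=sensors.get_state(); return np.array(s['ee_pos']),R.from_quat(s['orientation']).as_matrix()
E
python3 - <<'E'
from h import *
s=sensors.get_state(); print(s); p,M=tool(); print(M.round(3)); print(ctrl.grasp_offset)
for c in ['scene','top','wrist']:
    save(c,c+'0'); print(c,eyes.calibration(c))
E
```

```text
pics
{'clock': 0.0, 'joint_positions': array([ 1.09752428e+00,  2.07423713e-01,  1.54294197e+00, -1.73066709e-05,
        1.39349440e+00, -1.50493392e-01]), 'joint_vel': array([ 0.00119582,  0.0002395 , -0.00022925,  0.00013815, -0.00153526,
       -0.00054326]), 'joint_torque': array([-9.08272577e-04, -3.70876515e+01, -2.81417030e+01,  6.99749985e-02,
        3.59547464e-02, -1.44513779e-04]), 'ee_pos': array([0.18203268, 0.54457551, 0.2042944 ]), 'orientation': array([ 0.69868248, -0.11386384,  0.11338333, -0.69715281]), 'force': array([ 0.24687723, -0.24593895,  0.19131324]), 'moment': array([ 0.01813746, -0.03807986,  0.05146907]), 'grip_width': 0.09420601043407413}
[[ 0.948 -0.001  0.317]
 [-0.317 -0.002  0.948]
 [-0.    -1.    -0.002]]
0.0188
scene {'fx': 450.0438665678116, 'fy': 450.0438665678116, 'cx': 260.37938230063156, 'cy': 193.49740100509567, 'pose': array([[-0.6465495 ,  0.49993805, -0.57622538,  1.42283583],
       [ 0.76272281,  0.40868577, -0.50122834,  0.78047954],
       [-0.015088  , -0.76356917, -0.64554974,  1.07360078],
       [ 0.        ,  0.        ,  0.        ,  1.        ]])}
top {'fx': 364.6856205118183, 'fy': 364.6856205118183, 'cx': 257.9430849357838, 'cy': 191.43942546339179, 'pose': array([[-0.00637689, -0.99115015,  0.13259233,  0.47581666],
       [-0.9997484 ,  0.00346761, -0.02216093,  0.03039069],
       [ 0.02150503, -0.13270028, -0.99092289,  1.10954618],
       [ 0.        ,  0.        ,  0.        ,  1.        ]])}
wrist {'fx': 277.7584408625611, 'fy': 277.7584408625611, 'cx': 258.91202310055183, 'cy': 195.02268456120652, 'pose': array([[ 0.31738597,  0.9113564 ,  0.26209858,  0.10544663],
       [ 0.94829314, -0.30429162, -0.09025923,  0.57086696],
       [-0.00250393,  0.2771933 , -0.96081091,  0.38480616],
       [ 0.        ,  0.        ,  0.        ,  1.        ]])}
```

View pics/top0.png

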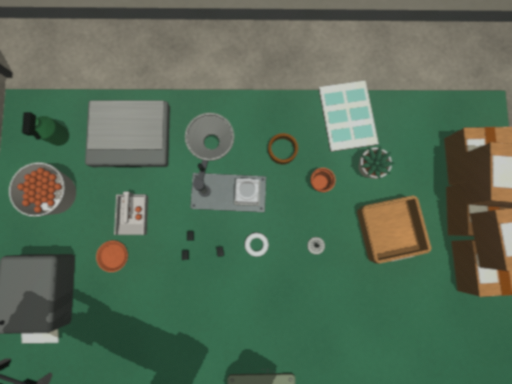

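View pics/scene0.png

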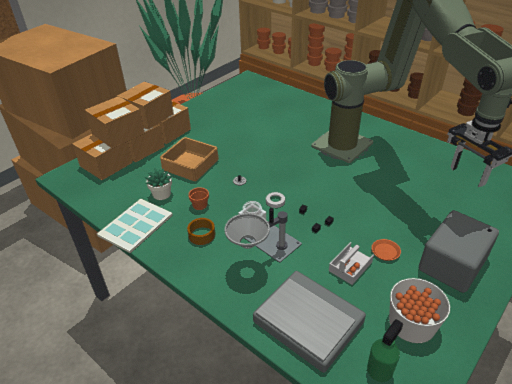

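Run:
```python
from h import *
zs=dict(stand=0,funnel=.163,funnel_hinge=.144,funnel_knob=.189,funnel_mouth=.163,jar=.006,disk=0,ring=0,scoop=0,scoop_grip=.068,scoop_lip=.0145,block1=.01,carton=0,clay_pot=0,tape_roll=0,saucer=0)
eyes.snapshot('top');eyes.snapshot('scene')
for n,z in zs.items():
    for c in ['top','scene']:
        print(n,c,pin(c,n,z,4 if n=='block1' else 1))
print(pin('top','ball1',.015,7))
print('boxes',pin('top','block1',.01,5,'boxes_of'),pin('scene','block1',.01,5,'boxes_of'))
```

```text
stand top [(0.58, [248.9, 194.2], [0.6159, 0.0334, 0.0])]
stand scene [(0.81, [254.0, 226.6], [0.6113, 0.0428, 0.0])]Traceback (most recent call last):
  File "<stdin>", line 6, in <module>
  File "h.py", line 19, in pin
    r=getattr(eyes,f)(cam,name); out=[]
ValueError: it knows: ball, block, carton, clay_pot, disk, funnel_hinge, funnel_knob, funnel_mouth, jar, ring, saucer, scoop, scoop_grip, scoop_lip, stand, tape_roll
```

Run:
```python
from h import *
zs=dict(funnel_hinge=.144,funnel_knob=.189,funnel_mouth=.163,jar=.006,disk=0,ring=0,scoop=0,scoop_grip=.068,scoop_lip=.0145,block=.01,carton=0,clay_pot=0,tape_roll=0,saucer=0)
eyes.snapshot('top');eyes.snapshot('scene')
for n,z in zs.items():
    for c in ['top','scene']:
        print(n,c,pin(c,n,z,4 if n=='block' else 1))
print(pin('top','ball',.015,7,'boxes_of'))
print('boxes',pin('top','block',.01,5,'boxes_of'),pin('scene','block',.01,5,'boxes_of'))
print(sensors.get_state()['clock'])
```

```text
funnel_hinge top [(0.94, [197.1, 182.9], [0.6286, 0.1711, 0.144])]
funnel_hinge scene [(0.8, [283.5, 213.9], [0.6218, 0.175, 0.144])]
funnel_knob top [(0.73, [318.7, 185.4], [0.6141, -0.1461, 0.189])]
funnel_knob scene [(0.79, [267.4, 208.0], [0.6704, 0.1522, 0.189])]
funnel_mouth top [(0.79, [211.1, 133.7], [0.7583, 0.1333, 0.163])]
funnel_mouth scene [(0.8, [247.8, 228.5], [0.7517, 0.1462, 0.163])]
jar top [(0.78, [249.5, 192.5], [0.6203, 0.0315, 0.006])]
jar scene [(0.55, [250.9, 226.3], [0.6214, 0.0378, 0.006])]
disk top [(0.72, [315.8, 244.4], [0.4622, -0.1683, 0.0])]
disk scene [(0.64, [242.2, 181.3], [0.4534, -0.1537, 0.0])]
ring top [(0.81, [253.8, 242.1], [0.4703, 0.0191, 0.0])]
ring scene [(0.66, [276.5, 200.9], [0.4593, 0.0189, 0.0])]
scoop top [(0.69, [134.3, 214.3], [0.5558, 0.3799, 0.0])]
scoop scene [(0.57, [349.7, 267.1], [0.5584, 0.3876, 0.0])]
scoop_grip top [(0.59, [126.1, 211.0], [0.5604, 0.3819, 0.068])]
scoop_grip scene [(0.78, [351.6, 250.4], [0.5537, 0.3824, 0.068])]
scoop_lip top [(0.87, [129.7, 234.5], [0.495, 0.3865, 0.0145])]
scoop_lip scene [(0.56, [361.8
[... 491 characters left out ...]
19.1, 181.3], [0.6553, -0.1838, 0.0])]
clay_pot scene [(0.59, [354.9, 263.0], [0.5338, 0.3913, 0.0])]
tape_roll top [(0.74, [281.1, 150.3], [0.7536, -0.0675, 0.0])]
tape_roll scene [(0.93, [200.9, 234.7], [0.7532, -0.0691, 0.0])]
saucer top [(0.92, [115.6, 255.0], [0.4349, 0.4304, 0.0])]
saucer scene [(0.91, [382.9, 253.4], [0.4429, 0.4387, 0.0])]
[]
boxes [(0.58, [112.8, 258.5], [0.4252, 0.4346, 0.01]), (0.48, [183.1, 253.1], [0.4394, 0.2288, 0.01]), (0.45, [219.6, 248.5], [0.4522, 0.1209, 0.01]), (0.37, [129.8, 216.9], [0.5475, 0.3898, 0.01])] [(0.65, [315.2, 226.4], [0.4875, 0.2081, 0.01]), (0.56, [327.3, 221.5], [0.4418, 0.2262, 0.01]), (0.54, [305.1, 208.4], [0.4358, 0.1289, 0.01])]
2.0
```

```bash
cat >> h.py <<'E'
def Rd(a,tilt=0):
    a=np.radians(a); c,s=np.cos(a),np.sin(a)
    M=np.array([[s,0,c],[-c,0,s],[0,-1,0.]]) # cols x,y,z
    if tilt: M=M@R.from_rotvec([0,0,np.radians(tilt)]).as_matrix()
    return M
def go(p,a,tilt=0,M=None):
    p0,M0=tool(); Mt=Rd(a,tilt) if M is None else M
    print('shift',(M0.T@(np.array(p)-p0)).round(4).tolist(),'rot',R.from_matrix(M0.T@Mt).as_rotvec().round(4).tolist(),'rows>=',round(np.linalg.norm(np.array(p)-p0)/.05,1))
def st():
    s=sensors.get_state(); p,M=tool()
    print('t',round(s['clock'],2),'p',p.round(4),'a',np.degrees(np.arctan2(M[1,2],M[0,2])).round(2),'down',M[:,1].round(3),'j',np.round(s['joint_positions'],2),'F',np.round(s['force'],1),'w',round(s['grip_width'],4))
E
python3 - <<'E'
from h import *
st(); go([.56,.10,.32],90)
E
```

```text
t 2.0 p [0.1824 0.5453 0.2054] a 71.51 down [-0. -0. -1.] j [ 1.1   0.21  1.54 -0.    1.39 -0.15] F [0.8 0.1 0.6] w 0.0942
shift [0.4993, -0.1146, -0.3025] rot [0.0, -0.3228, -0.0] rows>= 11.9
```

>>> move_arm(commands=[0, 0.05, -0.06, -0.03, 0, -0.05, 0, 0, 0.1, -0.115, -0.06, 0, -0.1, 0, 0, 0.15, -0.115, -0.09, 0, -0.15, 0, 0, 0.2, -0.115, -0.12, 0, -0.2, 0, 0, 0.24, -0.115, -0.145, 0, -0.25, 0, 0, 0.28, -0.115, -0.17, 0, -0.323, 0, 0, 0.32, -0.115, -0.194, 0, -0.323, 0, 0, 0.36, -0.115, -0.218, 0, -0.323, 0, 0, 0.4, -0.115, -0.242, 0, -0.323, 0, 0, 0.44, -0.115, -0.267, 0, -0.323, 0, 0, 0.475, -0.115, -0.288, 0, -0.323, 0, 0, 0.5, -0.115, -0.302, 0, -0.323, 0])

```text
clock: 3.2
ee_pos: [0.5493, 0.1128, 0.3207]
orientation: [-0.707, -0.0, -0.0, 0.707]
force: [0.0, 0.4, 0.7]
grip_width: 0.0941
```

Run:
```python
from h import *
st(); cal=eyes.calibration('wrist'); save('wrist','w1')
for n,z in dict(funnel_hinge=.144,funnel_knob=.189,funnel_mouth=.163,jar=.006,stand=0,ring=0,scoop_grip=.068,block=.01).items():
    print(n,pin('wrist',n,z,3 if n=='block' else 1))
st()
```

```text
t 3.2 p [0.5493 0.1128 0.3207] a 89.99 down [ 0.001  0.    -1.   ] j [ 0.05  0.11  1.42  0.    1.61 -1.52] F [0.  0.4 0.7] w 0.0941
funnel_hinge [(0.68, [298.6, 231.0], [0.625, 0.1635, 0.144])]
funnel_knob [(0.85, [295.1, 274.5], [0.6631, 0.1574, 0.189])]
funnel_mouth [(0.66, [274.7, 319.5], [0.7523, 0.1361, 0.163])]
jar [(0.94, [219.0, 201.4], [0.6216, 0.0402, 0.006])]
stand []
ring [(0.83, [197.7, 110.1], [0.4587, 0.0099, 0.0])]
scoop_grip [(0.82, [430.4, 169.4], [0.5487, 0.3867, 0.068])]
block [(0.79, [327.6, 93.3], [0.4319, 0.2298, 0.01]), (0.75, [316.0, 128.6], [0.4891, 0.2139, 0.01]), (0.73, [401.6, 172.7], [0.5659, 0.3723, 0.01])]
t 3.65 p [0.5475 0.116  0.3208] a 90.14 down [ 0.  0. -1.] j [ 0.05  0.11  1.42  0.    1.61 -1.52] F [-0.6 -0.6  0.2] w 0.094
```

View pics/w1.png

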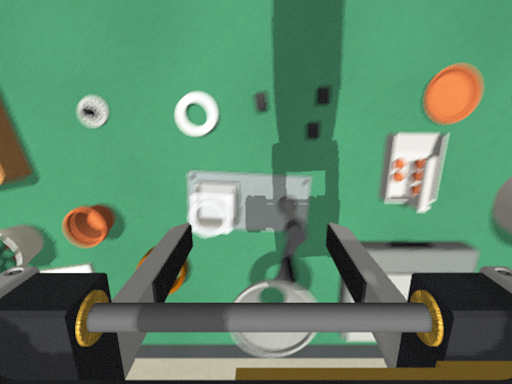

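Run:
```python
from h import *
st(); eyes.snapshot('wrist')
cal=eyes.calibration('wrist')
for n,z in dict(funnel_hinge=.144,funnel_knob=.189,funnel_mouth=.163,jar=.006,scoop_grip=.068,scoop_lip=.0145).items():
    print(n,pin('wrist',n,z,1))
go([.665,.157,.22],90)
```

```text
t 3.65 p [0.5475 0.116  0.3208] a 90.14 down [ 0.  0. -1.] j [ 0.05  0.11  1.42  0.    1.61 -1.52] F [-0.6 -0.6  0.2] w 0.094
funnel_hinge [(0.8, [296.3, 233.2], [0.625, 0.1679, 0.144])]
funnel_knob [(0.74, [292.0, 275.8], [0.6641, 0.1579, 0.189])]
funnel_mouth [(0.61, [272.0, 319.9], [0.7536, 0.1346, 0.163])]
jar [(0.67, [313.6, 127.9], [0.4887, 0.2097, 0.006])]
scoop_grip [(0.94, [426.2, 171.6], [0.5531, 0.3795, 0.068])]
scoop_lip [(0.98, [413.8, 136.0], [0.5018, 0.3804, 0.0145])]
shift [0.1169, 0.1006, 0.0419] rot [-0.0, 0.0008, 0.0002] rows>= 3.2
```

>>> move_arm(commands=[120, 0.04, 0.02, 0.02, 0, 0, 0, 120, 0.08, 0.05, 0.042, 0, 0, 0, 120, 0.117, 0.09, 0.042, 0, 0, 0, 120, 0.117, 0.12, 0.042, 0, 0, 0, 120, 0.117, 0.149, 0.042, 0, 0, 0, 120, 0.117, 0.152, 0.042, 0, 0, 0], grip_force=6)

```text
clock: 4.6
ee_pos: [0.6618, 0.1563, 0.162]
orientation: [0.708, -0.004, -0.004, -0.707]
force: [-1.4, 0.7, -0.9]
grip_width: 0.0508
```

Run:
```python
from h import *
st(); save('wrist','w2'); st()
```

```text
t 4.6 p [0.6618 0.1563 0.162 ] a 90.01 down [-0.011 -0.001 -1.   ] j [ 0.1   0.47  1.29 -0.    1.4  -1.47] F [-1.4  0.7 -0.9] w 0.0508
t 4.65 p [0.6631 0.1564 0.1646] a 90.01 down [-0.007 -0.001 -1.   ] j [ 0.1   0.46  1.29  0.    1.4  -1.47] F [ 0.6  0.2 -0.7] w 0.0499
```

View pics/w2.png

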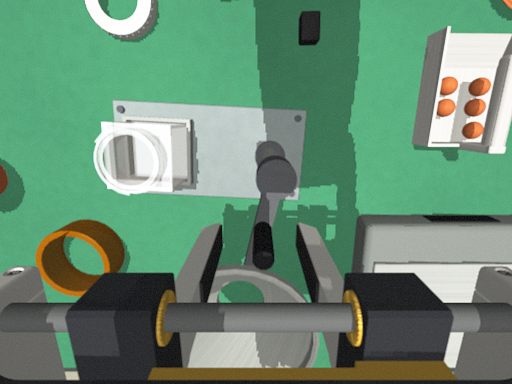

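>>> move_arm(commands=[230, 0, 0, 0, 0, 0, 0, 255, 0, 0, 0, 0, 0, 0, 255, 0, 0, 0, 0, 0, 0, 255, 0, 0, 0, 0, 0, 0, 255, 0, 0, 0, 0, 0, 0], grip_force=8)

```text
clock: 5.15
ee_pos: [0.6658, 0.1574, 0.1699]
orientation: [-0.707, -0.001, -0.001, 0.708]
force: [-1.4, -4.6, 3.8]
grip_width: 0.0134
```

Run:
```python
from h import *
st(); save('wrist','w3')
H=np.array([.625,.168]);p,M=tool()
print(np.linalg.norm(p[:2]-H), np.degrees(np.arctan2(*(p[:2]-H)[::-1])))
```

```text
t 5.15 p [0.6658 0.1574 0.1699] a 90.02 down [ 0.002  0.001 -1.   ] j [ 0.11  0.46  1.28  0.    1.4  -1.47] F [-1.4 -4.6  3.8] w 0.0134
0.04216844567480744 -14.768605721330285
```

View pics/w3.png

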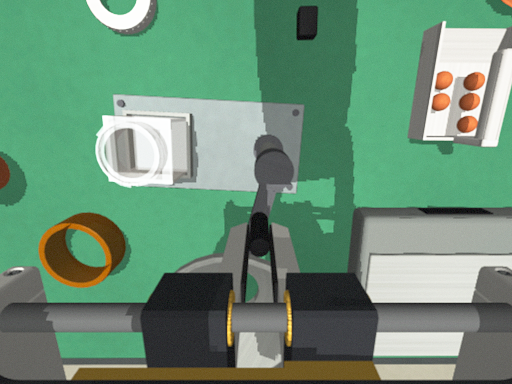

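Run:
```python
import numpy as np
f0=-14.77
for f in [-22,-30,-38,-46,-54,-62,-70,-78,-84,-90,-94,-97]:
    a=np.radians(f);b=np.radians(f0); print(f,(.0422*np.array([np.cos(a)-np.cos(b),np.sin(a)-np.sin(b)])).round(4))
```

```text
-22 [-0.0017 -0.005 ]
-30 [-0.0043 -0.0103]
-38 [-0.0076 -0.0152]
-46 [-0.0115 -0.0196]
-54 [-0.016  -0.0234]
-62 [-0.021  -0.0265]
-70 [-0.0264 -0.0289]
-78 [-0.032  -0.0305]
-84 [-0.0364 -0.0312]
-90 [-0.0408 -0.0314]
-94 [-0.0437 -0.0313]
-97 [-0.0459 -0.0311]
```

>>> move_arm(commands=[255, -0.0017, 0, -0.005, 0, 0, 0, 255, -0.0043, 0, -0.0103, 0, 0, 0, 255, -0.0076, 0, -0.0152, 0, 0, 0, 255, -0.0115, 0, -0.0196, 0, 0, 0, 255, -0.016, 0, -0.0234, 0, 0, 0, 255, -0.021, 0, -0.0265, 0, 0, 0, 255, -0.0264, 0, -0.0289, 0, 0, 0, 255, -0.032, 0, -0.0305, 0, 0, 0, 255, -0.0364, 0, -0.0312, 0, 0, 0, 255, -0.0408, 0, -0.0314, 0, 0, 0, 255, -0.0437, 0, -0.0313, 0, 0, 0, 255, -0.0459, 0, -0.0311, 0, 0, 0])

```text
clock: 6.4
ee_pos: [0.6234, 0.1266, 0.1695]
orientation: [-0.706, -0.004, -0.004, 0.708]
force: [11.6, 6.2, -3.0]
grip_width: 0.0136
```

Run:
```python
from h import *
st(); save('wrist','w4'); st()
H=np.array([.625,.168]);p,M=tool()
print(np.linalg.norm(p[:2]-H), np.degrees(np.arctan2(*(p[:2]-H)[::-1])))
```

```text
t 6.4 p [0.6234 0.1266 0.1695] a 90.01 down [ 0.011  0.003 -1.   ] j [ 0.06  0.36  1.43  0.    1.35 -1.51] F [11.6  6.2 -3. ] w 0.0136
t 6.45 p [0.6231 0.1266 0.1695] a 90.02 down [ 0.01   0.003 -1.   ] j [ 0.06  0.35  1.43  0.    1.35 -1.51] F [10.6  5.4 -1.8] w 0.0139
0.04142598775295431 -92.68408227757578
```

View pics/w4.png

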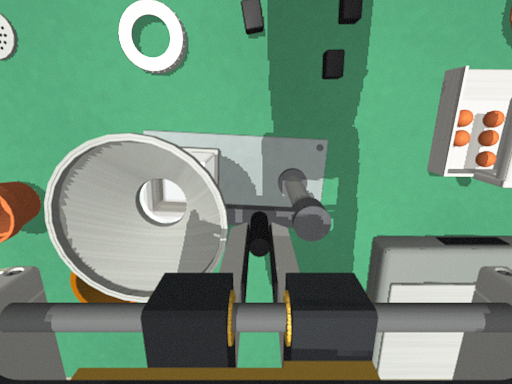

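>>> move_arm(commands=[255, 0.003, 0, 0, 0, 0, 0, 160, 0.003, 0, 0, 0, 0, 0, 100, 0.003, 0, 0, 0, 0, 0, 60, 0.003, -0.03, 0, 0, 0, 0, 0, 0, -0.07, 0.04, 0, 0, 0, 0, -0.02, -0.09, 0.08, 0, 0, 0, 0, -0.04, -0.09, 0.125, 0, 0, 0, 0, -0.08, -0.09, 0.17, 0, 0, 0, 0, -0.12, -0.09, 0.215, 0, 0, 0, 0, -0.12, -0.09, 0.22, 0, 0, 0])

```text
clock: 7.45
ee_pos: [0.4958, 0.3466, 0.2574]
orientation: [0.708, -0.0, -0.002, -0.706]
force: [0.3, -0.2, 0.1]
grip_width: 0.0824
```

Run:
```python
from h import *
st(); save('wrist','w5'); st()
for n,z in dict(funnel_mouth=.163,scoop=0,scoop_grip=.068,scoop_lip=.0145).items():
    print(n,pin('wrist',n,z,1))
eyes.snapshot('wrist')
for n,z in dict(funnel_mouth=.163,scoop=0,scoop_grip=.068,scoop_lip=.0145).items():
    print(n,pin('wrist',n,z,1))
```

```text
t 7.45 p [0.4958 0.3466 0.2574] a 90.14 down [-0.003 -0.002 -1.   ] j [ 0.47  0.24  1.4  -0.    1.51 -1.11] F [ 0.3 -0.2  0.1] w 0.0824
t 7.5 p [0.4939 0.3494 0.2574] a 90.31 down [-0.005  0.    -1.   ] j [ 0.47  0.24  1.4   0.    1.51 -1.1 ] F [-1.3  1.  -0.7] w 0.0866
funnel_mouth []
scoop [(0.98, [280.9, 201.7], [0.5537, 0.3812, 0.0])]
scoop_grip [(0.94, [285.3, 220.3], [0.5614, 0.3816, 0.068])]
scoop_lip [(0.63, [282.3, 170.6], [0.501, 0.3797, 0.0145])]
funnel_mouth []
scoop [(0.72, [287.6, 202.0], [0.5575, 0.3908, 0.0])]
scoop_grip [(0.4, [273.1, 211.5], [0.5502, 0.3638, 0.068])]
scoop_lip [(0.7, [286.6, 169.8], [0.5008, 0.3869, 0.0145])]
```

View pics/w5.png

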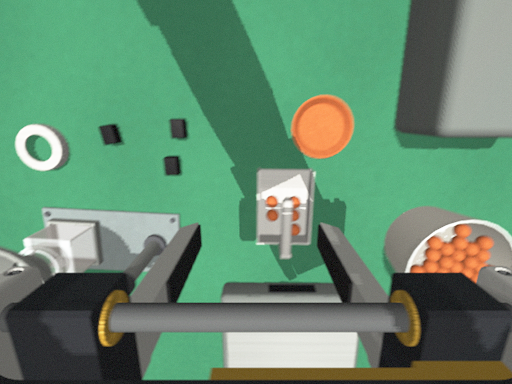

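Run:
```python
from h import *
st(); save('wrist','w6',(230,140,350,280),4); st()
```

```text
t 7.95 p [0.5001 0.3443 0.2582] a 89.89 down [-0.    -0.001 -1.   ] j [ 0.46  0.24  1.39 -0.    1.51 -1.11] F [ 0.1 -0.6 -0.2] w 0.0941
t 8.0 p [0.5    0.3445 0.2582] a 89.91 down [-0. -0. -1.] j [ 0.46  0.24  1.39 -0.    1.51 -1.11] F [-1.9  0.2  0.1] w 0.0943
```

View pics/w6.png

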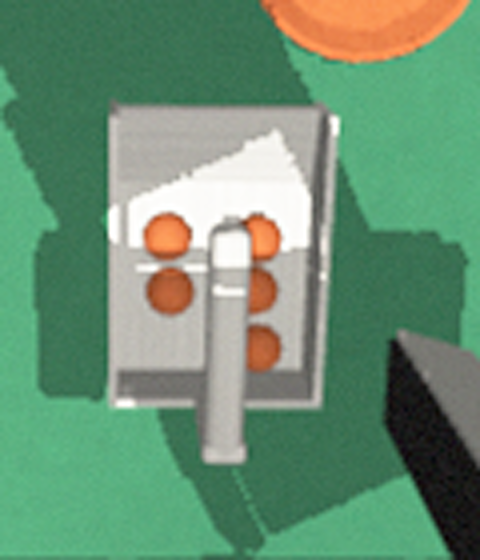

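Run:
```python
from h import *
for uv in [(287.8,197),(286,251)]: print(at_z('wrist',uv,.076).round(4))
# lip: corners of spout top edges z=.034 ; 
for uv in [(230+112/4,140+104/4),(230+333/4,140+104/4),(230+112/4,140+403/4),(230+320/4,140+405/4)]: print(at_z('wrist',uv,.034).round(4))
eyes.snapshot('wrist')
print(pin('wrist','scoop',0),pin('wrist','scoop_grip',.068),pin('wrist','scoop_lip',.0145))
go([.557,.382,.09],92)
```

```text
[0.5264 0.3836 0.076 ]
[0.6076 0.3832 0.076 ]
[0.4912 0.3429 0.034 ]
[0.4914 0.4242 0.034 ]
[0.6114 0.3426 0.034 ]
[0.6124 0.4254 0.034 ]
[(0.58, [283.3, 203.8], [0.5605, 0.385, 0.0])] [(0.81, [285.5, 216.6], [0.5575, 0.3826, 0.068])] [(0.85, [284.6, 166.4], [0.495, 0.3847, 0.0145])]
shift [0.0574, 0.1684, 0.0368] rot [0.0001, -0.0353, -0.0] rows>= 3.6
```

>>> move_arm(commands=[0, 0.03, 0.04, 0.02, 0, 0, 0, 0, 0.056, 0.08, 0.0393, 0, 0, 0, 0, 0.056, 0.12, 0.0393, 0, 0, 0, 0, 0.056, 0.16, 0.0393, 0, 0, 0, 0, 0.056, 0.195, 0.0393, 0, 0, 0, 0, 0.056, 0.209, 0.0393, 0, 0, 0, 0, 0.056, 0.209, 0.0393, 0, 0, 0, 255, 0.056, 0.209, 0.0393, 0, 0, 0, 255, 0.056, 0.209, 0.0393, 0, 0, 0, 255, 0.056, 0.209, 0.0393, 0, 0, 0, 255, 0.056, 0.209, 0.0393, 0, 0, 0, 255, 0.056, 0.209, 0.0393, 0, 0, 0], grip_force=40)

```text
clock: 9.4
ee_pos: [0.5558, 0.3851, 0.0505]
orientation: [-0.707, -0.001, -0.0, 0.707]
force: [0.4, -0.7, -0.5]
grip_width: 0.0574
```

Run:
```python
from h import *
st(); save('wrist','w7'); st()
```

```text
t 9.4 p [0.5558 0.3851 0.0505] a 90.02 down [ 0.001  0.001 -1.   ] j [ 0.48  0.56  1.39 -0.    1.18 -1.09] F [ 0.4 -0.7 -0.5] w 0.0574
t 9.45 p [0.5556 0.385  0.0501] a 90.01 down [ 0.001  0.001 -1.   ] j [ 0.48  0.56  1.39  0.    1.18 -1.09] F [-0.3 -0.3  0.7] w 0.0534
```

View pics/w7.png

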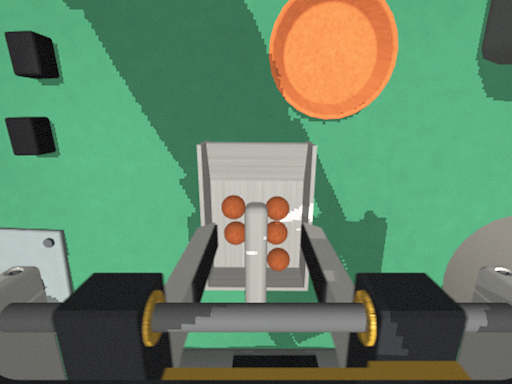

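>>> move_arm(commands=[255, 0, 0, 0, 0, 0, 0, 255, 0, 0, 0, 0, 0, 0, 255, 0, 0, 0, 0, 0, 0, 255, 0, 0, 0, 0, 0, 0, 255, 0, -0.01, 0, 0, 0, 0, 255, 0, -0.03, 0, 0, 0, 0, 255, 0, -0.06, 0, 0, 0, 0, 255, 0, -0.09, 0, 0, 0, 0, 255, 0, -0.12, 0, 0, 0, 0, 255, 0, -0.15, 0, 0, 0, 0, 255, 0, -0.18, 0, 0, 0, 0, 255, 0, -0.2, 0, 0, 0, 0], grip_force=40)

```text
clock: 10.65
ee_pos: [0.5559, 0.3851, 0.2527]
orientation: [-0.707, -0.001, -0.001, 0.708]
force: [0.3, 1.0, -0.2]
grip_width: 0.0134
```

Run:
```python
from h import *
st(); save('wrist','w8'); st()
eyes.snapshot('top');eyes.snapshot('scene')
for c in ['top','scene']: print(pin(c,'funnel_mouth',.163),pin(c,'funnel_knob',.189))
go([.6955,.038,.26],90)
```

```text
t 10.65 p [0.5559 0.3851 0.2527] a 90.01 down [ 0.003  0.002 -1.   ] j [ 0.48  0.39  1.21  0.    1.54 -1.09] F [ 0.3  1.  -0.2] w 0.0134
t 10.7 p [0.5574 0.386  0.2565] a 90.02 down [ 0.008  0.004 -1.   ] j [ 0.48  0.39  1.21  0.    1.54 -1.09] F [0.6 0.1 0.4] w 0.0134
[(0.83, [248.3, 182.3], [0.6268, 0.0343, 0.163])] [(0.89, [209.8, 183.8], [0.6191, 0.1323, 0.189])]
[(0.62, [250.7, 191.7], [0.6227, 0.0441, 0.163])] [(0.79, [271.3, 195.2], [0.6183, 0.1244, 0.189])]
shift [0.1412, -0.0131, -0.3463] rot [0.002, 0.0002, -0.004] rows>= 7.5
```

View pics/w8.png

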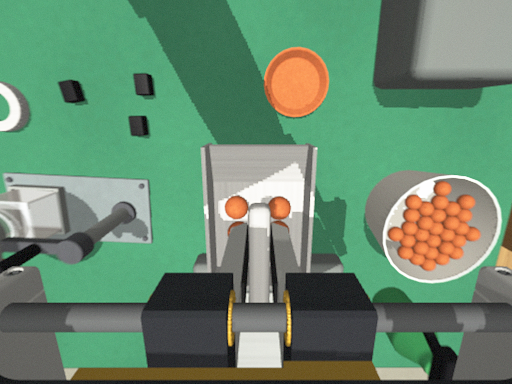

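>>> move_arm(commands=[255, 0.01, -0.01, -0.02, 0, 0, 0, 255, 0.03, -0.014, -0.05, 0, 0, 0, 255, 0.05, -0.014, -0.085, 0, 0, 0, 255, 0.07, -0.014, -0.12, 0, 0, 0, 255, 0.09, -0.014, -0.155, 0, 0, 0, 255, 0.105, -0.014, -0.19, 0, 0, 0, 255, 0.12, -0.014, -0.225, 0, 0, 0, 255, 0.13, -0.014, -0.26, 0, 0, 0, 255, 0.14, -0.014, -0.295, 0, 0, 0, 255, 0.14, -0.014, -0.325, 0, 0, 0, 255, 0.14, -0.014, -0.347, 0, 0, 0, 255, 0.14, -0.014, -0.347, 0, 0, 0])

```text
clock: 12.2
ee_pos: [0.6947, 0.0343, 0.2611]
orientation: [0.707, -0.003, 0.0, -0.707]
force: [0.3, 0.2, -1.6]
grip_width: 0.0133
```

Run:
```python
from h import *
st(); save('wrist','w9'); st()
eyes.snapshot('top');eyes.snapshot('scene')
for c in ['top','scene','wrist']: print(pin(c,'funnel_mouth',.163),pin(c,'funnel_knob',.189),pin(c,'scoop_lip',.22))
N=np.array([.6205,.038])
g0=None
for th in [0,10,20,30,40,50,60]:
    t=np.radians(th); c,s=np.cos(t),np.sin(t)
    L=np.array([-.0615*c+.0535*s, -.0615*s-.0535*c])  # lip rel grip
    lip=np.array([N[0]+.018,.187 if th<30 else .182])
    g=lip-L; d=np.array([s,-c])  # tool y dir
    tcp=g+d*.0188
    print(th,tcp.round(4)); 
go([.7,.038,.2215],90)
```

```text
t 12.2 p [0.6947 0.0343 0.2611] a 89.75 down [-0.004 -0.001 -1.   ] j [-0.07  0.43  1.13 -0.    1.58 -1.64] F [ 0.3  0.2 -1.6] w 0.0133
t 12.25 p [0.6947 0.0365 0.2614] a 89.86 down [-0.003  0.001 -1.   ] j [-0.07  0.43  1.13  0.    1.58 -1.64] F [ 0.3  0.1 -1.7] w 0.0133
[(0.7, [249.5, 184.6], [0.6207, 0.0313, 0.163])] [(0.33, [388.2, 232.5], [0.493, -0.319, 0.189])] [(0.7, [246.1, 173.5], [0.6398, 0.0395, 0.22])]
[(0.75, [317.0, 222.9], [0.6069, 0.2861, 0.163])] [(0.81, [271.5, 194.9], [0.617, 0.1241, 0.189])] [(0.65, [247.4, 176.4], [0.624, 0.0341, 0.22])]
[] [(0.89, [364.1, 123.3], [0.6215, 0.1319, 0.189])] [(0.56, [256.9, 143.7], [0.6364, 0.0368, 0.22])]
0 [0.7    0.2217]
10 [0.693  0.2319]
20 [0.6844 0.2406]
30 [0.6744 0.2428]
40 [0.6633 0.2481]
50 [0.6514 0.2514]
60 [0.6392 0.2526]
shift [0.0046, 0.042, -0.0004] rot [-0.0, 0.0009, 0.0001] rows>= 0.8
```

View pics/w9.png

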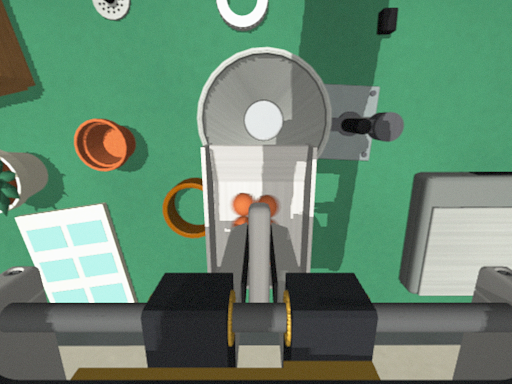

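Run:
```python
from h import *
im=save('wrist','w10',(180,40,350,200),4); c=eyes.calibration('wrist')
o=im.copy()
for cx,cy,col in [(.6205,.038,(255,0,0))]:
    for r in (.06,.063):
        for t in np.linspace(0,6.28,200):
            u=proj('wrist',[cx+r*np.cos(t),cy+r*np.sin(t),.163],c); cv2.circle(o,tuple(np.round(u).astype(int)),0,col,-1)
cv2.imwrite('pics/w11.png',cv2.cvtColor(cv2.resize(o[40:200,180:350],None,fx=4,fy=4),cv2.COLOR_RGB2BGR))
```

```text
(no output)
```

View pics/w11.png

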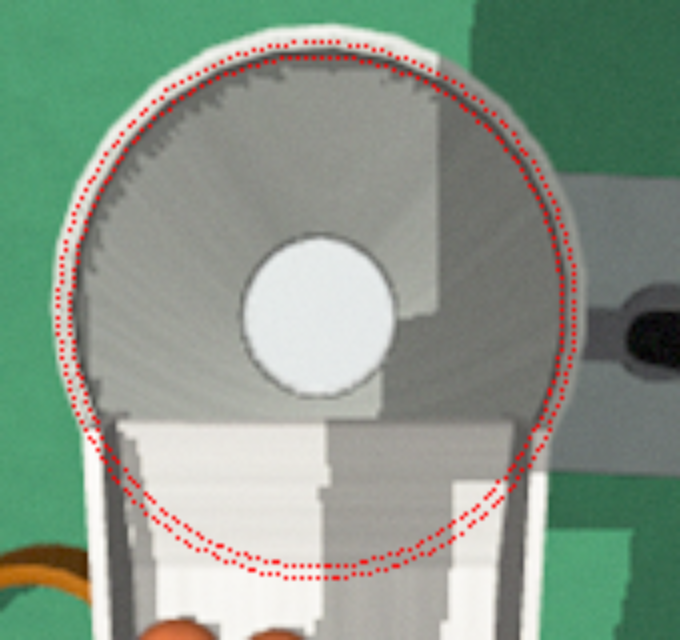

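>>> move_arm(commands=[255, 0.003, 0.02, 0, 0, 0, 0, 255, 0.003, 0.038, 0, 0, 0, 0, 255, 0, 0.034, 0, 0, 0, -0.0873, 255, -0.004, 0.029, 0, 0, 0, -0.1745, 255, -0.008, 0.025, 0, 0, 0, -0.2618, 255, -0.0126, 0.0204, 0, 0, 0, -0.349, 255, -0.0155, 0.0198, 0, 0, 0, -0.4, 255, -0.0185, 0.019, 0, 0, 0, -0.45, 255, -0.0205, 0.0185, 0, 0, 0, -0.49, 255, -0.0226, 0.0182, 0, 0, 0, -0.5236, 255, -0.0226, 0.0182, 0, 0, 0, -0.5236, 255, -0.0226, 0.0182, 0, 0, 0, -0.5236])

```text
clock: 14.05
ee_pos: [0.6728, 0.0378, 0.2456]
orientation: [0.683, 0.183, 0.183, -0.683]
force: [-0.5, -0.8, -0.7]
grip_width: 0.0138
```

Run:
```python
from h import *
st(); save('wrist','w12'); save('scene','s12',(180,130,340,260),4); save('top','t12',(180,120,320,240),4);st()
```

```text
t 14.05 p [0.6728 0.0378 0.2456] a 90.01 down [ 0.5    0.    -0.866] j [-0.1   0.06  1.72  0.06  0.84 -1.7 ] F [-0.5 -0.8 -0.7] w 0.0138
t 14.2 p [0.6735 0.0378 0.2458] a 90.01 down [ 0.501  0.    -0.866] j [-0.1   0.06  1.72  0.06  0.84 -1.7 ] F [-0.7 -0.6 -2.9] w 0.0136
```

View pics/w12.png

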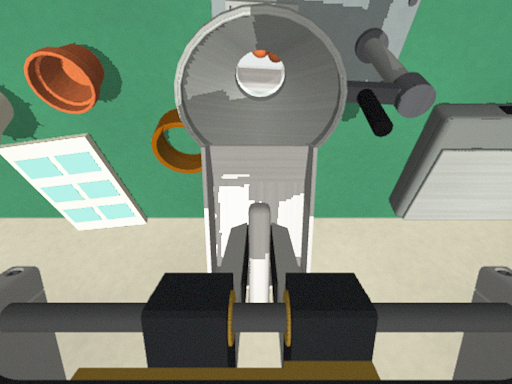

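View pics/s12.png

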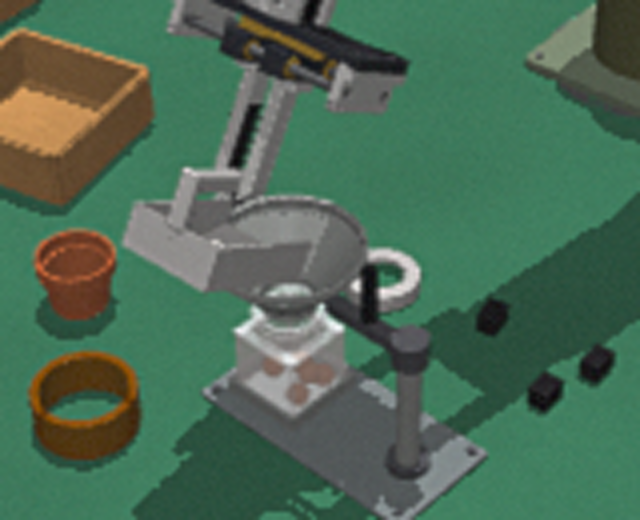

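>>> move_arm(commands=[255, -0.0055, -0.0025, 0, 0, 0, -0.0873, 255, -0.01, 0.0005, 0, 0, 0, -0.1745, 255, -0.015, 0.0035, 0, 0, 0, -0.2618, 255, -0.0175, 0.0065, 0, 0, 0, -0.349, 255, -0.0175, 0.0065, 0, 0, 0, -0.349, 255, -0.0175, 0.0065, 0, 0, 0, -0.349, 255, -0.0175, 0.0065, 0, 0, 0, -0.349])

```text
clock: 14.9
ee_pos: [0.6627, 0.0377, 0.233]
orientation: [0.641, 0.3, 0.299, -0.641]
force: [-0.3, 0.4, -0.1]
grip_width: 0.0136
```

Run:
```python
from h import *
st(); save('wrist','w13'); save('scene','s13',(180,130,340,260),4); st()
go([.6985,.038,.27],90)
```

```text
t 14.9 p [0.6627 0.0377 0.233 ] a 90.02 down [ 0.767  0.    -0.641] j [-0.12 -0.06  2.04  0.32  0.31 -1.95] F [-0.3  0.4 -0.1] w 0.0136
t 15.0 p [0.6627 0.0377 0.233 ] a 90.02 down [ 0.768  0.    -0.641] j [-0.12 -0.06  2.04  0.32  0.31 -1.95] F [-0.5  0.7 -1. ] w 0.0137
shift [0.0513, 0.0038, 0.0003] rot [0.0002, 0.0006, 0.875] rows>= 1.0
```

View pics/w13.png

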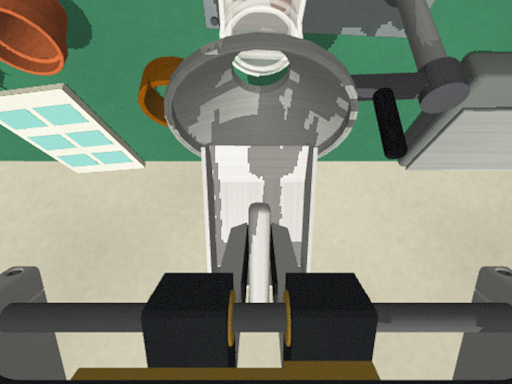

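View pics/s13.png

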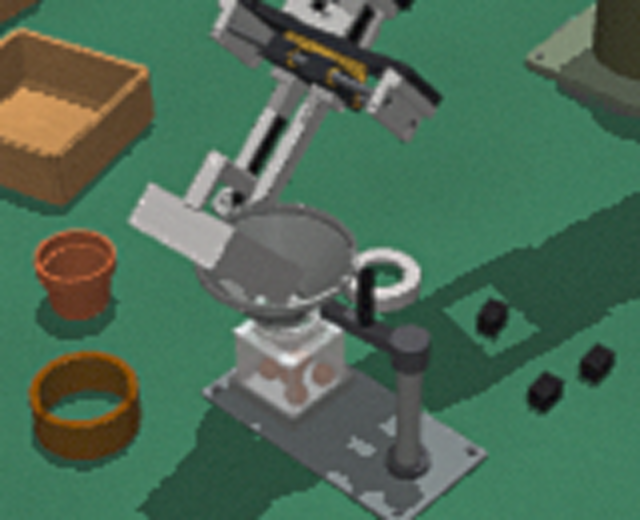

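>>> move_arm(commands=[255, 0.02, -0.01, 0, 0, 0, 0.05, 255, 0.04, -0.009, 0, 0, 0, 0.15, 255, 0.055, -0.009, 0, 0, 0, 0.3, 255, 0.0667, -0.009, 0, 0, 0, 0.45, 255, 0.0667, -0.009, 0, 0, 0, 0.6, 255, 0.0667, -0.009, 0, 0, 0, 0.75, 255, 0.0667, -0.009, 0, 0, 0, 0.875, 255, 0.0667, -0.009, 0, 0, 0, 0.875])

```text
clock: 15.8
ee_pos: [0.7008, 0.0371, 0.2834]
orientation: [0.707, -0.002, -0.002, -0.707]
force: [0.3, -0.8, -2.4]
grip_width: 0.0138
```

Run:
```python
from h import *
st(); save('wrist','w14'); st()
go([.565,.385,.29],90)
```

```text
t 15.8 p [0.7008 0.0371 0.2834] a 89.95 down [-0.006 -0.001 -1.   ] j [-0.07  0.44  1.08 -0.    1.63 -1.64] F [ 0.3 -0.8 -2.4] w 0.0138
t 15.85 p [0.6991 0.0374 0.2844] a 89.97 down [-0.004 -0.    -1.   ] j [-0.07  0.44  1.08 -0.    1.62 -1.64] F [ 0.   0.1 -1.5] w 0.0138
shift [-0.1343, -0.0052, 0.3475] rot [0.0004, -0.0005, -0.0037] rows>= 7.5
```

View pics/w14.png

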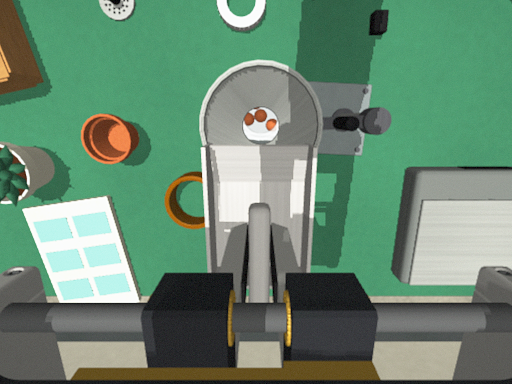

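>>> move_arm(commands=[255, -0.015, -0.005, 0.04, 0, 0, 0, 255, -0.03, -0.005, 0.085, 0, 0, 0, 255, -0.05, -0.005, 0.13, 0, 0, 0, 255, -0.07, -0.005, 0.175, 0, 0, 0, 255, -0.09, -0.005, 0.22, 0, 0, 0, 255, -0.11, 0.01, 0.265, 0, 0, 0, 255, -0.13, 0.04, 0.31, 0, 0, 0, 255, -0.14, 0.08, 0.348, 0, 0, 0, 255, -0.14, 0.12, 0.348, 0, 0, 0, 255, -0.14, 0.16, 0.348, 0, 0, 0, 255, -0.14, 0.195, 0.348, 0, 0, 0, 255, -0.14, 0.215, 0.348, 0, 0, 0])

```text
clock: 17.05
ee_pos: [0.5534, 0.3848, 0.0711]
orientation: [0.707, -0.001, -0.001, -0.707]
force: [-0.5, 0.7, -2.1]
grip_width: 0.0139
```

Run:
```python
from h import *
st(); save('wrist','w15'); st()
go([.56,.385,.050],90)
```

```text
t 17.05 p [0.5534 0.3848 0.0711] a 90.04 down [-0.003 -0.001 -1.   ] j [ 0.48  0.54  1.39  0.    1.22 -1.09] F [-0.5  0.7 -2.1] w 0.0139
t 17.1 p [0.5519 0.3838 0.0682] a 90.03 down [-0.007 -0.003 -1.   ] j [ 0.48  0.54  1.39  0.    1.22 -1.09] F [-1.3 -1.4 -3.4] w 0.0137
shift [0.0083, 0.0182, 0.0012] rot [0.0027, 0.0005, -0.0072] rows>= 0.4
```

View pics/w15.png

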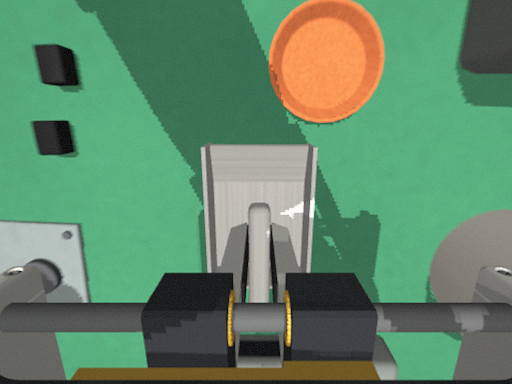

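>>> move_arm(commands=[255, 0, 0.01, 0, 0, 0, 0, 255, 0, 0.015, 0, 0, 0, 0, 255, 0, 0.018, 0, 0, 0, 0, 255, 0, 0.02, 0, 0, 0, 0, 255, 0, 0.02, 0, 0, 0, 0])

```text
clock: 17.6
ee_pos: [0.5574, 0.3862, 0.0562]
orientation: [-0.707, -0.0, -0.0, 0.707]
force: [-2.5, -2.6, 5.9]
grip_width: 0.0139
```

Run:
```python
from h import *
st()
eyes.snapshot('wrist');st()
```

```text
t 17.6 p [0.5574 0.3862 0.0562] a 90.0 down [ 0.     0.001 -1.   ] j [ 0.48  0.56  1.38  0.    1.2  -1.09] F [-2.5 -2.6  5.9] w 0.0139
t 17.65 p [0.5574 0.3862 0.0562] a 90.0 down [ 0.     0.001 -1.   ] j [ 0.48  0.56  1.38  0.    1.2  -1.09] F [-2.8 -2.3  6.5] w 0.0137
```

>>> move_arm(commands=[200, 0, 0, 0, 0, 0, 0, 120, 0, 0, 0, 0, 0, 0, 60, 0, 0, 0, 0, 0, 0, 0, 0, 0, 0, 0, 0, 0, 0, 0, -0.03, 0, 0, 0, 0, 0, 0, -0.07, 0, 0, 0, 0, 0, -0.03, -0.11, -0.04, 0, 0, 0, 0, -0.06, -0.15, -0.08, 0, 0, 0, 0, -0.09, -0.15, -0.12, 0, 0, 0, 0, -0.12, -0.15, -0.16, 0, 0, 0, 0, -0.14, -0.15, -0.19, 0, 0, 0, 0, -0.14, -0.15, -0.19, 0, 0, 0])

```text
clock: 18.85
ee_pos: [0.4132, 0.193, 0.2027]
orientation: [0.708, -0.002, -0.001, -0.707]
force: [-0.0, -0.3, -0.4]
grip_width: 0.0941
```

Run:
```python
from h import *
eyes.snapshot('wrist');st(); save('wrist','w16'); st()
for r in eyes.masks_of('wrist','block'):
    m=r['region'].astype(np.uint8); 
    c,sz,ang=cv2.minAreaRect(cv2.findNonZero(m)); print(round(r['score'],2),np.round(c,1),np.round(sz,1),round(ang,1),at_z('wrist',c,.012).round(4))
print(pin('wrist','block',.01,4)); save('scene','s16')
```

```text
t 18.9 p [0.4145 0.1936 0.2032] a 89.88 down [-0.003 -0.001 -1.   ] j [ 0.25 -0.04  1.82 -0.    1.37 -1.32] F [-0.6  0.2 -0.6] w 0.0938
t 18.95 p [0.4163 0.1952 0.2037] a 89.9 down [-0.001  0.001 -1.   ] j [ 0.25 -0.04  1.81  0.    1.37 -1.32] F [0.5 1.2 0.3] w 0.0939
0.71 [269.5 229. ] [22. 13.] 90.0 [0.4948 0.2113 0.012 ]
0.63 [206.  197.4] [21.3 16.1] 77.5 [0.4471 0.1221 0.012 ]
0.59 [280.  191.5] [21. 14.] 90.0 [0.4386 0.2254 0.012 ]
0.23 [187. 363.] [122.  32.] -0.0 [0.7387 0.0744 0.012 ]
[(0.93, [206.5, 194.8], [0.4444, 0.1231, 0.01]), (0.88, [269.9, 229.5], [0.4969, 0.2125, 0.01]), (0.67, [280.9, 189.2], [0.4363, 0.2272, 0.01])]
```

View pics/w16.png

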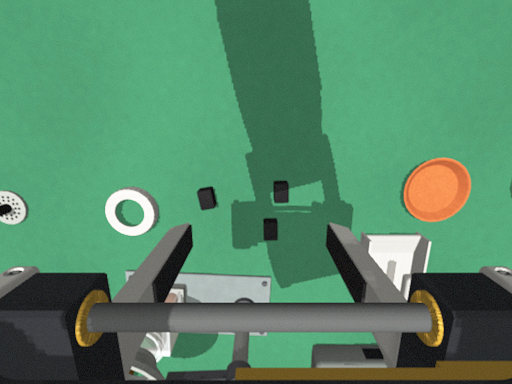

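View pics/s16.png

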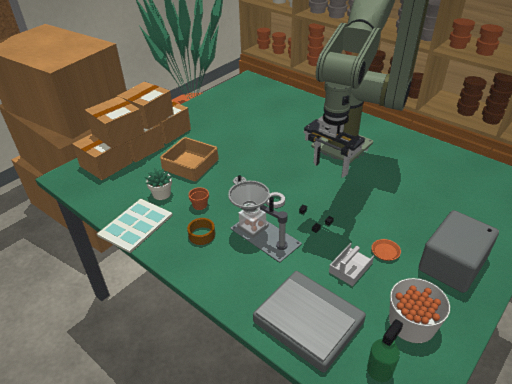

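>>> move_arm(commands=[120, 0.04, 0.03, 0.016, 0, 0, 0, 120, 0.079, 0.07, 0.016, 0, 0, 0, 120, 0.079, 0.115, 0.016, 0, 0, 0, 120, 0.079, 0.155, 0.016, 0, 0, 0, 120, 0.079, 0.16, 0.016, 0, 0, 0, 120, 0.079, 0.16, 0.016, 0, 0, 0], grip_force=15)

```text
clock: 19.7
ee_pos: [0.4947, 0.2124, 0.0418]
orientation: [0.707, -0.002, -0.002, -0.707]
force: [1.1, -0.8, 0.1]
grip_width: 0.0508
```

Run:
```python
from h import *
eyes.snapshot('wrist');st(); save('wrist','w17'); st()
for r in eyes.masks_of('wrist','block'):
    m=r['region'].astype(np.uint8); 
    c,sz,ang=cv2.minAreaRect(cv2.findNonZero(m)); print(round(r['score'],2),np.round(c,1),np.round(sz,1),round(ang,1),at_z('wrist',c,.012).round(4))
```

```text
t 19.75 p [0.4964 0.2128 0.0439] a 90.07 down [-0.001  0.    -1.   ] j [ 0.24  0.33  1.76  0.    1.06 -1.33] F [-0.4  0.1  0.5] w 0.0501
t 19.8 p [0.4974 0.2129 0.0452] a 90.06 down [ 0.001  0.001 -1.   ] j [ 0.24  0.32  1.76  0.    1.06 -1.33] F [-0.1 -0.3  0.2] w 0.05
0.8 [253.5 212. ] [40. 25.] 90.0 [0.4931 0.2085 0.012 ]
0.69 [136.2 153.5] [40.  34.8] 74.7 [0.4455 0.1186 0.012 ]
```

View pics/w17.png

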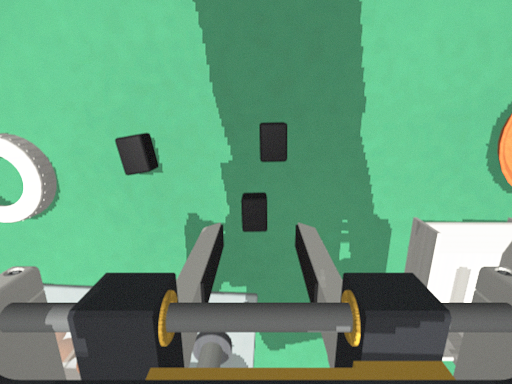

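>>> move_arm(commands=[120, -0.003, 0.02, -0.004, 0, 0, 0, 120, -0.003, 0.038, -0.004, 0, 0, 0, 120, -0.003, 0.04, -0.004, 0, 0, 0, 180, -0.003, 0.04, -0.004, 0, 0, 0, 230, -0.003, 0.04, -0.004, 0, 0, 0, 255, -0.003, 0.04, -0.004, 0, 0, 0, 255, -0.003, 0.04, -0.004, 0, 0, 0, 255, -0.003, 0.04, -0.004, 0, 0, 0])

```text
clock: 20.65
ee_pos: [0.493, 0.2081, 0.0041]
orientation: [-0.707, 0.0, 0.0, 0.707]
force: [0.2, 0.5, 2.8]
grip_width: 0.0202
```

Run:
```python
from h import *
st(); save('wrist','w18'); st()
go([.494,.2085,.22],90)
go([.619,.038,.22],90)
```

```text
t 20.65 p [0.493  0.2081 0.0041] a 90.01 down [-0.001  0.    -1.   ] j [ 0.24  0.38  1.79  0.    0.97 -1.33] F [0.2 0.5 2.8] w 0.0202
t 20.7 p [0.493  0.2081 0.0041] a 90.01 down [-0.001  0.    -1.   ] j [ 0.24  0.38  1.79  0.    0.97 -1.33] F [0.1 0.3 4.9] w 0.0197
shift [0.0008, -0.2159, 0.0005] rot [-0.0004, 0.0002, -0.0008] rows>= 4.3
shift [0.1258, -0.2161, -0.17] rot [-0.0004, 0.0002, -0.0008] rows>= 6.0
```

View pics/w18.png

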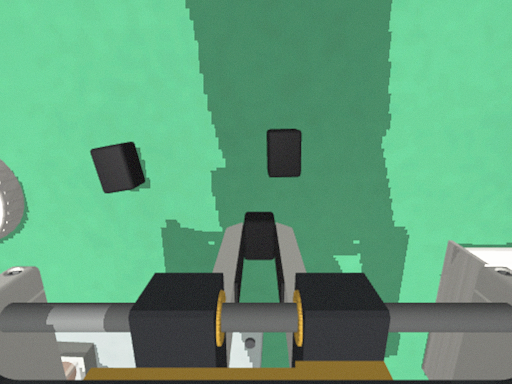

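>>> move_arm(commands=[255, 0, -0.04, 0, 0, 0, 0, 255, 0, -0.085, 0, 0, 0, 0, 255, 0, -0.13, 0, 0, 0, 0, 255, 0, -0.175, 0, 0, 0, 0, 255, 0.02, -0.215, -0.02, 0, 0, 0, 255, 0.045, -0.216, -0.055, 0, 0, 0, 255, 0.07, -0.216, -0.09, 0, 0, 0, 255, 0.095, -0.216, -0.125, 0, 0, 0, 255, 0.115, -0.216, -0.155, 0, 0, 0, 255, 0.126, -0.2, -0.17, 0, 0, 0, 255, 0.126, -0.175, -0.17, 0, 0, 0, 255, 0.126, -0.155, -0.17, 0, 0, 0])

```text
clock: 21.9
ee_pos: [0.6184, 0.0368, 0.1563]
orientation: [-0.707, 0.002, 0.001, 0.707]
force: [-0.1, 0.8, -0.9]
grip_width: 0.0197
```

Run:
```python
from h import *
st(); save('wrist','w19'); st()
```

```text
t 21.9 p [0.6184 0.0368 0.1563] a 89.91 down [-0.004  0.    -1.   ] j [-0.08  0.34  1.47 -0.    1.33 -1.65] F [-0.1  0.8 -0.9] w 0.0197
t 21.95 p [0.6154 0.0374 0.1521] a 89.94 down [-0.011  0.001 -1.   ] j [-0.08  0.35  1.48 -0.    1.33 -1.65] F [-1.  -0.2 -1.8] w 0.0199
```

View pics/w19.png

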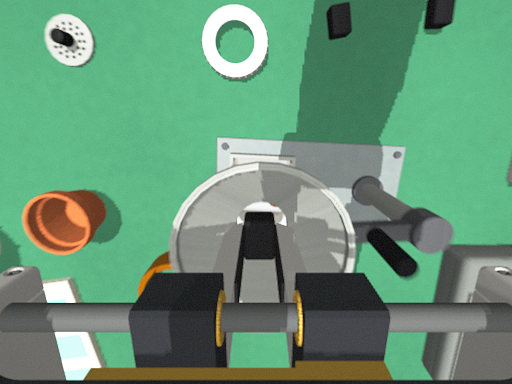

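>>> move_arm(commands=[150, 0, 0, 0, 0, 0, 0, 150, 0, 0, 0, 0, 0, 0, 150, 0, -0.03, 0, 0, 0, 0, 150, 0, -0.065, 0, 0, 0, 0, 150, -0.03, -0.07, 0.035, 0, 0, 0, 150, -0.06, -0.07, 0.07, 0, 0, 0, 130, -0.095, -0.06, 0.105, 0, 0, 0, 120, -0.13, -0.03, 0.14, 0, 0, 0, 120, -0.16, 0.01, 0.17, 0, 0, 0, 120, -0.18, 0.05, 0.188, 0, 0, 0, 120, -0.1815, 0.09, 0.188, 0, 0, 0, 120, -0.1815, 0.11, 0.188, 0, 0, 0])

```text
clock: 23.15
ee_pos: [0.4335, 0.2267, 0.0464]
orientation: [0.707, -0.001, -0.003, -0.707]
force: [-0.8, 0.2, 0.5]
grip_width: 0.0495
```

Run:
```python
from h import *
eyes.snapshot('top');eyes.snapshot('wrist');st(); save('wrist','w20'); st()
for r in eyes.masks_of('wrist','block'):
    m=r['region'].astype(np.uint8); 
    c,sz,ang=cv2.minAreaRect(cv2.findNonZero(m)); print(round(r['score'],2),np.round(c,1),np.round(sz,1),round(ang,1),at_z('wrist',c,.012).round(4))
```

```text
t 23.25 p [0.434  0.2257 0.0464] a 90.1 down [-0.007 -0.002 -1.   ] j [ 0.3   0.23  1.88  0.    1.04 -1.27] F [ 0.7 -0.5  0.1] w 0.0494
t 23.3 p [0.4366 0.2261 0.0486] a 90.06 down [-0.003 -0.    -1.   ] j [ 0.3   0.23  1.88  0.    1.04 -1.27] F [-0.3 -0.1  1. ] w 0.0496
0.77 [255.  217.5] [37. 24.] 90.0 [0.44   0.2232 0.012 ]
0.67 [130.8 228.8] [38.  34.2] 77.5 [0.4503 0.1179 0.012 ]
```

View pics/w20.png

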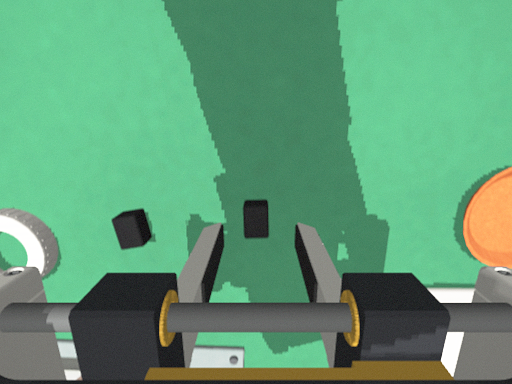

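>>> move_arm(commands=[120, 0.002, 0.02, -0.0025, 0, 0, 0, 120, 0.002, 0.04, -0.0025, 0, 0, 0, 120, 0.002, 0.044, -0.0025, 0, 0, 0, 180, 0.002, 0.044, -0.0025, 0, 0, 0, 230, 0.002, 0.044, -0.0025, 0, 0, 0, 255, 0.002, 0.044, -0.0025, 0, 0, 0, 255, 0.002, 0.044, -0.0025, 0, 0, 0, 255, 0.002, 0.04, -0.0025, 0, 0, 0, 255, 0.002, 0.01, -0.0025, 0, 0, 0, 255, 0.002, -0.03, -0.0025, 0, 0, 0, 255, 0.002, -0.07, -0.0025, 0, 0, 0, 255, 0.002, -0.11, -0.0025, 0, 0, 0])

```text
clock: 24.55
ee_pos: [0.4386, 0.2232, 0.1601]
orientation: [0.707, -0.001, -0.001, -0.707]
force: [1.2, -0.1, 0.3]
grip_width: 0.0199
```

Run:
```python
from h import *
st(); save('wrist','w21'); st()
go([.619,.038,.22],90)
```

```text
t 24.55 p [0.4386 0.2232 0.1601] a 90.01 down [-0.002 -0.    -1.   ] j [ 0.29  0.08  1.79  0.    1.28 -1.28] F [ 1.2 -0.1  0.3] w 0.0199
t 24.6 p [0.4436 0.2249 0.1677] a 90.04 down [ 0.011  0.004 -1.   ] j [ 0.29  0.07  1.78  0.    1.28 -1.28] F [2.7 1.1 3.1] w 0.02
shift [0.1758, -0.0512, -0.1868] rot [-0.0039, 0.0006, 0.0105] rows>= 5.2
```

View pics/w21.png

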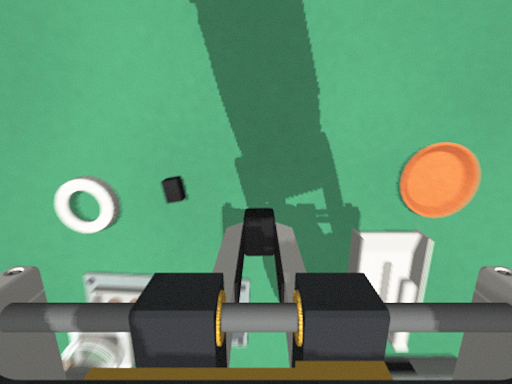

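>>> move_arm(commands=[255, 0, -0.04, 0, 0, 0, 0, 255, 0.02, -0.062, -0.02, 0, 0, 0, 255, 0.05, -0.062, -0.05, 0, 0, 0, 255, 0.08, -0.062, -0.08, 0, 0, 0, 255, 0.11, -0.062, -0.11, 0, 0, 0, 255, 0.14, -0.062, -0.14, 0, 0, 0, 255, 0.17, -0.062, -0.17, 0, 0, 0, 255, 0.18, -0.055, -0.1855, 0, 0, 0, 255, 0.18, -0.03, -0.1855, 0, 0, 0, 255, 0.18, 0, -0.1855, 0, 0, 0, 255, 0.18, 0.006, -0.1855, 0, 0, 0, 255, 0.18, 0.006, -0.1855, 0, 0, 0])

```text
clock: 25.8
ee_pos: [0.6171, 0.0385, 0.1501]
orientation: [-0.707, 0.002, 0.003, 0.707]
force: [0.0, 0.8, 0.4]
grip_width: 0.02
```

Run:
```python
from h import *
st(); save('wrist','w22'); st()
go([.4475,.12,.050],102)
```

```text
t 25.8 p [0.6171 0.0385 0.1501] a 90.04 down [-0.007  0.001 -1.   ] j [-0.08  0.35  1.48 -0.    1.32 -1.65] F [0.  0.8 0.4] w 0.02
t 25.85 p [0.6186 0.0384 0.152 ] a 90.05 down [-0.003  0.    -1.   ] j [-0.08  0.35  1.48 -0.    1.32 -1.65] F [ 0.7 -0.2  0.5] w 0.0193
shift [-0.1707, 0.1025, 0.0817] rot [-0.0006, -0.2086, -0.0031] rows>= 4.3
```

View pics/w22.png

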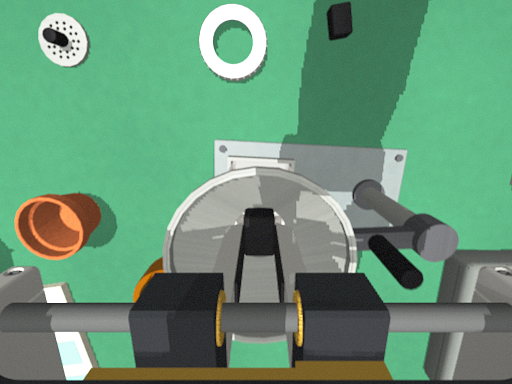

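>>> move_arm(commands=[150, 0, 0, 0, 0, 0, 0, 150, 0, 0, 0, 0, 0, 0, 150, 0, -0.03, 0, 0, 0, 0, 150, 0, -0.065, 0, 0, 0, 0, 150, -0.03, -0.07, 0.015, 0, 0, 0, 150, -0.07, -0.07, 0.035, 0, 0, 0, 130, -0.11, -0.04, 0.055, 0, -0.1, 0, 120, -0.14, 0, 0.07, 0, -0.209, 0, 120, -0.165, 0.04, 0.08, 0, -0.209, 0, 120, -0.171, 0.08, 0.082, 0, -0.209, 0, 120, -0.171, 0.1025, 0.082, 0, -0.209, 0, 120, -0.171, 0.1025, 0.082, 0, -0.209, 0])

```text
clock: 27.05
ee_pos: [0.4447, 0.1199, 0.0476]
orientation: [-0.703, -0.071, 0.077, 0.703]
force: [-0.1, 0.0, -0.2]
grip_width: 0.0501
```

Run:
```python
from h import *
eyes.snapshot('top');eyes.snapshot('wrist');st(); save('wrist','w23'); st()
for r in eyes.masks_of('wrist','block'):
    m=r['region'].astype(np.uint8); 
    c,sz,ang=cv2.minAreaRect(cv2.findNonZero(m)); print(round(r['score'],2),np.round(c,1),np.round(sz,1),round(ang,1),at_z('wrist',c,.012).round(4))
    q=at_z('wrist',c,.012); go([q[0],q[1],.004],102)
```

```text
t 27.15 p [0.4491 0.12   0.0511] a 101.99 down [-0.  0. -1.] j [ 0.07  0.17  1.94  0.    1.03 -1.71] F [0.3 0.  0.1] w 0.0497
t 27.2 p [0.4501 0.12   0.0519] a 101.98 down [ 0.002  0.    -1.   ] j [ 0.07  0.17  1.94  0.    1.03 -1.71] F [ 0.4  0.5 -0.1] w 0.0498
0.72 [259.5 209.5] [37. 25.] 90.0 [0.4458 0.1195 0.012 ]
shift [-0.0048, 0.0482, 0.0005] rot [0.0002, -0.0005, 0.0026] rows>= 1.0
```

View pics/w23.png

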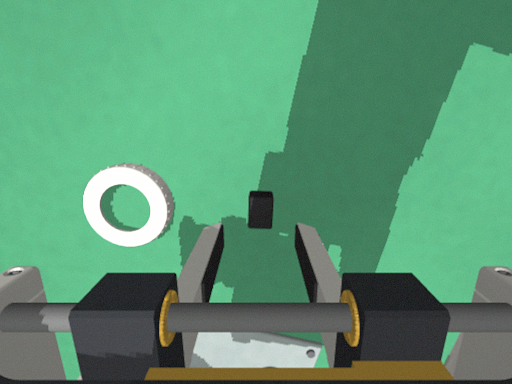

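>>> move_arm(commands=[120, -0.003, 0.02, 0, 0, 0, 0, 120, -0.003, 0.04, 0, 0, 0, 0, 120, -0.003, 0.046, 0, 0, 0, 0, 180, -0.003, 0.046, 0, 0, 0, 0, 230, -0.003, 0.046, 0, 0, 0, 0, 255, -0.003, 0.046, 0, 0, 0, 0, 255, -0.003, 0.046, 0, 0, 0, 0, 255, -0.003, 0.04, 0, 0, 0, 0, 255, -0.003, 0.01, 0, 0, 0, 0, 255, -0.003, -0.03, 0, 0, 0, 0, 255, -0.003, -0.07, 0, 0, 0, 0, 255, -0.003, -0.11, 0, 0, 0, 0])

```text
clock: 28.45
ee_pos: [0.4448, 0.1192, 0.1619]
orientation: [-0.703, -0.073, 0.075, 0.703]
force: [0.6, 0.3, 0.8]
grip_width: 0.0198
```

Run:
```python
from h import *
eyes.snapshot('top');eyes.snapshot('top');st()
go([.619,.038,.22],90)
go([.619,.038,.15],90)
```

```text
t 28.55 p [0.4501 0.1197 0.1668] a 102.0 down [ 0.012  0.001 -1.   ] j [ 0.07 -0.    1.85  0.    1.28 -1.71] F [ 0.9 -0.1  1.4] w 0.0195
shift [0.1488, -0.0513, -0.1151] rot [0.0002, 0.2094, 0.0117] rows>= 3.9
shift [0.148, 0.0187, -0.115] rot [0.0002, 0.2094, 0.0117] rows>= 3.8
```

>>> move_arm(commands=[255, 0, -0.04, 0, 0, 0, 0, 255, 0.02, -0.06, -0.015, 0, 0, 0, 255, 0.05, -0.06, -0.04, 0, 0.05, 0, 255, 0.08, -0.06, -0.065, 0, 0.1, 0, 255, 0.11, -0.06, -0.085, 0, 0.15, 0, 255, 0.14, -0.06, -0.105, 0, 0.209, 0, 255, 0.151, -0.05, -0.116, 0, 0.209, 0, 255, 0.151, -0.02, -0.116, 0, 0.209, 0, 255, 0.151, 0.008, -0.116, 0, 0.209, 0, 255, 0.151, 0.01, -0.116, 0, 0.209, 0, 255, 0.151, 0.01, -0.116, 0, 0.209, 0])

```text
clock: 29.65
ee_pos: [0.6158, 0.0372, 0.1482]
orientation: [-0.707, 0.002, 0.002, 0.707]
force: [0.7, 0.5, -0.1]
grip_width: 0.0199
```

Run:
```python
from h import *
st(); save('wrist','w24'); st()
```

```text
t 29.65 p [0.6158 0.0372 0.1482] a 90.01 down [-0.005  0.    -1.   ] j [-0.08  0.35  1.49 -0.    1.31 -1.65] F [ 0.7  0.5 -0.1] w 0.0199
t 29.7 p [0.6171 0.0371 0.1499] a 90.02 down [-0.002 -0.    -1.   ] j [-0.08  0.35  1.48 -0.    1.31 -1.65] F [-0.2  0.6 -0.5] w 0.0202
```

View pics/w24.png

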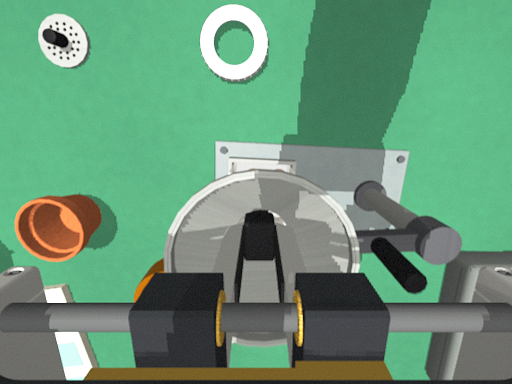

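Release, rise, and view from a spot where the funnel and jar are visible.

>>> move_arm(commands=[150, 0, 0, 0, 0, 0, 0, 150, 0, 0, 0, 0, 0, 0, 150, 0, -0.03, 0, 0, 0, 0, 150, 0, -0.07, 0, 0, 0, 0, 100, -0.02, -0.1, 0, 0, 0, 0, 50, -0.04, -0.13, 0, 0, 0, 0, 0, -0.05, -0.15, 0, 0, 0, 0, 0, -0.05, -0.15, 0, 0, 0, 0, 0, -0.05, -0.15, 0, 0, 0, 0])

```text
clock: 30.6
ee_pos: [0.5677, 0.0371, 0.3003]
orientation: [0.707, 0.0, -0.0, -0.707]
force: [-0.4, -0.2, -0.7]
grip_width: 0.0754
```

Run:
```python
from h import *
st(); save('wrist','w25'); save('scene','s25',(180,130,340,260),4); st()
```

```text
t 30.6 p [0.5677 0.0371 0.3003] a 90.02 down [ 0. -0. -1.] j [-0.09  0.14  1.43 -0.    1.58 -1.66] F [-0.4 -0.2 -0.7] w 0.0754
t 30.7 p [0.5669 0.0371 0.2979] a 90.01 down [-0.005  0.    -1.   ] j [-0.09  0.14  1.43 -0.    1.58 -1.66] F [-0.   0.6 -0.7] w 0.0833
```

View pics/w25.png

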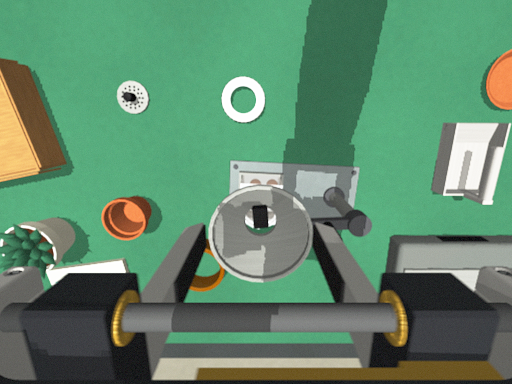

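View pics/s25.png

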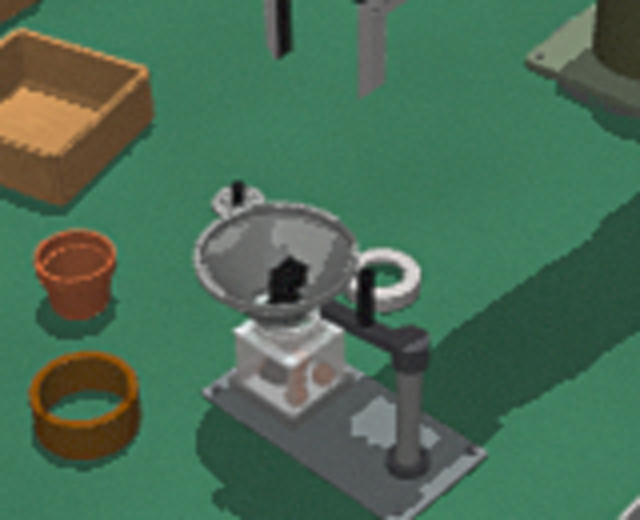

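Run:
```python
from h import *
save('wrist','w26',(200,150,320,290),5); save('scene','s26',(220,160,290,240),8); save('top','t26',(200,140,300,230),7)
```

```text
(no output)
```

View pics/w26.png

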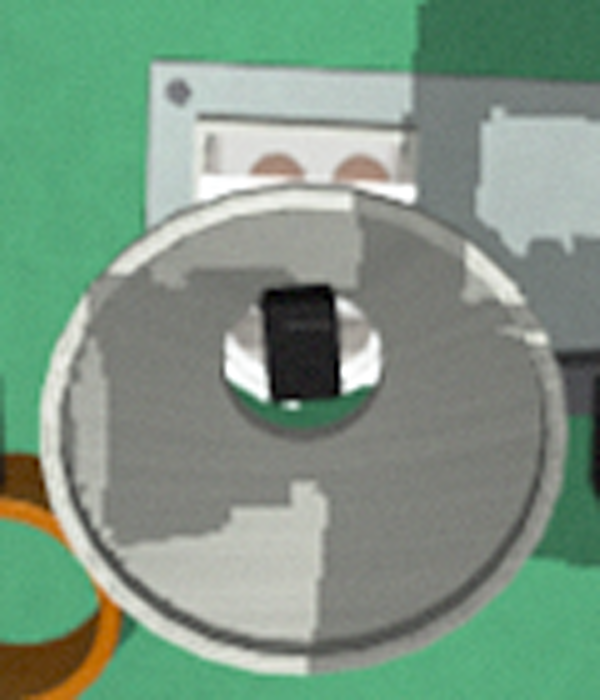

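View pics/s26.png

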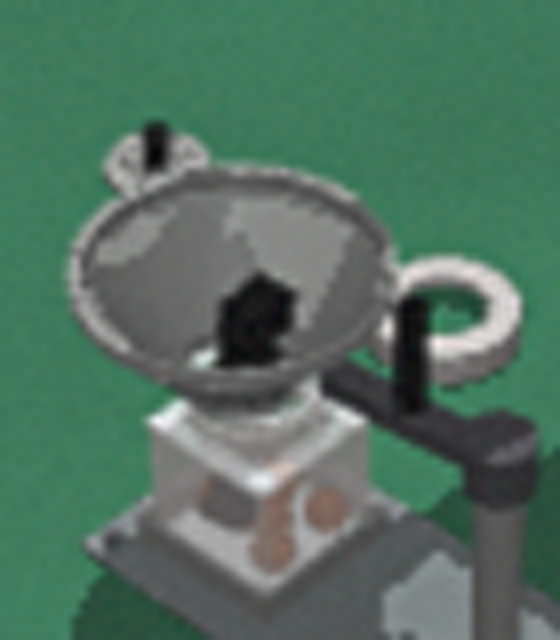

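View pics/t26.png

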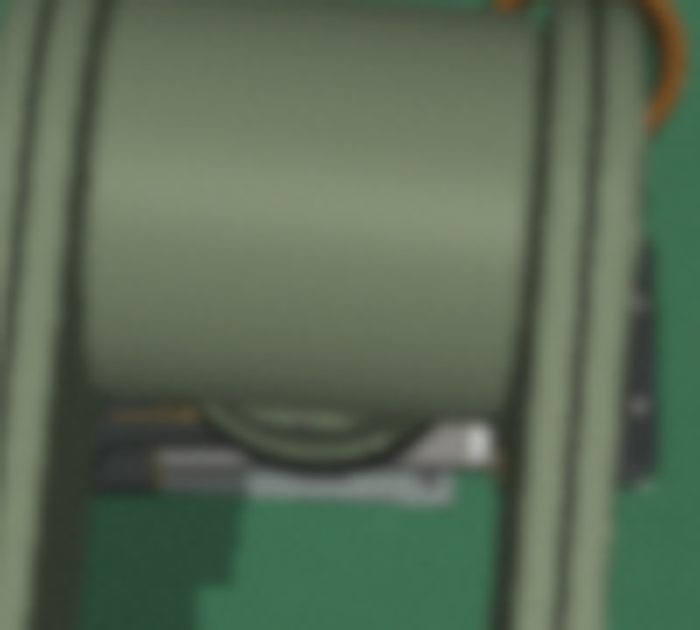

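Run:
```python
from h import *
c=eyes.calibration('wrist');print(c['pose'][:3,3]);st()
for z in (.09,.1,.11,.12,.13):
    print(z,[at_z('wrist',(200+u/5,150+v/5),z)[:2].round(4) for u,v in [(262,325),(334,320),(267,400),(340,392)]], [at_z('wrist',(200+u/5,150+v/5),z)[:2].round(4) for u,v in [(222,345),(382,345),(300,437)]])
```

```text
[0.4868633  0.03727351 0.47824393]
t 30.85 p [0.5668 0.0371 0.2975] a 90.01 down [-0.006  0.    -1.   ] j [-0.09  0.14  1.43 -0.    1.58 -1.66] F [ 0.2 -0.4 -0.4] w 0.0924
0.09 [array([0.6273, 0.0273]), array([0.6257, 0.0487]), array([0.6512, 0.0287]), array([0.6486, 0.0506])] [array([0.6336, 0.0154]), array([0.6336, 0.063 ]), array([0.6633, 0.0386])]
0.1 [array([0.6236, 0.0276]), array([0.6221, 0.0484]), array([0.647 , 0.0289]), array([0.6444, 0.0503])] [array([0.6298, 0.0159]), array([0.6298, 0.0623]), array([0.6588, 0.0386])]
0.11 [array([0.62  , 0.0278]), array([0.6185, 0.0481]), array([0.6427, 0.0291]), array([0.6403, 0.05  ])] [array([0.626 , 0.0165]), array([0.626 , 0.0617]), array([0.6542, 0.0386])]
0.12 [array([0.6164, 0.0281]), array([0.615 , 0.0478]), array([0.6385, 0.0293]), array([0.6361, 0.0496])] [array([0.6222, 0.0171]), array([0.6222, 0.061 ]), array([0.6497, 0.0385])]
0.13 [array([0.6128, 0.0283]), array([0.6114, 0.0475]), array([0.6343, 0.0296]), array([0.632 , 0.0493])] [array([0.6185, 0.0176]), array([0.6184, 0.0604]), array([0.6451, 0.0385])]
```

Run:
```python
from h import *
for z in (.1,.11,.12,.13,.14,.15):
    p=at_z('wrist',(260.2,221.8),z); print(z,p.round(4),((proj('scene',p)-[220,160])*8).round(0), 'outlet ring pts', ((proj('scene',[.619,.038,z])-[220,160])*8).round(0))
```

```text
0.1 [0.6341 0.0389 0.1   ] [222. 382.] outlet ring pts [245. 362.]
0.11 [0.6302 0.0388 0.11  ] [227. 358.] outlet ring pts [244. 343.]
0.12 [0.6263 0.0388 0.12  ] [233. 335.] outlet ring pts [243. 325.]
0.13 [0.6224 0.0387 0.13  ] [238. 311.] outlet ring pts [242. 306.]
0.14 [0.6186 0.0387 0.14  ] [244. 287.] outlet ring pts [242. 287.]
0.15 [0.6147 0.0386 0.15  ] [249. 263.] outlet ring pts [241. 268.]
```

>>> move_arm(commands=[0, 0.005, 0.03, 0, 0, 0, 0, 0, 0.01, 0.06, 0, 0, 0, 0, 0, 0.02, 0.09, 0, 0, 0, 0, 0, 0.02, 0.09, 0, 0, 0, 0, 0, 0.02, 0.09, 0, 0, 0, 0])

```text
clock: 31.35
ee_pos: [0.5864, 0.0371, 0.2085]
orientation: [-0.707, 0.002, 0.002, 0.707]
force: [0.7, -0.5, 0.8]
grip_width: 0.0942
```

Run:
```python
from h import *
eyes.snapshot('wrist'); st();save('wrist','w27',(180,140,340,300),4)
```

```text
t 31.4 p [0.5874 0.037  0.2102] a 90.01 down [-0.002 -0.    -1.   ] j [-0.08  0.23  1.5  -0.    1.41 -1.65] F [0.5 0.2 0.7] w 0.0938
```

View pics/w27.png

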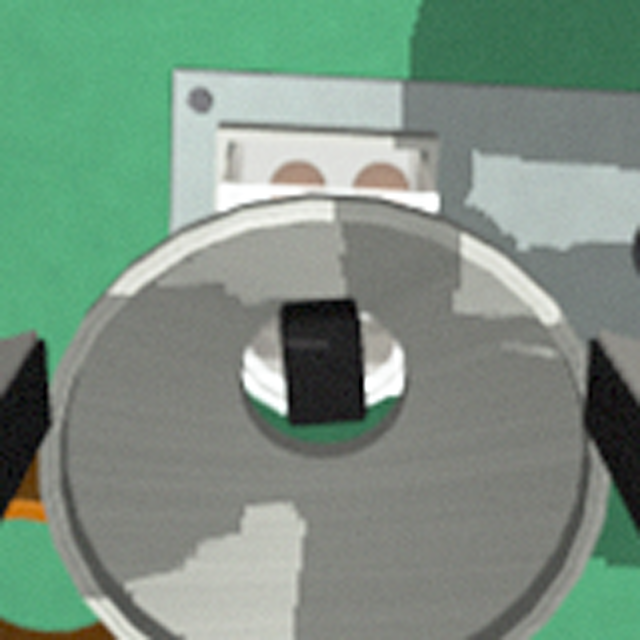

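>>> move_arm(commands=[200, 0.02, 0, 0.0015, 0, 0, 0, 255, 0.032, 0, 0.0015, 0, 0, 0, 255, 0.032, 0.01, 0.0015, 0, 0, 0, 255, 0.032, 0.03, 0.0015, 0, 0, 0, 255, 0.032, 0.045, 0.0015, 0, 0, 0, 255, 0.032, 0.053, 0.0015, 0, 0, 0, 255, 0.032, 0.058, 0.0015, 0, 0, 0, 255, 0.032, 0.06, 0.0015, 0, 0, 0, 255, 0.032, 0.06, 0.0015, 0, 0, 0, 255, 0.032, 0.06, 0.0015, 0, 0, 0], grip_force=10)

```text
clock: 32.45
ee_pos: [0.6194, 0.0386, 0.1502]
orientation: [0.707, -0.0, -0.0, -0.707]
force: [-0.1, 0.5, 0.5]
grip_width: 0.0171
```

Run:
```python
from h import *
st();save('wrist','w28',(140,140,380,320),3);save('scene','s28',(220,160,290,240),8); st()
```

```text
t 32.45 p [0.6194 0.0386 0.1502] a 90.01 down [-0.001 -0.    -1.   ] j [-0.08  0.35  1.48 -0.    1.31 -1.65] F [-0.1  0.5  0.5] w 0.0171
t 32.55 p [0.6194 0.0385 0.1502] a 90.01 down [-0.001 -0.    -1.   ] j [-0.08  0.35  1.48 -0.    1.31 -1.65] F [0.6 0.7 0.7] w 0.0091
```

View pics/w28.png

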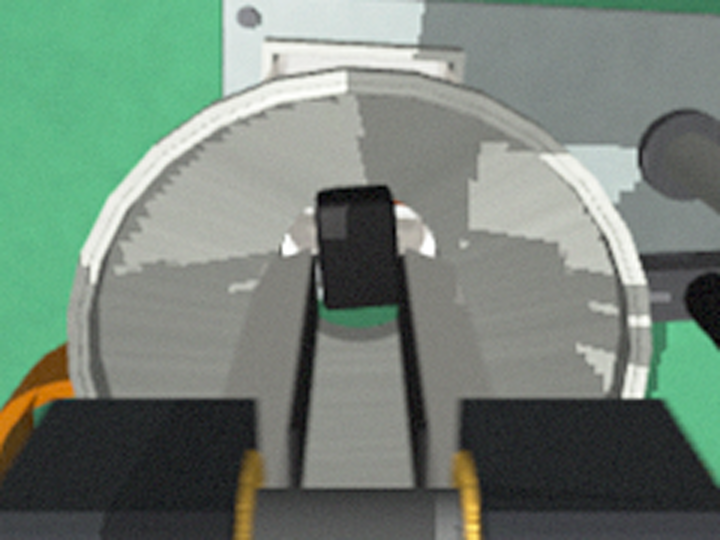

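View pics/s28.png

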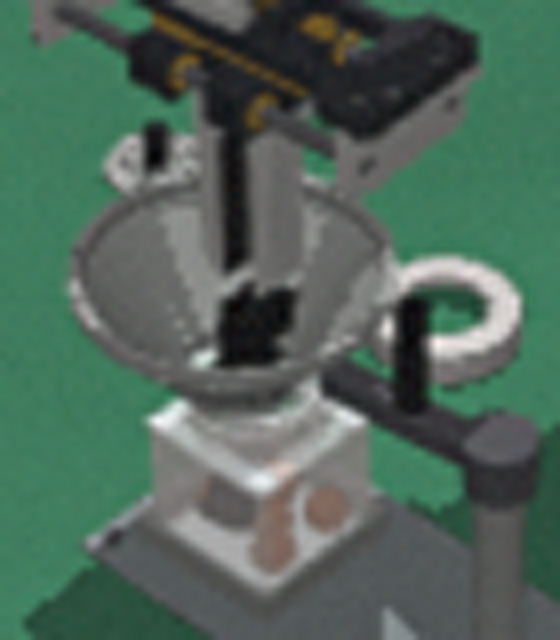

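>>> move_arm(commands=[255, 0, 0, 0, 0, 0, 0, 255, 0, 0, 0, 0, 0, 0, 255, 0, 0.004, 0, 0, 0, 0, 255, 0, 0.008, 0, 0, 0, 0, 255, 0, 0.012, 0, 0, 0, 0, 255, 0, 0.014, 0, 0, 0, 0, 255, 0, 0.016, 0, 0, 0, 0])

```text
clock: 33.25
ee_pos: [0.6186, 0.0386, 0.1328]
orientation: [-0.707, 0.001, 0.001, 0.707]
force: [0.1, 0.2, -0.8]
grip_width: 0.0005
```

Run:
```python
from h import *
st();save('wrist','w29',(140,140,380,320),3); st()
```

```text
t 33.25 p [0.6186 0.0386 0.1328] a 90.01 down [-0.003  0.    -1.   ] j [-0.08  0.37  1.49 -0.    1.28 -1.65] F [ 0.1  0.2 -0.8] w 0.0005
t 33.3 p [0.6184 0.0386 0.1325] a 90.01 down [-0.004  0.    -1.   ] j [-0.08  0.37  1.49 -0.    1.28 -1.65] F [-0.8 -0.1  0.3] w 0.0003
```

View pics/w29.png

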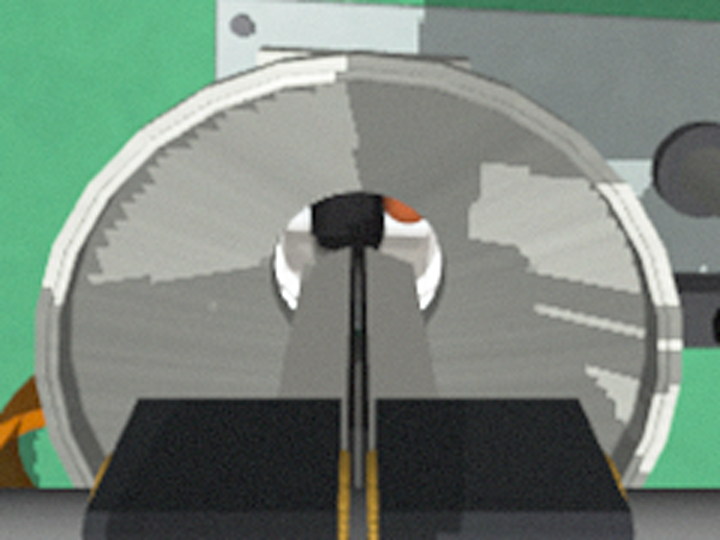

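>>> move_arm(commands=[255, 0, 0.004, 0, 0, 0, 0, 255, 0, 0.008, 0, 0, 0, 0, 255, 0, 0.01, 0, 0, 0, 0, 255, 0, 0.01, 0, 0, 0, 0])

```text
clock: 33.7
ee_pos: [0.6184, 0.0386, 0.1227]
orientation: [-0.707, 0.001, 0.001, 0.707]
force: [-0.1, 0.7, -0.1]
grip_width: 0.0004
```

Run:
```python
from h import *
st();save('wrist','w30',(140,140,380,320),3);save('scene','s30',(220,160,290,240),8); st()
```

```text
t 33.7 p [0.6184 0.0386 0.1227] a 90.01 down [-0.004  0.    -1.   ] j [-0.08  0.38  1.5  -0.    1.27 -1.65] F [-0.1  0.7 -0.1] w 0.0004
t 33.8 p [0.6188 0.0386 0.1233] a 90.01 down [-0.002  0.    -1.   ] j [-0.08  0.38  1.5  -0.    1.27 -1.65] F [-0.6 -0.1 -0.5] w 0.0004
```

View pics/w30.png

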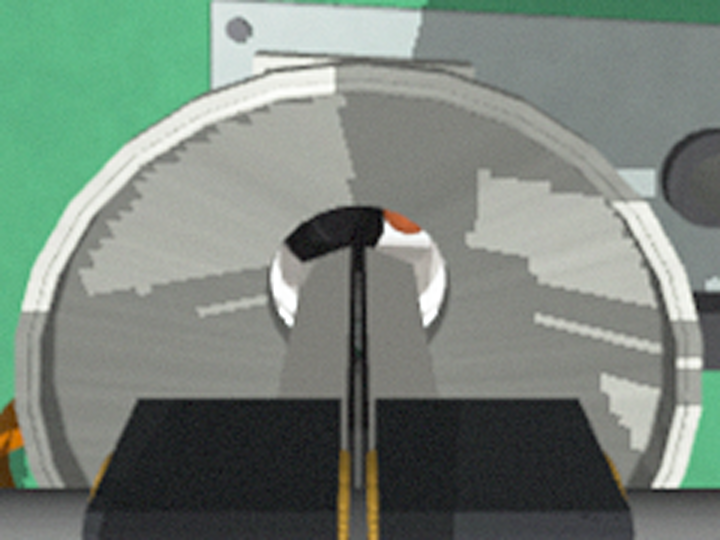

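View pics/s30.png

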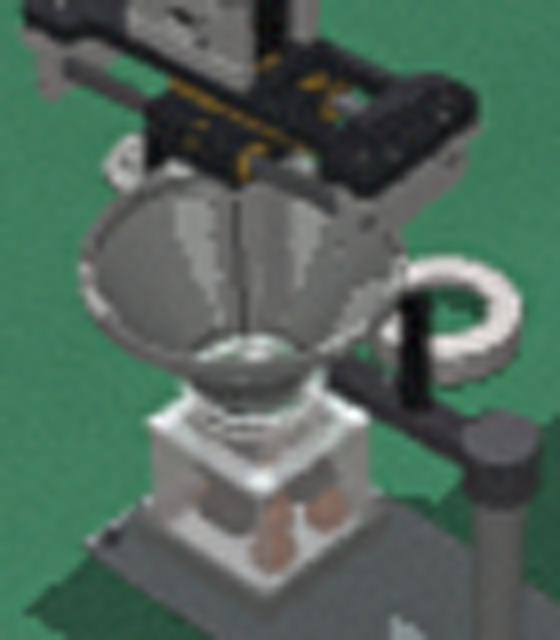

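>>> move_arm(commands=[255, 0, -0.03, 0, 0, 0, 0, 255, 0, -0.07, 0, 0, 0, 0, 255, -0.02, -0.1, 0, 0, 0, 0, 255, -0.04, -0.13, 0, 0, 0, 0, 255, -0.05, -0.15, 0, 0, 0, 0, 255, -0.05, -0.15, 0, 0, 0, 0])

```text
clock: 34.4
ee_pos: [0.5707, 0.0385, 0.2783]
orientation: [0.707, 0.002, 0.002, -0.707]
force: [0.6, -1.5, -0.1]
grip_width: 0.0003
```

Run:
```python
from h import *
eyes.snapshot('top');st();save('wrist','w31',(180,130,340,290),4);save('scene','s31',(220,160,290,240),8); st()
print(pin('wrist','funnel_mouth',.163),pin('wrist','funnel_knob',.189))
```

```text
t 34.45 p [0.5702 0.0385 0.2757] a 90.01 down [ 0.003 -0.    -1.   ] j [-0.08  0.15  1.46 -0.    1.53 -1.65] F [ 0.6 -0.3 -0.5] w 0.0004
t 34.55 p [0.569  0.0386 0.2723] a 90.01 down [-0.004  0.    -1.   ] j [-0.08  0.16  1.46 -0.    1.53 -1.65] F [ 0.5  0.7 -0.2] w 0.0005
[] [(0.72, [342.3, 246.7], [0.6186, 0.1252, 0.189])]
```

View pics/w31.png

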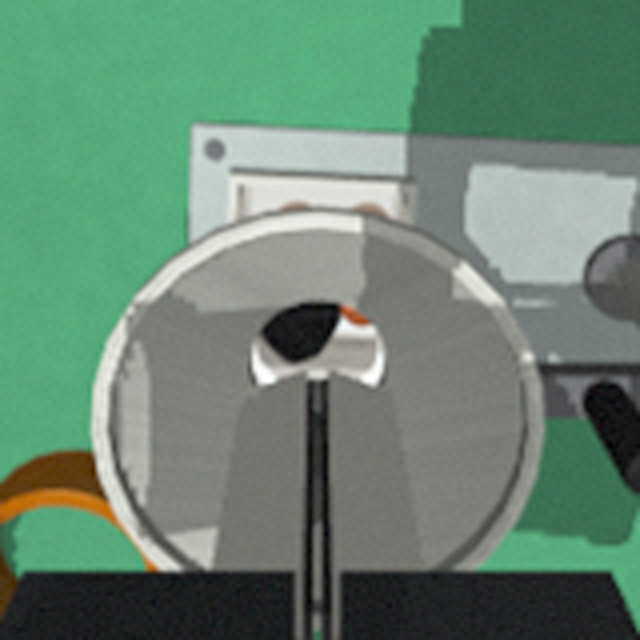

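View pics/s31.png

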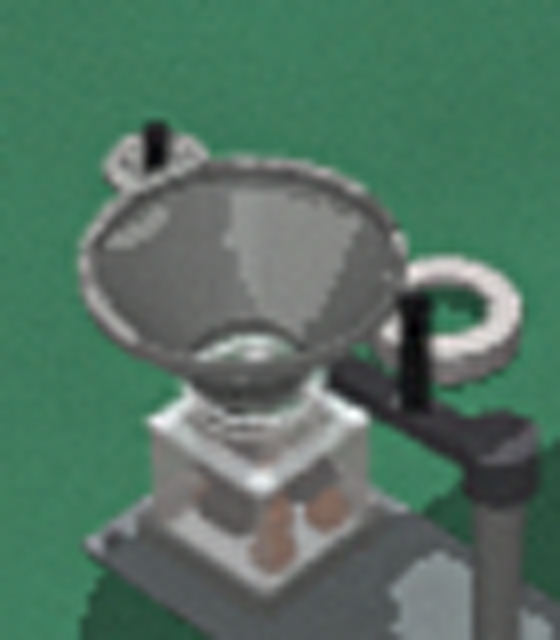

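Run:
```python
from h import *
im=save('wrist','w32'); o=im.copy(); c=eyes.calibration('wrist'); st()
for (cx,cy),col in [((.619,.038),(255,0,0)),((.612,.038),(0,0,255))]:
    for t in np.linspace(0,6.28,300):
        u=proj('wrist',[cx+.0625*np.cos(t),cy+.0625*np.sin(t),.163],c); cv2.circle(o,tuple(np.round(u).astype(int)),0,col,-1)
cv2.imwrite('pics/w32o.png',cv2.cvtColor(cv2.resize(o[130:290,180:340],None,fx=4,fy=4,interpolation=cv2.INTER_NEAREST),cv2.COLOR_RGB2BGR))
```

```text
t 34.7 p [0.5686 0.0386 0.2713] a 90.01 down [-0.006  0.    -1.   ] j [-0.08  0.16  1.46 -0.    1.53 -1.65] F [-0.3  1.5 -0.6] w 0.0003
```

View pics/w32o.png

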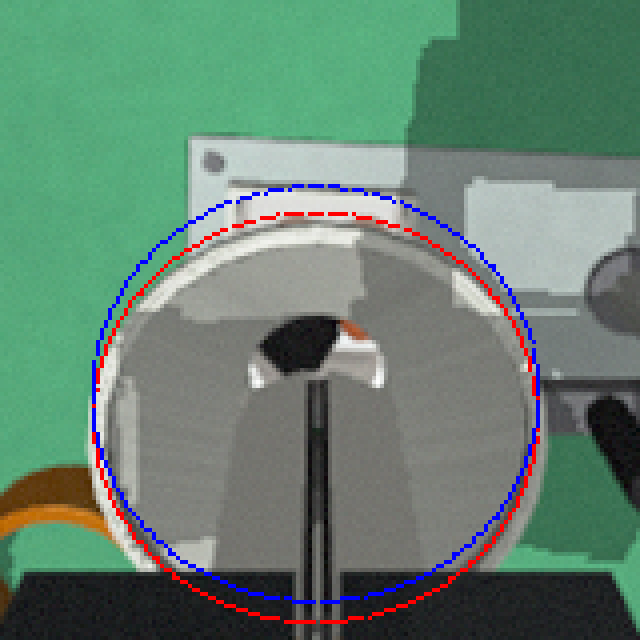

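>>> move_arm(commands=[150, 0.02, 0, 0.03, 0, 0, 0, 150, 0.04, 0, 0.06, 0, 0, 0, 150, 0.0545, 0.01, 0.088, 0, 0, 0, 150, 0.0545, 0.04, 0.088, 0, 0, 0, 150, 0.0545, 0.06, 0.088, 0, 0, 0, 150, 0.0545, 0.06, 0.088, 0, 0, 0])

```text
clock: 35.3
ee_pos: [0.6205, 0.1267, 0.2073]
orientation: [0.707, -0.004, -0.005, -0.707]
force: [-0.6, 0.1, -0.8]
grip_width: 0.0383
```

Run:
```python
from h import *
eyes.snapshot('top');st();save('wrist','w33');st()
print(pin('wrist','funnel_knob',.189),pin('wrist','funnel_hinge',.144))
```

```text
t 35.35 p [0.6218 0.1266 0.2099] a 90.02 down [-0.009 -0.    -1.   ] j [ 0.06  0.33  1.37  0.    1.44 -1.51] F [-0.   0.5  0.2] w 0.0385
t 35.4 p [0.6232 0.1265 0.2122] a 90.01 down [-0.005 -0.    -1.   ] j [ 0.06  0.33  1.37  0.    1.44 -1.51] F [ 0.4 -0.2  1.2] w 0.0386
[(0.62, [261.0, 225.0], [0.6268, 0.1281, 0.189])] [(0.96, [301.9, 207.7], [0.6284, 0.1673, 0.144])]
```

View pics/w33.png

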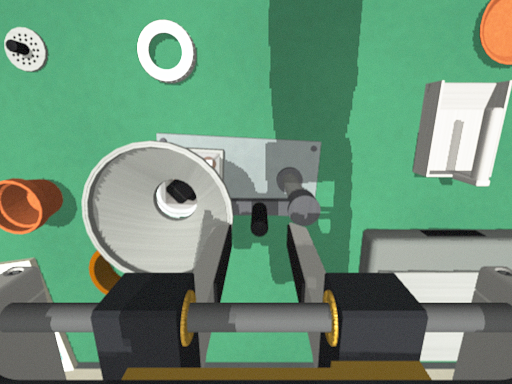

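>>> move_arm(commands=[150, 0, 0.02, 0, 0, 0, 0, 150, 0, 0.038, 0, 0, 0, 0, 150, 0, 0.041, 0, 0, 0, 0, 230, 0, 0.041, 0, 0, 0, 0, 255, 0, 0.041, 0, 0, 0, 0, 255, 0, 0.041, 0, 0, 0, 0, 255, 0, 0.041, 0, 0, 0, 0, 255, 0, 0.041, 0, 0, 0, 0], grip_force=8)

```text
clock: 36.3
ee_pos: [0.6243, 0.1266, 0.1739]
orientation: [-0.707, -0.0, 0.0, 0.707]
force: [-0.1, -0.0, 3.3]
grip_width: 0.0139
```

Run:
```python
from h import *
st();p,M=tool();H=np.array([.625,.168]); print(p[:2]-H,np.linalg.norm(p[:2]-H), np.degrees(np.arctan2(*(p[:2]-H)[::-1])))
f0=-92
for f in [-87,-80,-73,-66,-58,-50,-42,-34,-26,-20,-14,-12]:
    a=np.radians(f);b=np.radians(f0); print(f,(.0422*np.array([np.cos(a)-np.cos(b),np.sin(a)-np.sin(b)])).round(4))
```

```text
t 36.3 p [0.6243 0.1266 0.1739] a 90.01 down [ 0.  0. -1.] j [ 0.06  0.36  1.41  0.    1.37 -1.51] F [-0.1 -0.   3.3] w 0.0139
[-0.00066463 -0.04136888] 0.041374220378776784 -90.92042814102875
-87 [0.0037 0.    ]
-80 [0.0088 0.0006]
-73 [0.0138 0.0018]
-66 [0.0186 0.0036]
-58 [0.0238 0.0064]
-50 [0.0286 0.0098]
-42 [0.0328 0.0139]
-34 [0.0365 0.0186]
-26 [0.0394 0.0237]
-20 [0.0411 0.0277]
-14 [0.0424 0.032 ]
-12 [0.0428 0.0334]
```

>>> move_arm(commands=[255, 0.0037, 0, 0, 0, 0, 0, 255, 0.0088, 0, 0.0006, 0, 0, 0, 255, 0.0138, 0, 0.0018, 0, 0, 0, 255, 0.0138, 0, 0.0018, 0, 0, 0])

```text
clock: 36.7
ee_pos: [0.6383, 0.1284, 0.1738]
orientation: [0.707, 0.0, -0.0, -0.707]
force: [0.4, 0.3, 5.4]
grip_width: 0.0135
```

Run:
```python
from h import *
st();save('wrist','w34');save('scene','s34',(220,160,290,240),8)
```

```text
t 36.7 p [0.6383 0.1284 0.1738] a 90.03 down [-0. -0. -1.] j [ 0.07  0.39  1.37 -0.    1.38 -1.51] F [0.4 0.3 5.4] w 0.0135
```

View pics/w34.png

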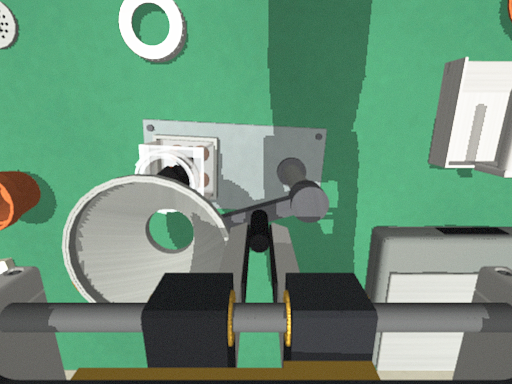

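View pics/s34.png

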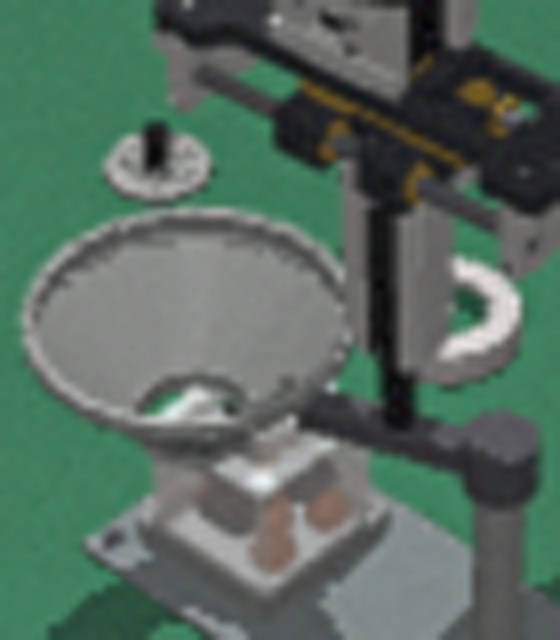

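>>> move_arm(commands=[255, 0.0048, 0, 0.0018, 0, 0, 0, 255, 0.01, 0, 0.0046, 0, 0, 0, 255, 0.0148, 0, 0.008, 0, 0, 0, 255, 0.019, 0, 0.0121, 0, 0, 0, 255, 0.0227, 0, 0.0168, 0, 0, 0, 255, 0.0256, 0, 0.0219, 0, 0, 0, 255, 0.0273, 0, 0.0259, 0, 0, 0, 255, 0.0286, 0, 0.0302, 0, 0, 0, 255, 0.0286, 0, 0.0302, 0, 0, 0, 150, 0.0286, 0, 0.0302, 0, 0, 0, 120, 0.0286, 0, 0.0302, 0, 0, 0, 120, 0.0286, -0.01, 0.0302, 0, 0, 0])

```text
clock: 38.0
ee_pos: [0.6637, 0.1587, 0.1797]
orientation: [0.707, -0.003, -0.003, -0.707]
force: [-0.6, -0.6, -0.1]
grip_width: 0.0342
```

Run:
```python
from h import *
st(); go([.53,-.03,.28],90)
```

```text
t 38.0 p [0.6637 0.1587 0.1797] a 90.02 down [-0.008 -0.    -1.   ] j [ 0.11  0.46  1.27  0.    1.43 -1.46] F [-0.6 -0.6 -0.1] w 0.0342
shift [-0.1346, -0.0991, -0.1886] rot [0.0003, 0.0004, -0.0083] rows>= 5.0
```

>>> move_arm(commands=[100, -0.01, -0.04, -0.01, 0, 0, 0, 60, -0.04, -0.08, -0.04, 0, 0, 0, 30, -0.06, -0.1, -0.08, 0, 0, 0, 0, -0.08, -0.1, -0.12, 0, 0, 0, 0, -0.1, -0.1, -0.145, 0, 0, 0, 0, -0.104, -0.1, -0.159, 0, 0, 0, 0, -0.104, -0.1, -0.159, 0, 0, 0, 0, -0.104, -0.1, -0.159, 0, 0, 0, 0, -0.104, -0.1, -0.159, 0, 0, 0])

```text
clock: 38.9
ee_pos: [0.5627, 0.0008, 0.2822]
orientation: [-0.707, 0.0, 0.002, 0.707]
force: [-0.0, -0.2, -0.0]
grip_width: 0.0939
```

Run:
```python
from h import *
eyes.snapshot('top');eyes.snapshot('scene');st(); save('wrist','w35'); save('scene','s35',(220,160,290,240),8)
for n,z in dict(jar=.006,disk=0,ring=0,block=.02).items():
    for c in ['wrist','top','scene']: print(n,c,pin(c,n,z,3 if n=='block' else 1))
```

```text
t 39.0 p [0.5626 0.0008 0.2821] a 90.12 down [-0.003  0.    -1.   ] j [-0.15  0.13  1.47 -0.    1.54 -1.73] F [ 0.6 -0.1 -0.6] w 0.094
jar wrist [(0.86, [280.4, 198.6], [0.6185, 0.0371, 0.006])]
jar top [(0.72, [282.0, 151.0], [0.7499, -0.0698, 0.006])]
jar scene [(0.6, [252.4, 225.5], [0.6151, 0.0393, 0.006])]
disk wrist [(0.88, [146.3, 101.0], [0.4594, -0.1784, 0.0])]
disk top [(0.64, [315.0, 246.9], [0.4547, -0.1656, 0.0])]
disk scene [(0.62, [238.8, 180.3], [0.4571, -0.1679, 0.0])]
ring wrist [(0.62, [265.4, 103.6], [0.4633, 0.0097, 0.0])]
ring top [(0.59, [254.0, 245.0], [0.4617, 0.0185, 0.0])]
ring scene [(0.5, [276.6, 201.6], [0.4621, 0.0216, 0.0])]
block wrist [(0.57, [279.5, 213.5], [0.6407, 0.0341, 0.02]), (0.39, [279.4, 210.4], [0.6351, 0.0338, 0.02]), (0.36, [290.8, 199.4], [0.6158, 0.0524, 0.02])]
block top []
block scene []
```

View pics/w35.png

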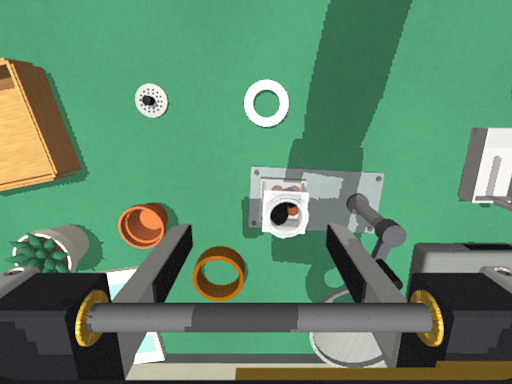

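View pics/s35.png

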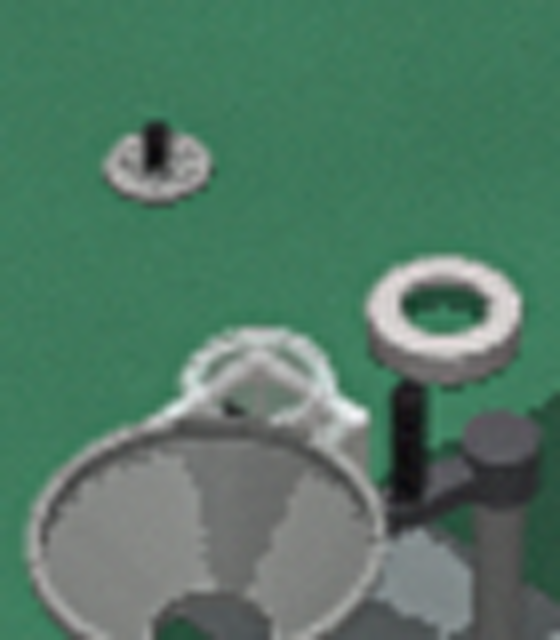

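>>> move_arm(commands=[0, 0.03, -0.005, 0.01, 0, 0, 0, 0, 0.06, -0.005, 0.025, 0, 0, 0, 0, 0.09, 0, 0.037, 0, 0, 0, 0, 0.1, 0.02, 0.037, 0, 0, 0, 0, 0.1, 0.03, 0.037, 0, 0, 0, 0, 0.1, 0.03, 0.037, 0, 0, 0])

```text
clock: 40.3
ee_pos: [0.6602, 0.0366, 0.2493]
orientation: [-0.707, 0.003, 0.003, 0.707]
force: [-0.2, 0.2, 0.2]
grip_width: 0.0939
```

Run:
```python
from h import *
eyes.snapshot('top');eyes.snapshot('top');st(); save('wrist','w36',(190,80,330,200),5); st()
```

```text
t 40.4 p [0.6613 0.0363 0.2524] a 89.99 down [-0.003 -0.    -1.   ] j [-0.08  0.36  1.25 -0.    1.53 -1.65] F [-0.1 -0.3  1.3] w 0.0942
t 40.45 p [0.6617 0.0363 0.2533] a 89.99 down [-0.002 -0.    -1.   ] j [-0.08  0.36  1.24 -0.    1.53 -1.65] F [-0.   0.3  0.8] w 0.0939
```

View pics/w36.png

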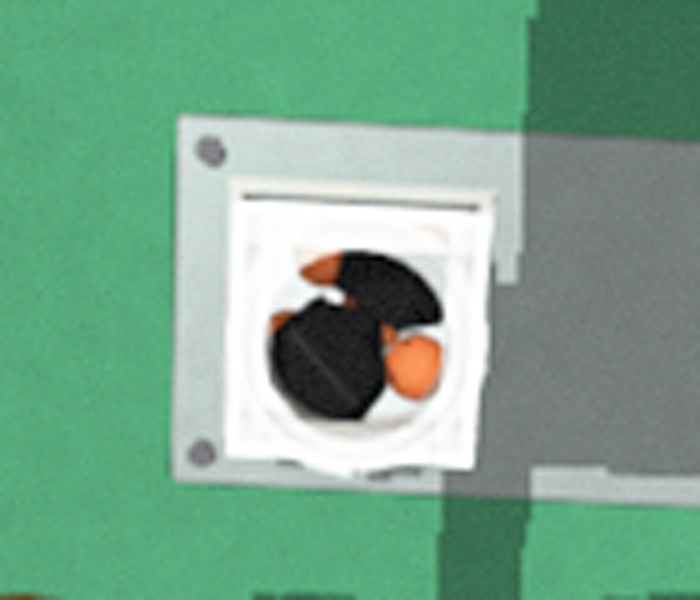

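```bash
cat >> h.py <<'E'
def overlay(cam,fn,circles,crop,scale,snap=True):
    im=eyes.snapshot(cam); c=eyes.calibration(cam); x0,y0,x1,y1=crop
    o=cv2.resize(np.ascontiguousarray(im[y0:y1,x0:x1]),None,fx=scale,fy=scale,interpolation=cv2.INTER_CUBIC)
    for (cx,cy,z,r,col) in circles:
        pts=np.array([(proj(cam,[cx+r*np.cos(t),cy+r*np.sin(t),z],c)-[x0,y0]+.5)*scale for t in np.linspace(0,2*np.pi,120)])
        cv2.polylines(o,[np.round(pts).astype(np.int32)],True,col,1)
    cv2.imwrite('pics/'+fn+'.png',cv2.cvtColor(o,cv2.COLOR_RGB2BGR)); return im
E
python3 - <<'E'
from h import *
st()
overlay('wrist','w37',[(.619,.038,.098,.0285,(255,0,0)),(.619,.038,.098,.0265,(0,0,255)),(.619,.038,.094,.0228,(0,200,0))],(215,90,315,190),6)
st()
E
```

```text
t 40.45 p [0.6617 0.0363 0.2533] a 89.99 down [-0.002 -0.    -1.   ] j [-0.08  0.36  1.24 -0.    1.53 -1.65] F [-0.   0.3  0.8] w 0.0939
t 40.5 p [0.662  0.0363 0.2538] a 89.99 down [-0.001 -0.    -1.   ] j [-0.08  0.36  1.24 -0.    1.53 -1.65] F [-0.   0.8  0.3] w 0.0935
```

View pics/w37.png

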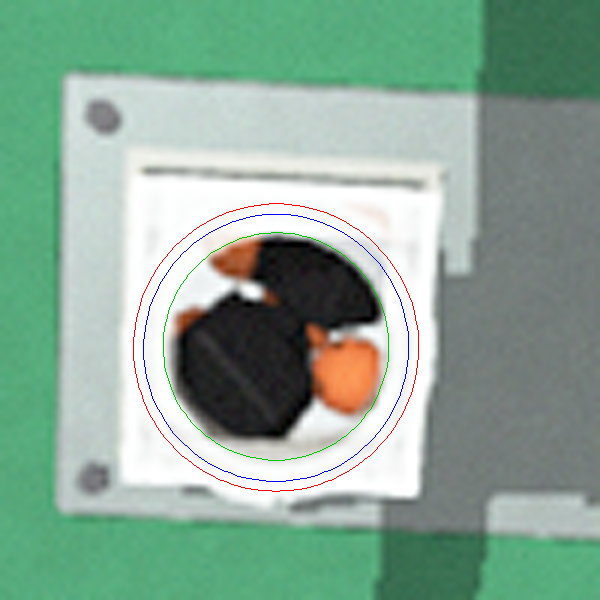

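>>> move_arm(commands=[0, -0.03, 0, -0.03, 0, 0, 0, 0, -0.06, 0, -0.06, 0, 0, 0, 0, -0.09, 0, -0.09, 0, 0, 0, 0, -0.12, 0.02, -0.12, 0, 0, 0, 40, -0.15, 0.05, -0.15, 0, 0, 0, 80, -0.18, 0.08, -0.18, 0, 0, 0, 120, -0.205, 0.11, -0.205, 0, 0, 0, 120, -0.205, 0.13, -0.205, 0, 0, 0, 120, -0.205, 0.13, -0.205, 0, 0, 0, 120, -0.205, 0.13, -0.205, 0, 0, 0])

```text
clock: 41.5
ee_pos: [0.4575, -0.1688, 0.1242]
orientation: [0.707, -0.0, -0.0, -0.707]
force: [0.3, -1.0, 0.0]
grip_width: 0.0512
```

Run:
```python
from h import *
eyes.snapshot('top');eyes.snapshot('top');st(); save('wrist','w38'); st()
print(pin('wrist','disk',0))
```

```text
t 41.6 p [ 0.4587 -0.1689  0.1251] a 90.07 down [ 0.001 -0.002 -1.   ] j [-0.53  0.11  1.83 -0.    1.2  -2.1 ] F [0.2 0.2 0.4] w 0.0497
t 41.65 p [ 0.4587 -0.1688  0.125 ] a 90.08 down [ 0.001 -0.002 -1.   ] j [-0.53  0.11  1.83 -0.    1.2  -2.1 ] F [ 0.1 -0.6 -0. ] w 0.0498
[(0.64, [260.0, 191.4], [0.4613, -0.1678, 0.0])]
```

View pics/w38.png

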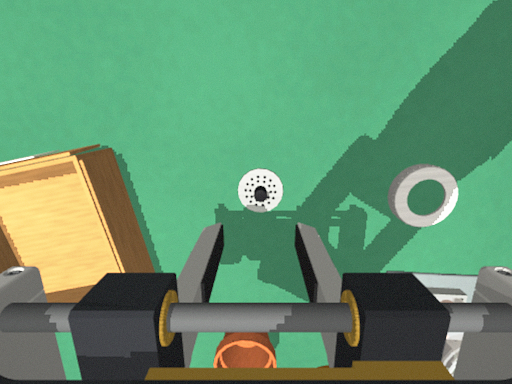

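Run:
```python
from h import *
overlay('wrist','w39',[(.459,-.168,.005,.0254,(255,0,0)),(.459,-.168,.025,.007,(255,255,0))],(220,150,300,230),8); st()
```

```text
t 41.75 p [ 0.4583 -0.1686  0.1244] a 90.09 down [ 0.    -0.002 -1.   ] j [-0.53  0.11  1.83 -0.    1.2  -2.1 ] F [-0.1  0.3  0.1] w 0.0497
```

View pics/w39.png

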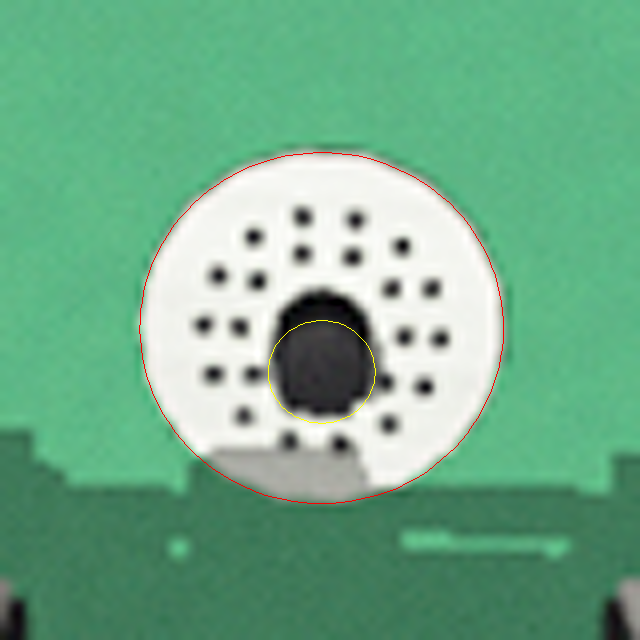

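>>> move_arm(commands=[120, 0.0005, 0.03, 0.0006, 0, 0, 0, 120, 0.0005, 0.065, 0.0006, 0, 0, 0, 120, 0.0005, 0.095, 0.0006, 0, 0, 0, 120, 0.0005, 0.11, 0.0006, 0, 0, 0, 120, 0.0005, 0.115, 0.0006, 0, 0, 0, 120, 0.0005, 0.115, 0.0006, 0, 0, 0, 120, 0.0005, 0.115, 0.0006, 0, 0, 0], grip_force=15)

```text
clock: 42.45
ee_pos: [0.4583, -0.1684, 0.009]
orientation: [0.708, 0.0, -0.0, -0.707]
force: [-0.0, 0.1, 0.3]
grip_width: 0.0501
```

Run:
```python
from h import *
st(); save('wrist','w40');st()
```

```text
t 42.45 p [ 0.4583 -0.1684  0.009 ] a 90.04 down [-0.    -0.001 -1.   ] j [-0.53  0.29  1.9  -0.    0.95 -2.1 ] F [-0.   0.1  0.3] w 0.0501
t 42.5 p [ 0.4584 -0.1685  0.0092] a 90.03 down [ 0.    -0.002 -1.   ] j [-0.53  0.29  1.9  -0.    0.95 -2.1 ] F [-0.8  0.3  0.2] w 0.05
```

View pics/w40.png

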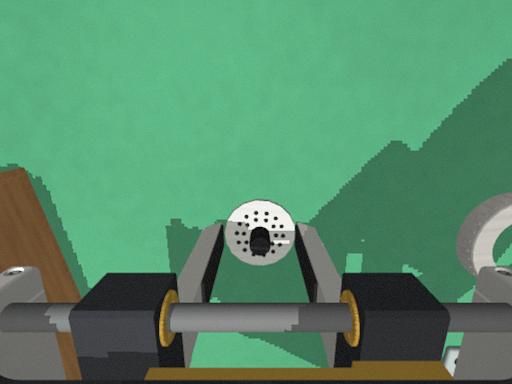

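>>> move_arm(commands=[180, 0, 0, 0, 0, 0, 0, 240, 0, 0, 0, 0, 0, 0, 255, 0, 0, 0, 0, 0, 0, 255, 0, 0, 0, 0, 0, 0, 255, 0, 0, 0, 0, 0, 0, 255, 0, -0.02, 0, 0, 0, 0, 255, 0, -0.05, 0, 0, 0, 0, 255, 0, -0.09, 0, 0, 0, 0, 255, 0, -0.13, 0, 0, 0, 0, 255, 0, -0.16, 0, 0, 0, 0, 255, 0, -0.17, 0, 0, 0, 0, 255, 0, -0.17, 0, 0, 0, 0])

```text
clock: 43.7
ee_pos: [0.4583, -0.1683, 0.179]
orientation: [0.708, 0.0, 0.0, -0.707]
force: [0.3, 0.3, -0.1]
grip_width: 0.0132
```

Run:
```python
from h import *
eyes.snapshot('top');st(); save('wrist','w41',(160,140,360,300),4);st(); go([.6189,.0384,.14],90)
```

```text
t 43.75 p [ 0.4571 -0.1677  0.1771] a 90.01 down [-0.003  0.    -1.   ] j [-0.53  0.05  1.78 -0.    1.32 -2.1 ] F [-0.8  0.2 -0.4] w 0.0134
t 43.8 p [ 0.4563 -0.1672  0.176 ] a 90.01 down [-0.005  0.002 -1.   ] j [-0.53  0.05  1.78 -0.    1.32 -2.1 ] F [-0.3  0.3 -2. ] w 0.0132
shift [0.1628, 0.0355, 0.2056] rot [-0.0015, 0.0001, -0.005] rows>= 5.3
```

View pics/w41.png

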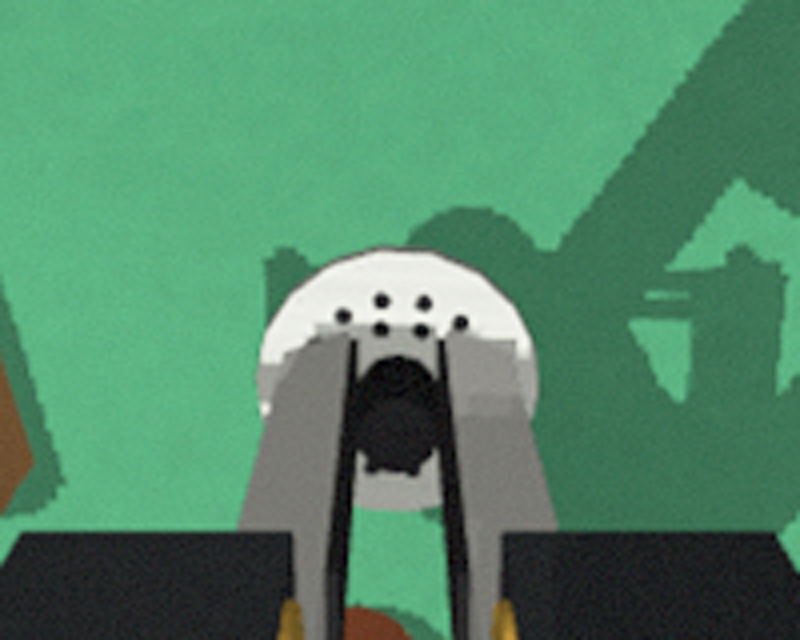

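>>> move_arm(commands=[255, 0.02, 0, 0.025, 0, 0, 0, 255, 0.045, 0, 0.055, 0, 0, 0, 255, 0.07, 0, 0.09, 0, 0, 0, 255, 0.095, 0, 0.12, 0, 0, 0, 255, 0.12, 0, 0.15, 0, 0, 0, 255, 0.14, 0, 0.18, 0, 0, 0, 255, 0.155, 0.02, 0.2, 0, 0, 0, 255, 0.1605, 0.039, 0.2068, 0, 0, 0, 255, 0.1605, 0.039, 0.2068, 0, 0, 0, 255, 0.1605, 0.039, 0.2068, 0, 0, 0, 255, 0.1605, 0.039, 0.2068, 0, 0, 0, 255, 0.1605, 0.039, 0.2068, 0, 0, 0])

```text
clock: 45.0
ee_pos: [0.6181, 0.0381, 0.1394]
orientation: [0.707, -0.001, -0.0, -0.707]
force: [-0.3, 0.4, -0.4]
grip_width: 0.0135
```

Run:
```python
from h import *
st()
overlay('wrist','w42',[(.6195,.0384,.098,.0285,(255,0,0)),(.6195,.0384,.098,.0265,(0,0,255))],(160,120,360,300),4);st(); go([.6189,.0384,.112],90)
```

```text
t 45.0 p [0.6181 0.0381 0.1394] a 89.95 down [-0.001 -0.    -1.   ] j [-0.08  0.36  1.49 -0.    1.29 -1.65] F [-0.3  0.4 -0.4] w 0.0135
t 45.05 p [0.6182 0.0382 0.1395] a 89.95 down [-0.001 -0.    -1.   ] j [-0.08  0.36  1.49 -0.    1.29 -1.65] F [ 0.5 -0.3 -0. ] w 0.0137
shift [0.0007, 0.0275, 0.0002] rot [0.0002, -0.0009, -0.0006] rows>= 0.6
```

View pics/w42.png

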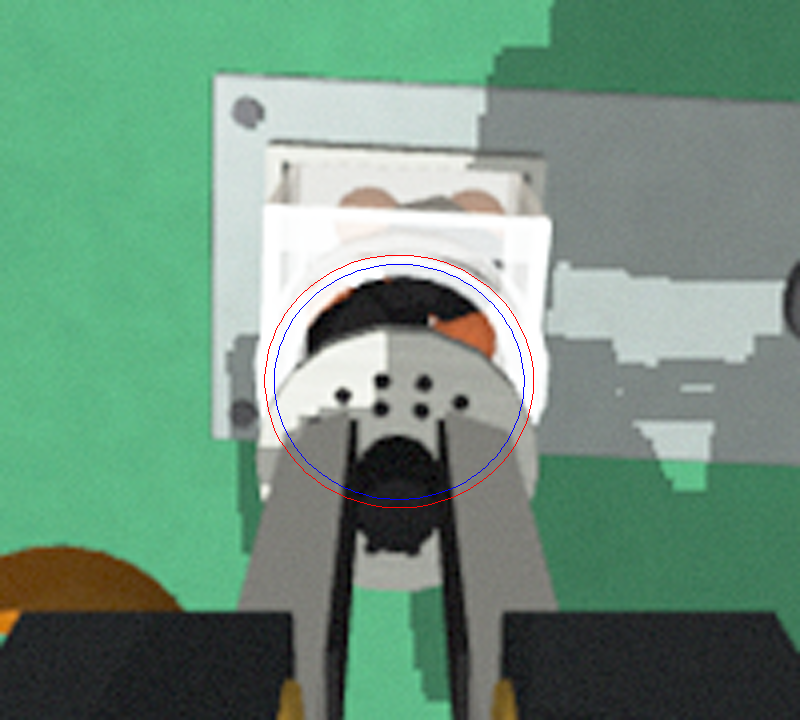

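>>> move_arm(commands=[255, 0.0007, 0.015, 0, 0, 0, 0, 255, 0.0007, 0.027, 0, 0, 0, 0, 255, 0.0007, 0.03, 0, 0, 0, 0, 255, 0.0007, 0.032, 0, 0, 0, 0, 255, 0.0007, 0.034, 0, 0, 0, 0, 255, 0.0007, 0.034, 0, 0, 0, 0])

```text
clock: 45.65
ee_pos: [0.6182, 0.039, 0.1042]
orientation: [0.707, -0.001, -0.001, -0.707]
force: [-0.7, 0.4, -0.4]
grip_width: 0.0134
```

Run:
```python
from h import *
st();save('wrist','w43',(160,120,360,300),4);st(); save('scene','s43',(220,160,290,240),8); go([.6189,.0384,.103],90)
```

```text
t 45.65 p [0.6182 0.039  0.1042] a 90.02 down [-0.003 -0.    -1.   ] j [-0.08  0.4   1.52 -0.    1.23 -1.65] F [-0.7  0.4 -0.4] w 0.0134
t 45.7 p [0.6182 0.039  0.1043] a 90.02 down [-0.003 -0.    -1.   ] j [-0.08  0.4   1.52 -0.    1.23 -1.65] F [-0.7 -0.4 -1.5] w 0.0136
shift [0.0007, 0.0015, -0.0006] rot [0.0001, 0.0003, -0.0028] rows>= 0.0
```

View pics/w43.png

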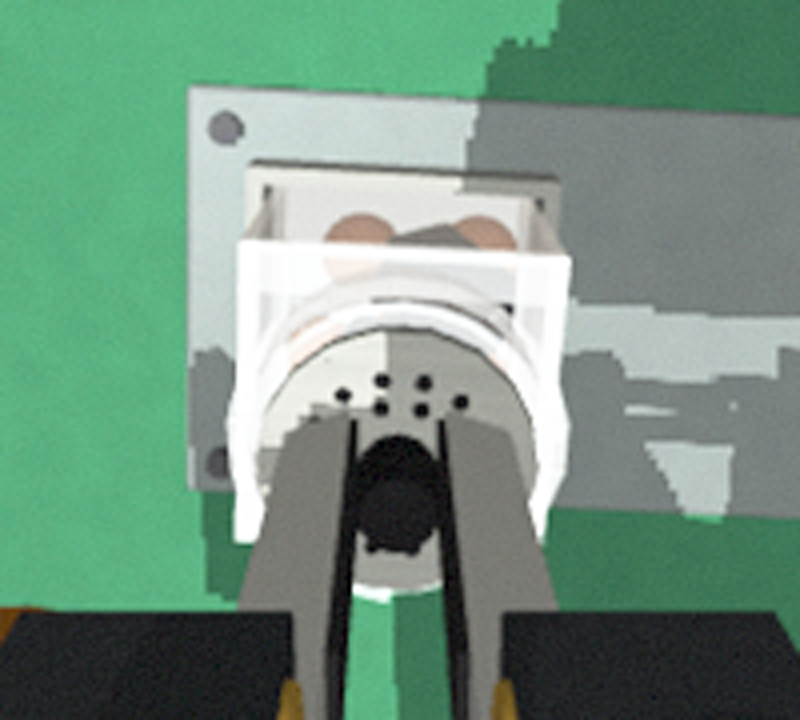

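>>> move_arm(commands=[255, 0, 0.0012, 0, 0, 0, 0, 255, 0, 0.0012, 0, 0, 0, 0, 220, 0, 0.0012, 0, 0, 0, 0, 190, 0, 0.0012, 0, 0, 0, 0, 150, 0, 0.0012, 0, 0, 0, 0, 120, 0, 0.0012, 0, 0, 0, 0, 120, 0, -0.02, 0, 0, 0, 0, 100, 0, -0.05, 0, 0, 0, 0, 50, -0.02, -0.09, 0, 0, 0, 0, 0, -0.04, -0.13, 0, 0, 0, 0, 0, -0.05, -0.15, 0, 0, 0, 0, 0, -0.05, -0.15, 0, 0, 0, 0])

```text
clock: 46.95
ee_pos: [0.5706, 0.0389, 0.2594]
orientation: [0.707, 0.003, 0.002, -0.707]
force: [-0.4, 0.1, 0.3]
grip_width: 0.0822
```

Run:
```python
from h import *
eyes.snapshot('top');eyes.snapshot('top');st()
overlay('wrist','w44',[(.6195,.0384,.099,.0254,(255,0,0)),(.6195,.0384,.098,.0285,(0,0,255))],(200,140,320,240),6);st(); save('wrist','w44b')
```

```text
t 47.05 p [0.569  0.039  0.2543] a 90.01 down [-0.001 -0.    -1.   ] j [-0.08  0.16  1.49 -0.    1.49 -1.65] F [ 0.8  0.1 -0.5] w 0.0903
t 47.1 p [0.5683 0.039  0.2529] a 90.01 down [-0.004  0.    -1.   ] j [-0.08  0.17  1.49 -0.    1.49 -1.65] F [-0.2 -0.4 -0.2] w 0.0924
```

View pics/w44.png

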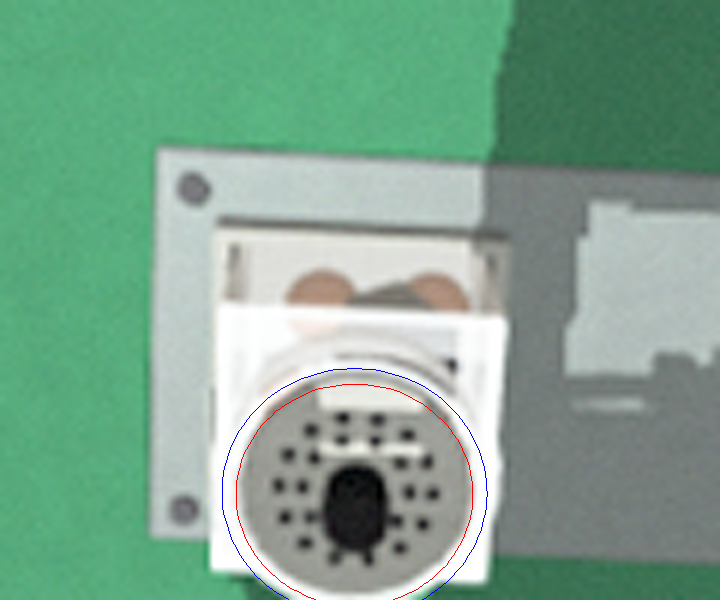

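View pics/w44b.png

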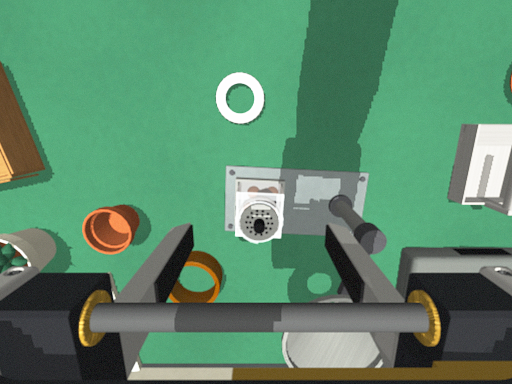

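>>> move_arm(commands=[0, -0.015, 0, -0.003, 0, -0.14, 0, 0, -0.03, 0, -0.006, 0, -0.28, 0, 0, -0.045, 0.01, -0.01, 0, -0.42, 0, 0, -0.06, 0.03, -0.014, 0, -0.56, 0, 0, -0.08, 0.06, -0.018, 0, -0.7, 0, 0, -0.1, 0.09, -0.022, 0, -0.84, 0, 0, -0.1055, 0.12, -0.024, 0, -0.96, 0, 0, -0.1055, 0.133, -0.024, 0, -0.96, 0, 0, -0.1055, 0.133, -0.024, 0, -0.96, 0, 0, -0.1055, 0.133, -0.024, 0, -0.96, 0])

```text
clock: 48.15
ee_pos: [0.4639, 0.0149, 0.122]
orientation: [-0.627, -0.325, 0.327, 0.628]
force: [0.1, 0.6, -0.6]
grip_width: 0.0942
```

Run:
```python
from h import *
eyes.snapshot('top');eyes.snapshot('scene');st()
overlay('wrist','w45',[(.463,.015,.016,.0345,(255,0,0)),(.463,.015,.016,.0208,(0,0,255))],(160,120,360,270),4);st()
print(pin('wrist','ring',0))
save('top','t45');save('scene','s45',(220,160,290,240),8)
```

```text
t 48.25 p [0.4649 0.0148 0.1232] a 144.97 down [ 0.001 -0.    -1.   ] j [-0.15  0.06  1.89 -0.    1.19 -2.68] F [ 0.3 -0.2  0.9] w 0.0938
t 48.3 p [0.4648 0.0148 0.1233] a 144.98 down [ 0.001 -0.    -1.   ] j [-0.15  0.06  1.89 -0.    1.19 -2.68] F [0.8 0.2 0.2] w 0.0939
[(0.61, [257.8, 188.3], [0.4649, 0.0129, 0.0])]
```

View pics/w45.png

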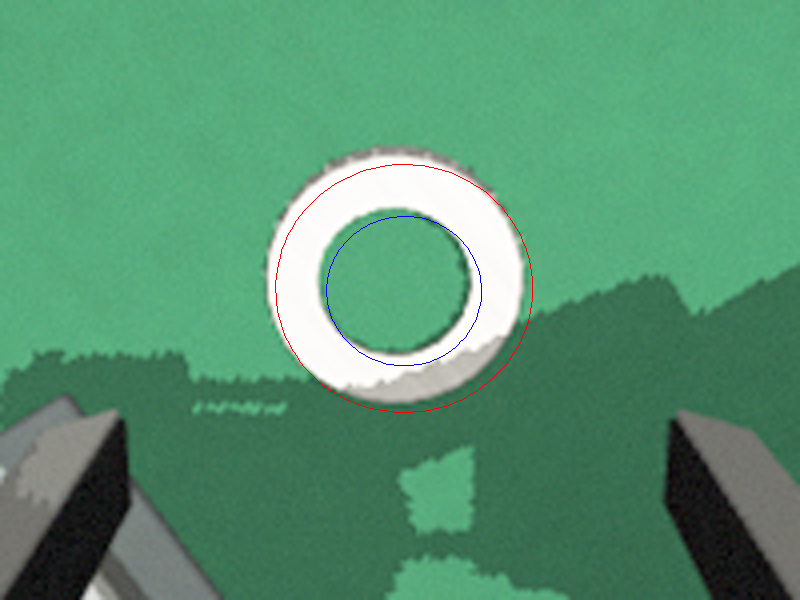

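View pics/t45.png

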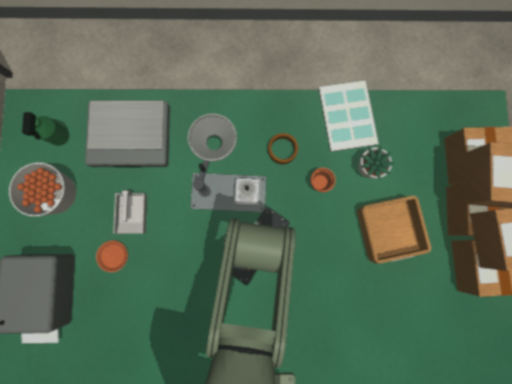

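>>> move_arm(commands=[0, -0.0034, 0.03, -0.0007, 0, 0, 0, 0, -0.0034, 0.06, -0.0007, 0, 0, 0, 0, -0.0034, 0.08, -0.0007, 0, 0, 0, 0, -0.0034, 0.08, -0.0007, 0, 0, 0, 0, -0.0034, 0.08, -0.0007, 0, 0, 0])

```text
clock: 48.95
ee_pos: [0.4617, 0.0117, 0.0423]
orientation: [-0.627, -0.326, 0.327, 0.627]
force: [0.1, 0.3, 1.0]
grip_width: 0.094
```

Run:
```python
from h import *
eyes.snapshot('top');st()
overlay('wrist','w46',[(.4634,.0116,.016,.0345,(255,0,0)),(.4634,.0116,.016,.0208,(0,0,255))],(160,140,360,290),4);st()
```

```text
t 49.0 p [0.4626 0.0116 0.043 ] a 145.01 down [-0. -0. -1.] j [-0.16  0.18  1.95 -0.    1.01 -2.69] F [ 0.  -0.1 -0.6] w 0.0938
t 49.05 p [0.4629 0.0116 0.0433] a 145.02 down [ 0.001 -0.001 -1.   ] j [-0.16  0.18  1.95 -0.    1.01 -2.69] F [-0.7 -0.2 -0.1] w 0.094
```

View pics/w46.png

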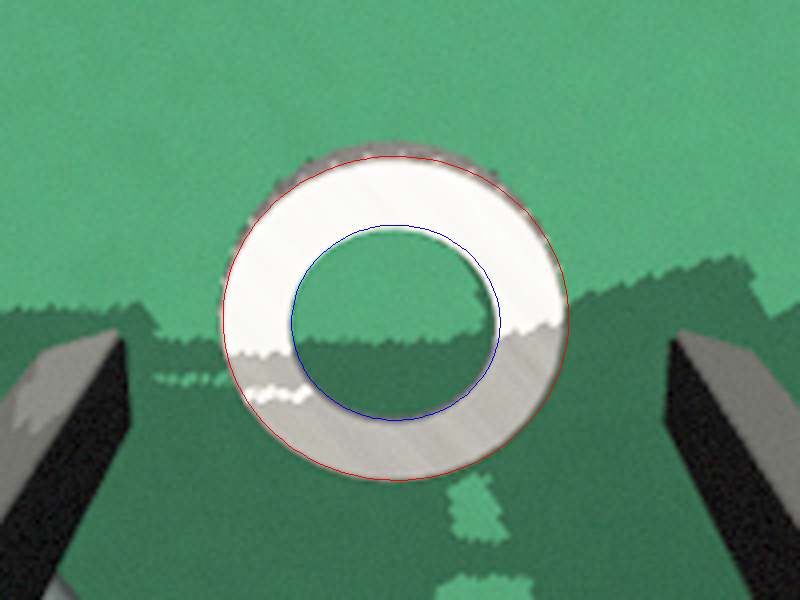

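>>> move_arm(commands=[0, 0.0002, 0.02, 0, 0, 0, 0, 0, 0.0002, 0.036, 0, 0, 0, 0, 0, 0.0002, 0.04, 0, 0, 0, 0, 0, 0.0002, 0.04, 0, 0, 0, 0, 60, 0.0002, 0.04, 0, 0, 0, 0, 100, 0.0002, 0.04, 0, 0, 0, 0, 130, 0.0002, 0.04, 0, 0, 0, 0, 200, 0.0002, 0.04, 0, 0, 0, 0, 255, 0.0002, 0.04, 0, 0, 0, 0, 255, 0.0002, 0.04, 0, 0, 0, 0], grip_force=25)

```text
clock: 50.05
ee_pos: [0.4621, 0.0118, 0.0024]
orientation: [-0.627, -0.326, 0.327, 0.627]
force: [-0.5, -0.7, 5.6]
grip_width: 0.0681
```

Run:
```python
from h import *
st()
overlay('wrist','w47',[],(160,140,360,320),4);st()
```

```text
t 50.05 p [0.4621 0.0118 0.0024] a 145.01 down [-0.001 -0.    -1.   ] j [-0.16  0.26  1.97 -0.    0.92 -2.69] F [-0.5 -0.7  5.6] w 0.0681
t 50.1 p [0.4621 0.0118 0.0024] a 145.01 down [-0.001 -0.    -1.   ] j [-0.16  0.26  1.97 -0.    0.92 -2.69] F [-0.9  0.3  6.3] w 0.0684
```

View pics/w47.png

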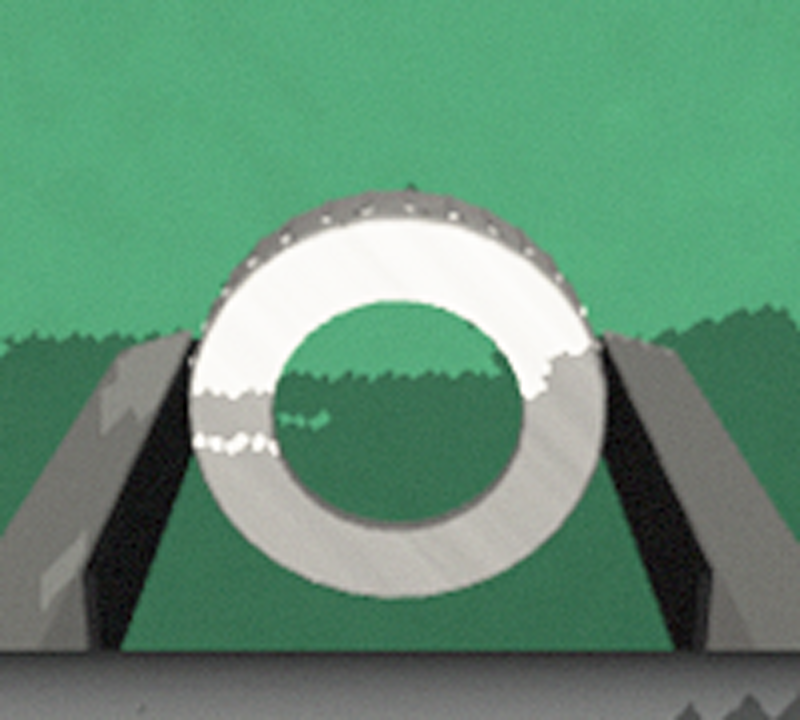

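>>> move_arm(commands=[255, 0, -0.02, 0, 0, 0, 0, 255, 0, -0.06, 0, 0, 0, 0, 255, 0, -0.1, 0, 0, 0, 0, 255, 0.01, -0.14, -0.01, 0, 0, 0, 255, 0.03, -0.15, -0.03, 0, 0, 0, 255, 0.05, -0.15, -0.05, 0, 0, 0, 255, 0.07, -0.15, -0.07, 0, 0, 0, 255, 0.09, -0.15, -0.09, 0, 0, 0, 255, 0.105, -0.15, -0.106, 0, 0, 0, 255, 0.1116, -0.145, -0.1131, 0, 0, 0, 255, 0.1116, -0.138, -0.1131, 0, 0, 0, 255, 0.1116, -0.138, -0.1131, 0, 0, 0])

```text
clock: 51.3
ee_pos: [0.6158, 0.0386, 0.1368]
orientation: [-0.626, -0.324, 0.329, 0.629]
force: [-0.0, -0.7, -0.6]
grip_width: 0.0682
```

Run:
```python
from h import *
eyes.snapshot('top');eyes.snapshot('scene');st()
overlay('wrist','w48',[(.6190,.0386,.099,.0254,(255,0,0))],(160,140,360,320),4);st()
go([.6188,.0383,.1],145)
```

```text
t 51.4 p [0.6166 0.0385 0.1384] a 145.01 down [-0.005  0.    -1.   ] j [-0.08  0.36  1.49 -0.    1.3  -2.61] F [ 0.5 -0.5 -0.5] w 0.068
t 51.45 p [0.6171 0.0384 0.139 ] a 145.0 down [-0.004  0.    -1.   ] j [-0.08  0.36  1.49 -0.    1.3  -2.61] F [-0.6  0.6 -0.9] w 0.0684
shift [0.0009, 0.039, -0.0015] rot [-0.0032, 0.0, -0.0022] rows>= 0.8
```

View pics/w48.png

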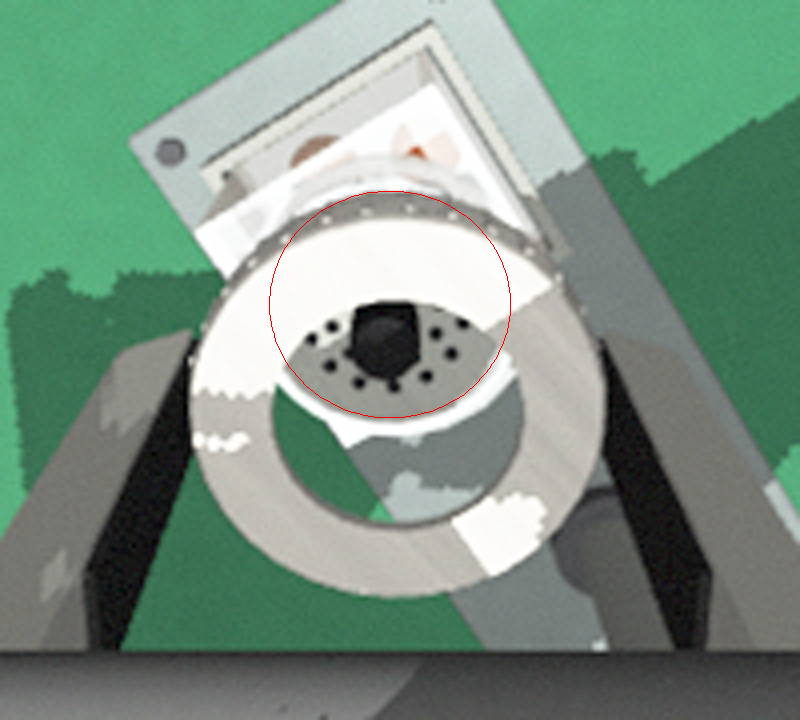

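>>> move_arm(commands=[255, 0.0006, 0.01, -0.001, 0, 0, 0, 255, 0.0006, 0.025, -0.001, 0, 0, 0, 255, 0.0006, 0.033, -0.001, 0, 0, 0, 255, 0.0006, 0.037, -0.001, 0, 0, 0, 255, 0.0006, 0.04, -0.001, 0, 0, 0, 255, 0.0006, 0.042, -0.001, 0, 0, 0, 255, 0.0006, 0.042, -0.001, 0, 0, 0])

```text
clock: 52.15
ee_pos: [0.6195, 0.0384, 0.0973]
orientation: [-0.627, -0.326, 0.327, 0.628]
force: [0.1, -0.8, -1.2]
grip_width: 0.0684
```

Run:
```python
from h import *
st()
overlay('wrist','w49',[],(160,140,360,320),4);st()
save('scene','s49',(200,150,300,240),7)
```

```text
t 52.15 p [0.6195 0.0384 0.0973] a 145.02 down [-0.002 -0.    -1.   ] j [-0.08  0.41  1.52 -0.    1.22 -2.61] F [ 0.1 -0.8 -1.2] w 0.0684
t 52.2 p [0.6196 0.0384 0.0976] a 145.02 down [-0.002 -0.    -1.   ] j [-0.08  0.41  1.52 -0.    1.22 -2.61] F [ 0.5  0.4 -1. ] w 0.0679
```

View pics/w49.png

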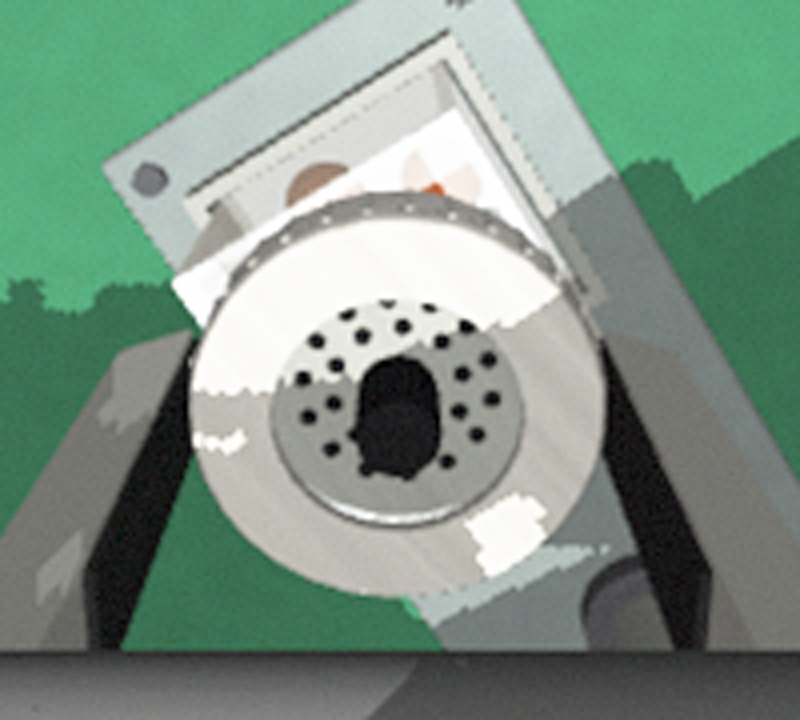

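View pics/s49.png

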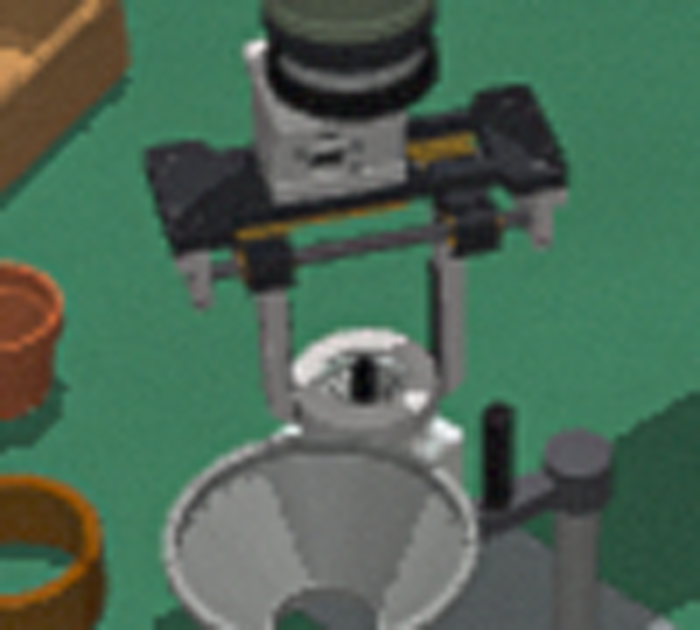

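>>> move_arm(commands=[255, 0, 0.0015, 0, 0, 0, 0, 255, 0, 0.003, 0, 0, 0, 0, 255, 0, 0.003, 0, 0, 0, 0])

```text
clock: 52.55
ee_pos: [0.6195, 0.0384, 0.0947]
orientation: [-0.627, -0.326, 0.327, 0.627]
force: [-1.5, -0.7, 0.1]
grip_width: 0.0685
```

Run:
```python
from h import *
st();print(sensors.get_state()['moment'])
```

```text
t 52.55 p [0.6195 0.0384 0.0947] a 145.02 down [-0.002 -0.    -1.   ] j [-0.08  0.41  1.52 -0.    1.21 -2.61] F [-1.5 -0.7  0.1] w 0.0685
[ 0.04306637  0.20490063 -0.00263429]
```

>>> move_arm(commands=[255, 0, 0.0015, 0, 0, 0, 0, 255, 0, 0.002, 0, 0, 0, 0, 255, 0, 0.002, 0, 0, 0, 0])

```text
clock: 52.85
ee_pos: [0.6197, 0.0384, 0.0944]
orientation: [-0.627, -0.326, 0.327, 0.627]
force: [-3.6, 0.4, 8.5]
grip_width: 0.0681
```

Run:
```python
from h import *
st();print(sensors.get_state()['moment'])
```

```text
t 52.85 p [0.6197 0.0384 0.0944] a 145.02 down [-0.002 -0.    -1.   ] j [-0.08  0.41  1.52 -0.    1.21 -2.61] F [-3.6  0.4  8.5] w 0.0681
[0.04319851 0.9443941  0.04188821]
```

>>> move_arm(commands=[255, 0, 0.0004, 0, 0, 0.12, 0, 255, 0, 0.0008, 0, 0, 0.24, 0, 255, 0, 0.0011, 0, 0, 0.36, 0, 255, 0, 0.0015, 0, 0, 0.48, 0, 255, 0, 0.0019, 0, 0, 0.6, 0, 255, 0, 0.0022, 0, 0, 0.72, 0, 255, 0, 0.0022, 0, 0, 0.72, 0], grip_force=30)

```text
clock: 53.55
ee_pos: [0.6201, 0.0385, 0.0922]
orientation: [0.702, 0.084, -0.084, -0.702]
force: [-2.8, -0.3, 7.1]
grip_width: 0.0679
```

Run:
```python
from h import *
st();print(sensors.get_state()['moment'])
```

```text
t 53.55 p [0.6201 0.0385 0.0922] a 103.65 down [-0.001 -0.    -1.   ] j [-0.08  0.41  1.52 -0.    1.21 -1.89] F [-2.8 -0.3  7.1] w 0.0679
[ 0.00667817  0.63908747 -0.09741208]
```

>>> move_arm(commands=[255, 0, 0.0004, 0, 0, 0.12, 0, 255, 0, 0.0008, 0, 0, 0.24, 0, 255, 0, 0.0011, 0, 0, 0.36, 0, 255, 0, 0.0015, 0, 0, 0.48, 0, 255, 0, 0.0019, 0, 0, 0.6, 0, 255, 0, 0.0022, 0, 0, 0.72, 0, 255, 0, 0.0025, 0, 0, 0.82, 0, 255, 0, 0.0028, 0, 0, 0.92, 0, 255, 0, 0.0028, 0, 0, 0.92, 0])

```text
clock: 54.45
ee_pos: [0.6202, 0.0387, 0.0893]
orientation: [-0.666, 0.237, -0.236, 0.666]
force: [-3.5, 0.6, 6.7]
grip_width: 0.068
```

Run:
```python
from h import *
st();print(sensors.get_state()['moment'])
```

```text
t 54.45 p [0.6202 0.0387 0.0893] a 50.95 down [-0.001  0.    -1.   ] j [-0.08  0.42  1.52  0.    1.2  -0.97] F [-3.5  0.6  6.7] w 0.068
[ 0.01492969  0.56487708 -0.10277582]
```

Underside ≈ 0.0868; home is 0.086. Continue in small steps.

>>> move_arm(commands=[255, 0, 0.0003, 0, 0, 0.1, 0, 255, 0, 0.0006, 0, 0, 0.2, 0, 255, 0, 0.0009, 0, 0, 0.3, 0, 255, 0, 0.0012, 0, 0, 0.4, 0, 255, 0, 0.0012, 0, 0, 0.4, 0])

```text
clock: 54.95
ee_pos: [0.6205, 0.0388, 0.0884]
orientation: [-0.606, 0.364, -0.364, 0.606]
force: [-2.2, 1.0, 7.7]
grip_width: 0.0681
```

Run:
```python
from h import *
st();print(sensors.get_state()['moment'])
```

```text
t 54.95 p [0.6205 0.0388 0.0884] a 28.04 down [ 0.  0. -1.] j [-0.08  0.42  1.52  0.    1.2  -0.57] F [-2.2  1.   7.7] w 0.0681
[ 0.08301866  0.55878137 -0.1279923 ]
```

>>> move_arm(commands=[255, 0, 0.0003, 0, 0, 0.1, 0, 255, 0, 0.0005, 0, 0, 0.2, 0, 255, 0, 0.0005, 0, 0, 0.3, 0, 255, 0, 0.0005, 0, 0, 0.4, 0, 255, 0, 0.0005, 0, 0, 0.4, 0])

```text
clock: 55.45
ee_pos: [0.6202, 0.0394, 0.0883]
orientation: [-0.522, 0.477, -0.477, 0.522]
force: [-3.4, 1.9, 10.5]
grip_width: 0.0686
```

Run:
```python
from h import *
st();print(sensors.get_state()['moment']); save('scene','s50',(200,150,300,240),7); save('wrist','w50',(160,140,360,320),4)
```

```text
t 55.45 p [0.6202 0.0394 0.0883] a 5.17 down [-0.     0.001 -1.   ] j [-0.08  0.42  1.53  0.    1.2  -0.17] F [-3.4  1.9 10.5] w 0.0686
[ 0.27084621  0.8720324  -0.05962916]
```

View pics/w50.png

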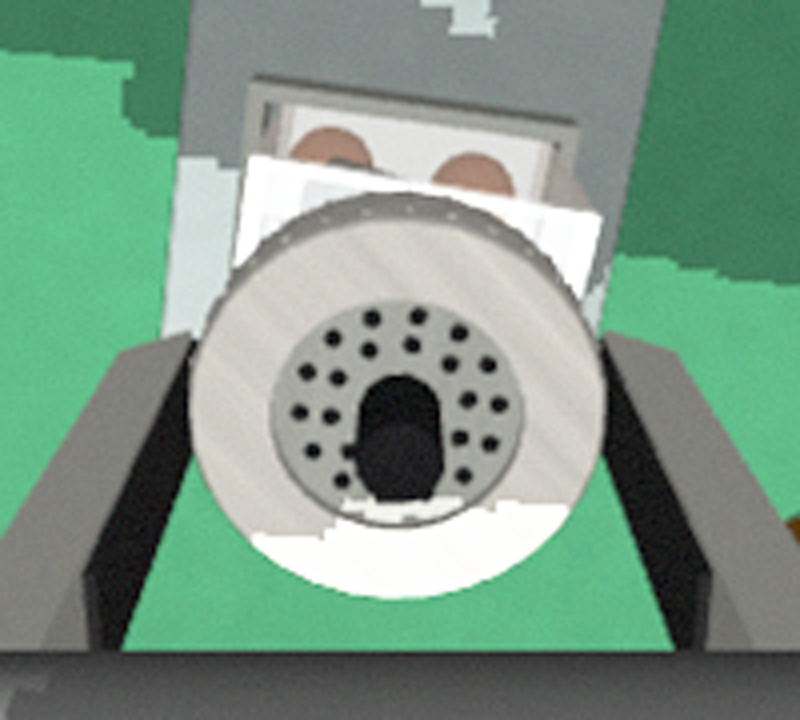

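>>> move_arm(commands=[255, 0, 0, 0, 0, 0.1, 0, 255, 0, 0, 0, 0, 0.2, 0, 255, 0, 0, 0, 0, 0.3, 0, 255, 0, 0, 0, 0, 0.3, 0], grip_force=40)

```text
clock: 55.95
ee_pos: [0.6201, 0.038, 0.0883]
orientation: [0.445, -0.549, 0.55, -0.444]
force: [-3.5, -1.5, 9.7]
grip_width: 0.068
```

Run:
```python
from h import *
st();print(sensors.get_state()['moment'])
```

```text
t 55.95 p [0.6201 0.038  0.0883] a -12.01 down [-0.001 -0.002 -1.   ] j [-0.08  0.42  1.53 -0.    1.2   0.13] F [-3.5 -1.5  9.7] w 0.068
[-0.41839564  0.79944471 -0.13657273]
```

>>> move_arm(commands=[255, 0, -0.002, 0, 0, 0, 0, 100, 0, -0.002, 0, 0, 0, 0, 40, 0, -0.002, 0, 0, 0, 0, 0, 0, -0.002, 0, 0, 0, 0, 0, 0, -0.002, 0, 0, 0, 0, 0, 0, -0.04, 0, 0, 0, 0, 0, 0, -0.08, 0, 0, 0, 0, 0, 0, -0.1, 0, 0, -0.08, 0, 0, 0, -0.1, 0, 0, -0.162, 0, 0, 0, -0.1, 0, 0, -0.162, 0, 0, 0, -0.1, 0, 0, -0.162, 0])

```text
clock: 57.05
ee_pos: [0.6191, 0.0385, 0.1848]
orientation: [-0.489, 0.513, -0.511, 0.487]
force: [-0.2, -1.0, -0.2]
grip_width: 0.0944
```

Run:
```python
from h import *
eyes.snapshot('top');eyes.snapshot('top');st();
overlay('wrist','w51',[(.6195,.0386,.102,.0345,(255,0,0)),(.6195,.0386,.119,.007,(255,255,0))],(160,100,360,280),4);st();save('scene','s51',(200,150,300,240),7)
print(pin('top','carton',0), pin('scene','carton',0))
```

```text
t 57.15 p [0.6189 0.0385 0.1844] a -2.76 down [-0.005  0.    -1.   ] j [-0.08  0.32  1.44 -0.    1.38 -0.03] F [ 0.6  0.2 -0.2] w 0.0939
t 57.2 p [0.6189 0.0385 0.1844] a -2.74 down [-0.005  0.    -1.   ] j [-0.08  0.32  1.44 -0.    1.38 -0.03] F [ 0.  -0.3  0.2] w 0.094
[(0.85, [388.0, 232.5], [0.4966, -0.3901, 0.0])] [(0.68, [190.8, 162.6], [0.4949, -0.3956, 0.0])]
```

View pics/w51.png

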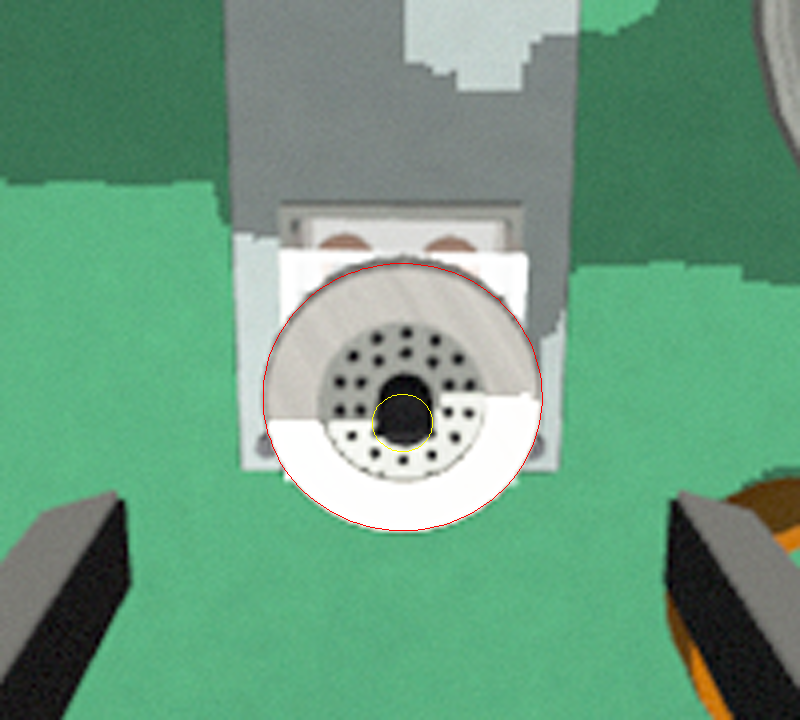

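View pics/s51.png

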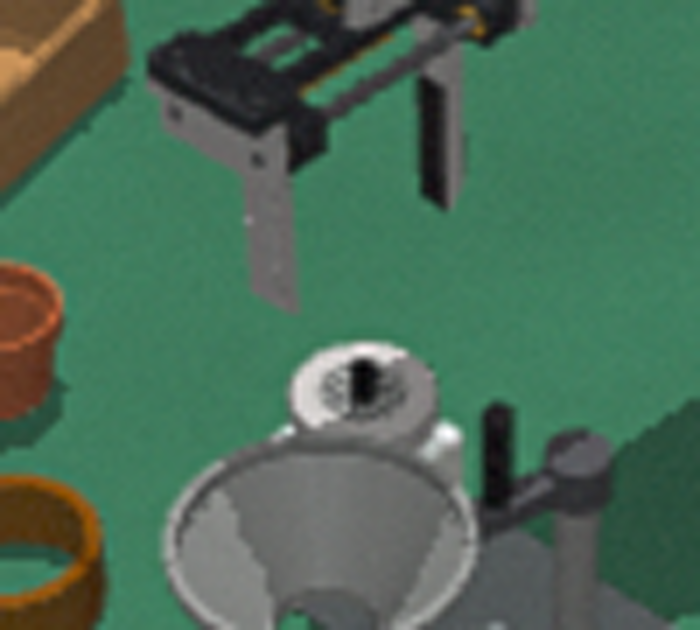

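>>> move_arm(commands=[0, 0, 0.03, 0.0006, 0, 0, 0, 0, 0, 0.07, 0.0006, 0, 0, 0, 0, 0, 0.11, 0.0006, 0, 0, 0, 0, 0, 0.14, 0.0006, 0, 0, 0, 0, 0, 0.148, 0.0006, 0, 0, 0, 0, 0, 0.148, 0.0006, 0, 0, 0, 80, 0, 0.148, 0.0006, 0, 0, 0, 140, 0, 0.148, 0.0006, 0, 0, 0, 255, 0, 0.148, 0.0006, 0, 0, 0, 255, 0, 0.148, 0.0006, 0, 0, 0, 255, 0, 0.148, 0.0006, 0, 0, 0], grip_force=30)

```text
clock: 58.45
ee_pos: [0.6205, 0.0384, 0.0394]
orientation: [-0.488, 0.512, -0.511, 0.488]
force: [-2.6, 0.5, 6.1]
grip_width: 0.0689
```

Run:
```python
from h import *
st();save('wrist','w52');
```

```text
t 58.45 p [0.6205 0.0384 0.0394] a -2.68 down [-0.001 -0.    -1.   ] j [-0.08  0.48  1.55 -0.    1.11 -0.03] F [-2.6  0.5  6.1] w 0.0689
```

View pics/w52.png

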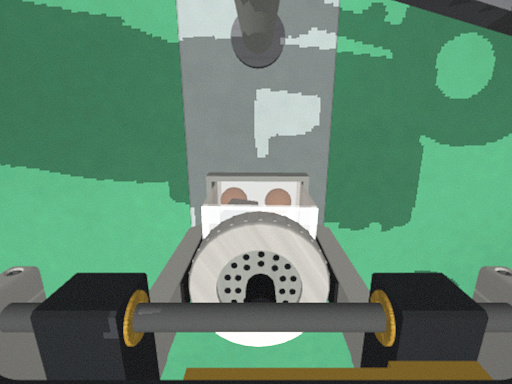

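>>> move_arm(commands=[60, 0, 0, 0, 0, 0, 0, 0, 0, 0, 0, 0, 0, 0, 0, 0, 0, 0, 0, 0, 0, 0, 0, -0.03, 0, 0, 0, 0, 0, 0, -0.05, 0, 0, 0, 0, 0, 0, -0.05, 0, 0, 0, 0, 80, 0, -0.05, 0, 0, 0, 0, 140, 0, -0.05, 0, 0, 0, 0, 255, 0, -0.05, 0, 0, 0, 0, 255, 0, -0.05, 0, 0, 0, 0, 255, 0, -0.05, 0, 0, 0, 0], grip_force=40)

```text
clock: 59.6
ee_pos: [0.6189, 0.0385, 0.0862]
orientation: [-0.489, 0.513, -0.51, 0.487]
force: [0.5, -0.8, -2.7]
grip_width: 0.0683
```

Run:
```python
from h import *
st();save('wrist','w53');
```

```text
t 59.6 p [0.6189 0.0385 0.0862] a -2.7 down [-0.005  0.    -1.   ] j [-0.08  0.42  1.53 -0.    1.2  -0.03] F [ 0.5 -0.8 -2.7] w 0.0683
```

View pics/w53.png

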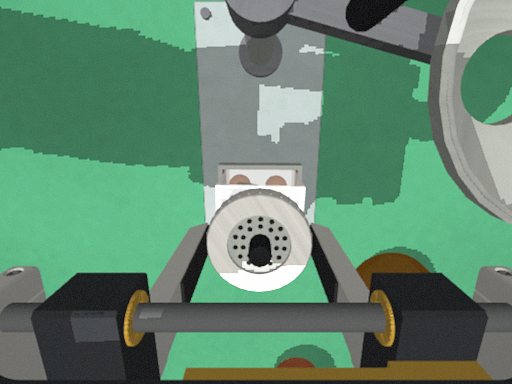

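>>> move_arm(commands=[255, 0, 0, 0, 0, 0, 0, 255, 0, -0.005, 0, 0, 0, 0, 255, 0, -0.015, 0, 0, 0, 0, 255, 0, -0.03, 0, 0, 0, 0, 255, 0, -0.05, 0, 0, 0, 0, 255, 0, -0.07, 0, 0, 0, 0, 255, 0, -0.09, 0, 0, 0, 0, 255, 0, -0.11, 0, 0, 0, 0, 255, 0, -0.12, 0, 0, 0, 0, 255, 0, -0.12, 0, 0, 0, 0])

```text
clock: 60.65
ee_pos: [0.6221, 0.0383, 0.2112]
orientation: [0.487, -0.511, 0.513, -0.489]
force: [0.0, -0.7, -3.7]
grip_width: 0.0684
```

Run:
```python
from h import *
st();save('wrist','w54');save('scene','s54',(180,80,340,240),4)
go([.500,-.392,.21],-2.7)
c=eyes.masks_of('top','carton')[0]['region'].astype(np.uint8); r=cv2.minAreaRect(cv2.findNonZero(c)); print(r, at_z('top',r[0],.05), at_z('top',r[0],.062))
```

```text
t 60.65 p [0.6221 0.0383 0.2112] a -2.69 down [ 0.004 -0.    -1.   ] j [-0.08  0.3   1.41 -0.    1.42 -0.03] F [ 0.  -0.7 -3.7] w 0.0684
shift [0.4356, -0.002, -0.0997] rot [0.0025, 0.0001, 0.0001] rows>= 8.9
((392.9706726074219, 229.38241577148438), (60.876441955566406, 62.81672286987305), 75.96376037597656) [ 0.50463305 -0.38626082  0.05      ] [ 0.50430669 -0.38154199  0.062     ]
```

View pics/w54.png

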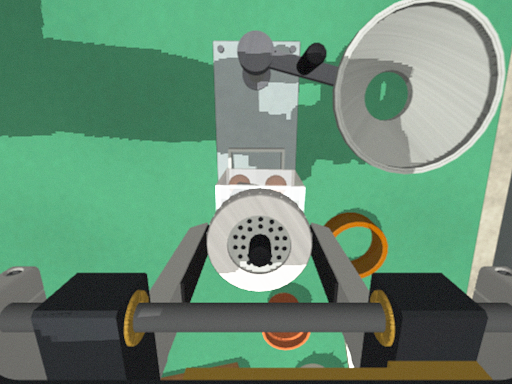

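View pics/s54.png

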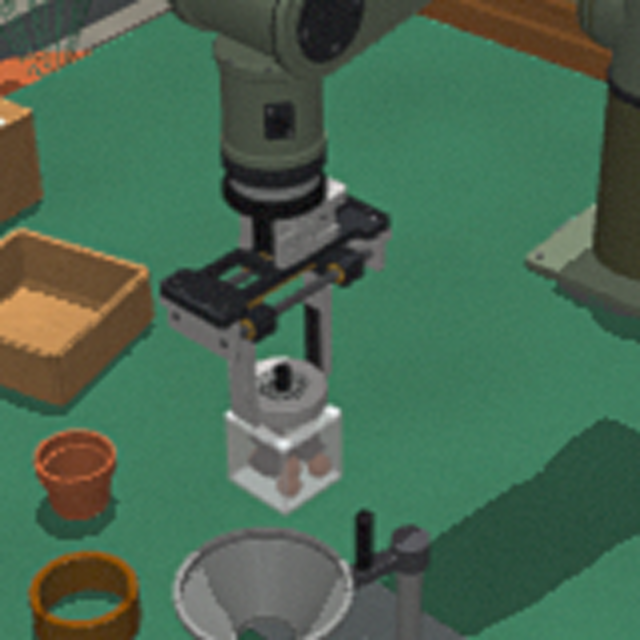

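>>> move_arm(commands=[255, 0.015, 0, -0.005, 0, 0, 0, 255, 0.045, 0, -0.01, 0, 0, 0, 255, 0.085, 0, -0.02, 0, 0, 0, 255, 0.125, 0, -0.03, 0, 0, 0, 255, 0.165, 0, -0.04, 0, 0, 0, 255, 0.205, 0, -0.05, 0, 0, 0, 255, 0.245, 0, -0.06, 0, 0, 0, 255, 0.285, 0, -0.07, 0, 0, 0, 255, 0.325, 0, -0.08, 0, 0, 0, 255, 0.365, 0, -0.09, 0, 0, 0, 255, 0.4, 0, -0.098, 0, 0, 0, 255, 0.432, 0, -0.098, 0, 0, 0])

```text
clock: 62.0
ee_pos: [0.4991, -0.3906, 0.2066]
orientation: [-0.489, 0.514, -0.51, 0.487]
force: [0.3, -0.3, -4.1]
grip_width: 0.0684
```

Run:
```python
from h import *
eyes.snapshot('top');eyes.snapshot('top');st();save('wrist','w55');save('scene','s55',(100,60,260,220),4);st()
```

```text
t 62.1 p [ 0.4993 -0.3935  0.2066] a -3.01 down [-0.004 -0.002 -1.   ] j [-0.8   0.33  1.38 -0.    1.43 -0.75] F [-0.8  1.1 -3.7] w 0.0686
t 62.2 p [ 0.5004 -0.3892  0.2065] a -2.83 down [-0.004  0.002 -1.   ] j [-0.8   0.33  1.38 -0.    1.43 -0.75] F [-0.1  0.7 -3. ] w 0.0685
```

View pics/w55.png

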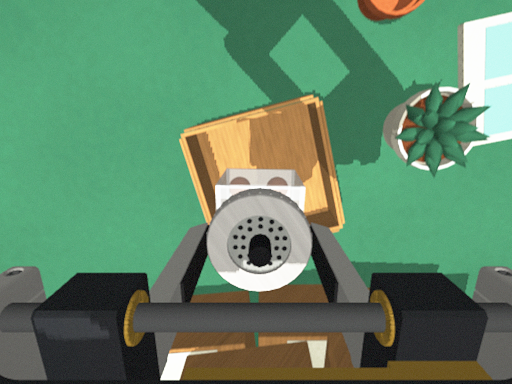

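View pics/s55.png

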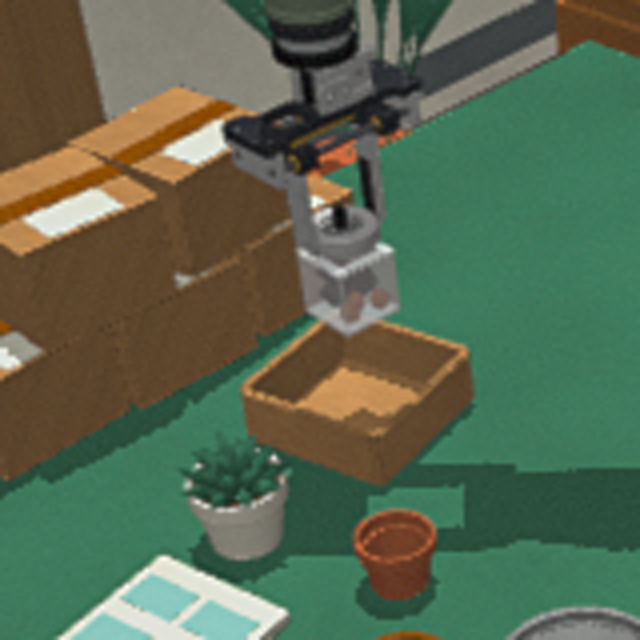

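Run:
```python
from h import *
st()
a=at_z('wrist',(182,137),.062);b=at_z('wrist',(343,225),.062);c=at_z('wrist',(320,95),.062);print(a,b,c,(a+b)/2,np.linalg.norm(a-b),np.linalg.norm(a-c),np.linalg.norm(c-b))
```

```text
t 62.2 p [ 0.5004 -0.3892  0.2065] a -2.83 down [-0.004  0.002 -1.   ] j [-0.8   0.33  1.38 -0.    1.43 -0.75] F [-0.1  0.7 -3. ] w 0.0685
[ 0.41418581 -0.32812857  0.062     ] [ 0.60243891 -0.44585456  0.062     ] [ 0.57196426 -0.29041582  0.062     ] [ 0.50831236 -0.38699157  0.062     ] 0.22203296810705694 0.1622229707930399 0.1583979384280026
```

>>> move_arm(commands=[255, -0.001, 0.01, 0.004, 0, 0, 0, 255, -0.002, 0.03, 0.008, 0, 0, 0, 255, -0.002, 0.055, 0.008, 0, 0, 0, 255, -0.002, 0.08, 0.008, 0, 0, 0, 255, -0.002, 0.1, 0.008, 0, 0, 0, 255, -0.002, 0.112, 0.008, 0, 0, 0, 255, -0.002, 0.117, 0.008, 0, 0, 0, 255, -0.002, 0.119, 0.008, 0, 0, 0, 255, -0.002, 0.12, 0.008, 0, 0, 0, 255, -0.002, 0.12, 0.008, 0, 0, 0])

```text
clock: 63.2
ee_pos: [0.5106, -0.3875, 0.0892]
orientation: [0.489, -0.511, 0.512, -0.488]
force: [0.4, 0.3, -3.8]
grip_width: 0.0689
```

Run:
```python
from h import *
st();save('scene','s56',(100,60,260,220),4);st()
```

```text
t 63.2 p [ 0.5106 -0.3875  0.0892] a -2.69 down [-0.001 -0.002 -1.   ] j [-0.78  0.45  1.47 -0.    1.22 -0.74] F [ 0.4  0.3 -3.8] w 0.0689
t 63.25 p [ 0.5106 -0.3876  0.0892] a -2.69 down [-0.001 -0.002 -1.   ] j [-0.78  0.45  1.47 -0.    1.22 -0.74] F [ 0.   0.1 -4. ] w 0.0683
```

View pics/s56.png

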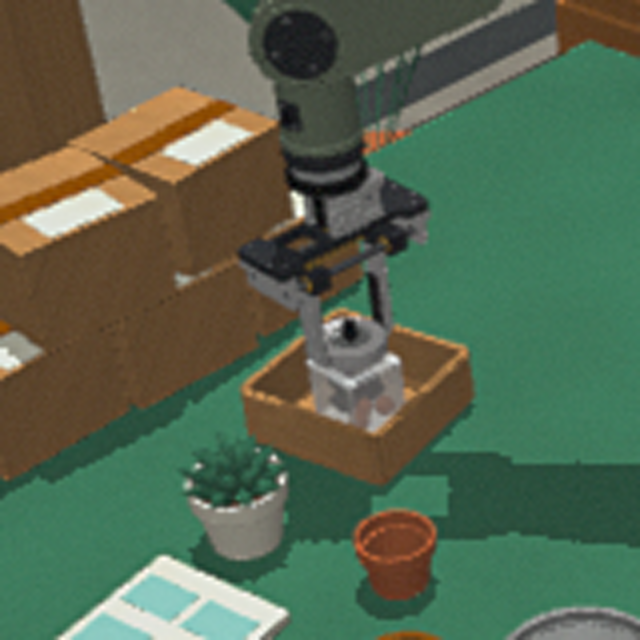

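Inside the carton; 5 mm to go.

>>> move_arm(commands=[255, 0, 0.002, 0, 0, 0, 0, 255, 0, 0.004, 0, 0, 0, 0, 255, 0, 0.0055, 0, 0, 0, 0, 255, 0, 0.0055, 0, 0, 0, 0])

```text
clock: 63.65
ee_pos: [0.5105, -0.3874, 0.0841]
orientation: [-0.489, 0.512, -0.512, 0.488]
force: [-1.4, 2.3, 4.6]
grip_width: 0.0689
```

Run:
```python
from h import *
st()
```

```text
t 63.65 p [ 0.5105 -0.3874  0.0841] a -2.69 down [-0.001 -0.001 -1.   ] j [-0.78  0.46  1.47 -0.    1.21 -0.74] F [-1.4  2.3  4.6] w 0.0689
```

Contact with the floor. Release and rise.

>>> move_arm(commands=[255, 0, -0.0005, 0, 0, 0, 0, 150, 0, -0.0005, 0, 0, 0, 0, 80, 0, -0.0005, 0, 0, 0, 0, 0, 0, -0.0005, 0, 0, 0, 0, 0, 0, -0.0005, 0, 0, 0, 0, 0, 0, -0.03, 0, 0, 0, 0, 0, 0, -0.07, 0, 0, 0, 0, 0, -0.02, -0.11, 0, 0, 0, 0, 0, -0.06, -0.14, 0, 0, 0, 0, 0, -0.1, -0.14, 0, 0, 0, 0, 0, -0.1, -0.14, 0, 0, 0, 0, 0, -0.1, -0.14, 0, 0, 0, 0])

```text
clock: 64.85
ee_pos: [0.5148, -0.2864, 0.2221]
orientation: [-0.489, 0.512, -0.511, 0.488]
force: [-0.2, 0.4, -0.1]
grip_width: 0.094
```

Run:
```python
from h import *
eyes.snapshot('top');eyes.snapshot('top');st();save('wrist','w57');save('scene','s57');save('top','t57');st()
for n in ['jar','carton','scoop','funnel_mouth','block','ring','disk']: print(n,[pin(c,n,{'funnel_mouth':.163,'jar':.004,'ring':.084,'disk':.092}.get(n,0),1) for c in ('wrist','top','scene')])
```

```text
t 64.95 p [ 0.5145 -0.2876  0.2214] a -2.72 down [-0.004  0.    -1.   ] j [-0.66  0.23  1.48 -0.    1.43 -0.61] F [-0.3 -0.2 -0.1] w 0.0941
t 65.1 p [ 0.5145 -0.288   0.2215] a -2.78 down [-0.004  0.001 -1.   ] j [-0.66  0.23  1.48 -0.    1.43 -0.61] F [ 0.6 -0.1 -0.3] w 0.094
jar [[(0.92, [260.9, 236.9], [0.5119, -0.3897, 0.004])], [(0.63, [388.2, 228.2], [0.5095, -0.3899, 0.004])], [(0.58, [269.8, 206.7], [0.5023, 0.0231, 0.004])]]
carton [[(0.31, [259.3, 263.5], [0.5074, -0.4383, 0.0])], [(0.97, [389.9, 232.4], [0.4969, -0.3959, 0.0])], [(0.88, [192.3, 160.0], [0.4789, -0.404, 0.0])]]
scoop [[], [(0.78, [132.3, 210.8], [0.5665, 0.3863, 0.0])], [(0.72, [350.4, 269.8], [0.5662, 0.395, 0.0])]]
funnel_mouth [[], [(0.67, [214.0, 136.0], [0.752, 0.1254, 0.163])], [(0.97, [244.8, 227.7], [0.7548, 0.1373, 0.163])]]
block [[], [(0.64, [214.6, 135.0], [0.8028, 0.1401, 0.0])], []]
ring [[(0.96, [260.2, 261.4], [0.5115, -0.3867, 0.084])], [(0.51, [393.2, 226.9], [0.5107, -0.374, 0.084])], [(0.56, [189.2, 147.5], [0.5034, -0.3817, 0.084])]]
disk [[(0.83, [261.2, 264.7], [0.5127, -0.3868, 0.092])], [(0.71, [125.7, 210.8], [0.559, 0.3749, 0.092])], [(0.37, [187.4, 147.0], [0.5129, -0.3802, 0.092])]]
```

View pics/w57.png

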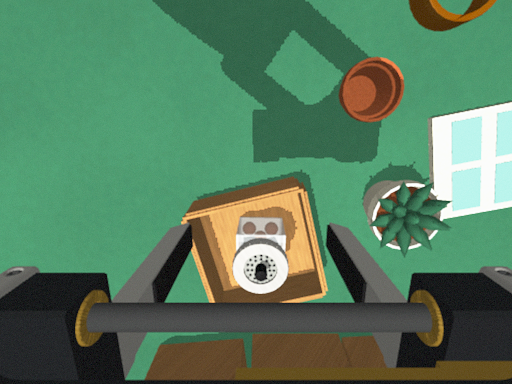

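View pics/s57.png

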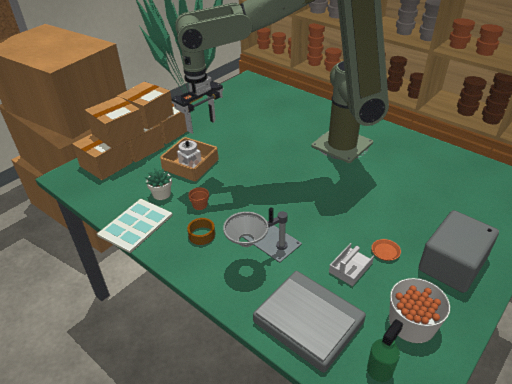

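View pics/t57.png

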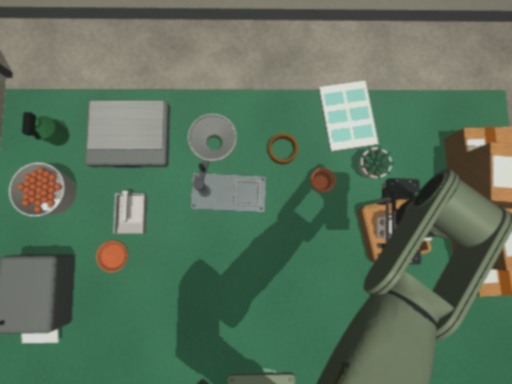

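Run:
```python
from h import *
overlay('wrist','w58',[(.5118,-.3880,.1,.0345,(255,0,0)),(.5118,-.3880,.097,.0208,(0,0,255))],(210,190,310,300),6)
save('scene','s58',(320,230,400,300),8)
```

```text
(no output)
```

View pics/w58.png

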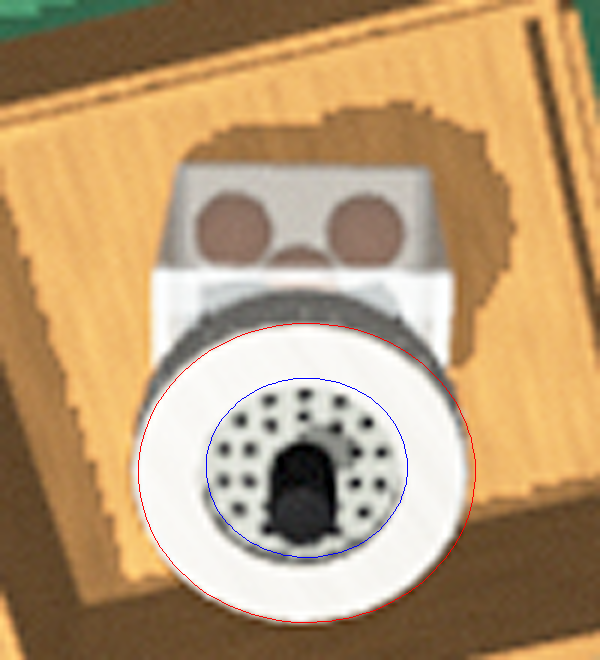

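View pics/s58.png

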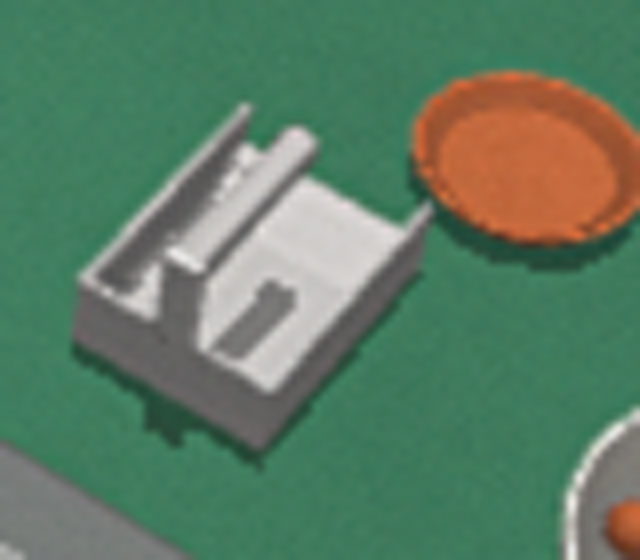

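Run:
```python
from h import *
st(); print(ctrl.close_job())
```

```text
t 66.25 p [ 0.5149 -0.287   0.2225] a -2.69 down [-0.002 -0.    -1.   ] j [-0.65  0.23  1.48 -0.    1.43 -0.61] F [ 0.8 -0.3  0.2] w 0.0942
the job is handed in; nothing more can be done
None
```

The terrarium jar is made up, closed and standing in the carton. I handed the job in at 66 s of the 210 s; no verdict was reported.

**What I did:**
- I swung the funnel in to its stop and poured the five balls from the scoop.
- I dropped in the three blocks, laid the empty scoop flat and swung the funnel back to about 1.3 rad.
- The disk went into the mouth's step.
- I turned the ring about 2.7 rad clockwise, until it stopped sinking at about 80 mm above the jar's underside.
- The jar went into the carton held by its ring.

**Last checks:**
- **Jar:** it stands upright about 1 cm or less from the carton's centre, with the disk and ring centred and the ring at its home height.
- **Rest of the bench:** the scoop lies flat and empty, the funnel is clear, and the pot, tape roll and saucer look unmoved. The arm stands clear of everything.

**What went wrong or stayed uncertain:**
- **Third block:** it hung in the funnel's outlet and fell in when I lowered the shut fingers onto it.
- **Block count:** I never saw all three blocks in the jar at once. Only two showed from above, but none were left on the bench or in the funnel.
- **Jar grip:** my first grip for lifting, on the jar's body, caught the ring instead, so I took hold of the ring.
- **Networks:** some detections were wrong, for example a "jar" seen on the bare bench, so I relied on overlays on the camera pictures for the final positions.

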